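Sort two sample canisters with a leaning bore gauge

TASK

Try both sample canisters, foot first, in the leaning bore gauge. Let the one that fits slide right through the gauge and down to the end stop of its chute; the oversize one, which stops in the yellow funnel when pushed lightly (never force it), goes upright into the red tray. Leave the jars and the tin in the trays where they stand.

Things in the scene. Friction and masses are not known exactly. Their poses are not given: they have to be found in the camera images.
- canister_a: Sealed sample canister, 132 mm tall, standing upright: a round blue body 92 mm high with a white band, and above it a plain round aluminium cap, 34 mm in diameter and 40 mm high, to grip it by. Of the two canisters one has a body 40 mm in diameter and the other 47 mm; which is which is to be found with the gauge. About 0.2 kg. Origin: centre of its underside; z along its axis towards the cap.
- canister_b: Sealed sample canister, 132 mm tall, standing upright: a round blue body 92 mm high with a white band, and above it a plain round aluminium cap, 34 mm in diameter and 40 mm high, to grip it by. Of the two canisters one has a body 40 mm in diameter and the other 47 mm; which is which is to be found with the gauge. About 0.2 kg. Origin: centre of its underside; z along its axis towards the cap.
- gauge: Fixed gauge stand on an aluminium base plate 180 x 120 x 10 mm. Origin: centre of the underside of the base; z up. It carries a white plate 100 x 100 x 14 mm, tilted 30 degrees, on two posts, with a yellow funnel and a steel bore, and below it a sloping chute with clear sides and a clear cover that ends in a black rubber stop.
- gauge_bore: The gauge's bore and chute. Origin: on the bore axis at the face of the rubber end stop; z runs up the bore axis, 30 degrees from vertical, its top leaning in the stand's -x (to the right, -y as the robot sees it, within 0.3 rad); y is level. Chute: z = 0 to 142 mm, floor 22 mm from the axis on the -x side. Plate with 44 mm bore: z = 142 to 156 mm. Funnel: z = 156 to 163 mm, 44 to 58 mm wide.
- gauge_mouth (a point): Centre of the funnel's upper rim, on the bore axis, 163 mm from the bore's origin; axes as gauge_bore. A fitting canister let go in the bore slides down by its weight until its foot is on the stop and its cap below the plate. The oversize one stops in the funnel, its foot 5 to 8 mm below this point.
- sample_tray: Fixed steel tray 280 x 180 x 22 mm, walls and floor 4 mm thick, which holds the canisters in its -x two thirds, about 100 mm apart along its x. It stands to the left or the right of the gauge. Origin: centre of its underside; x along its length.
- red_tray: Fixed red tray of the same size (floor's upper face 4 mm above its origin), on the other side of the gauge. Origin: centre of its underside; x along its length. Its -x half is free.
- red_tray_spot (a point): A free point on the red tray's inner floor, 35 mm from its centre towards -x, on its centre line; there is room for a canister here and 50 mm around.
- jar: Bystander: glass jar with a white lid, 60 mm in diameter, 62 mm high, in the sample tray's +x third. Origin: centre of its underside.
- tin: Bystander: aluminium tin, 56 mm in diameter, 36 mm high, in the sample tray's +x third. Origin: centre of its underside.
- pot: Bystander: glass pot with a white lid, 68 mm in diameter, 55 mm high, in the red tray's +x third. Origin: centre of its underside.
There are look-alikes about, which are no part of the job. What is shaped like the gauge but green or purple is not meant.

How it is judged:
By the outcome, as a careful person would: the job done as asked, in the order asked, and still so for the second after the job is handed in, with the robot touching nothing.
It also fails if it takes over 72 s, if anything falls off the work surface, if the arm or the gripper's body presses on something with over 40 N, if the wrist force passes 120 N, or if a joint passes its speed limit or range.

ROBOT

A 6-joint arm with a two-finger parallel gripper is mounted at the origin on the work surface. World frame = base frame: x ahead of the robot, y to its left, z up, the work surface at z = 0. Lengths are in m, angles in degrees, forces in N, time in s.
With the tool pointing down it reaches from about 0.375 to 0.9 m from the base axis. Payload 3.1 kg.
Tool frame: the origin (TCP) lies at the very end of the fingers, on their centre line; the grasp point (between the pads) lies 19 mm behind it (bot.grip_point_offset is the distance from the TCP to the grasp point, in m); z points along the fingers, x is the direction in which the jaws open and shut, and the axes are right-handed (so a half turn about z gives the same grasp; the last joint's range is limited). The gripper opens to 87 mm and grips with 3 to 60 N. Pads are 19 mm wide; open, the fingers measure 117 mm over their backs; the gripper's body (75 mm by 190 mm) begins 51 mm behind the grasp point.
Start: joints at [-75.086, 30.224, 82.088, -0, 67.689, -10.227], TCP at [0.266, -0.566, 0.223] pointing down, gripper open.
Joint ranges: [-176.69, 176.69], [-43.24, 126.21], [12.49, 139.97], [-82, 262], [0, 151.66], [-163.58, 163.58]. Speed limits (degrees/s): [159.86, 159.86, 180, 180, 180, 180].

INTERFACE

Orientations are given as a 3x3 rotation matrix whose columns are the frame's x, y, z axes.
In Python, from rig import bot, capture, recognise, place_of gives the robot as it stands.
- The arm moves only by the tool send_rows, never from a script. Its argument "motion" is a list of rows, each a list of 2 entries, a list of its own where there are three numbers: the shift along the tool's x, y, z in mm, then the turn about the tool's z in rad. A call has exactly 5 rows; each row shifts and turns the pose as measured when the row begins, along the tool's axes as they then stand; what a row does not reach is not made up. A row lasts 1/12 s, in which the tool goes at most 41.7 mm and 7.16 degrees, less where a joint would pass 70% of its speed; a pose out of reach is approached as far as the arm can. A call with a gripper value outside its range is refused whole. "gripper" is the closure, from 0 (fully open) to 1 (shut), set as the call begins (left out, the last holds). The fingers move at their own pace and stop on an object; the grip force is fixed at half the most. Time passes only in rows, so rows that do not move let the fingers close, or fill a call up. It gives the time, the measured TCP pose, the force and the opening at its end, in the units of the state.
- bot.read_state(): the state, without advancing time (a new reading comes with each control period).
- capture(name): name is "scene" or "side" or "wrist"; returns a dict with "image" (420x560x3 uint8, blue, green, red), "fx", "fy", "cx", "cy" (pixels), "rvec" (rotation vector, rad) and "tvec" (3), from world to camera coordinates, as OpenCV has them. Camera axes: x right, y down, z forward; pixel columns grow to the right and rows downward; lengths in m; the calibration is good to about 2 mm. A picture is of the moment at which its call begins. There is no depth.
- bot.hand_in(): hands the job in, once; it reports no verdict.
Trained networks look in the newest picture that a camera, given by its name, has taken for a name from the list of things; names that differ only in an ending like _2 or _b are one class to them, and where a whole thing is asked for, a point or a joint stands for the part that bears it (a point fixed in the world has none). Each returns a list of dicts, best first, with "p" (0 to 1); they miss things now and then, are a little off and sometimes report something else, mostly with a low value. They report only what shows in the picture. A call takes as long as a camera call. They do not tell look-alikes from the thing itself.
- recognise(camera, target): "xy" ([column, row] in pixels, amid what is visible of it).
- place_of(camera, target): "xy" ([column, row] in pixels: a listed point, or the origin of a listed thing).
The state is a dict: "time_s": time; "joint_positions": joint angles; "qvel": joint speeds; "tau": joint torques, N m; "position": TCP position; "tcp_rot": TCP orientation; "force": force on the tool from outside, world axes, zero at the start; "moment": the same for the moment, N m; "opening": opening from 0.0 (shut) to 1.0 (fully open).
Only numpy, scipy, OpenCV 4.12 (cv2) and the standard library are available. Lean on these libraries where they do the work, as an engineer would, in place of code of your own. Each camera call takes 0.05 s, during which the arm holds its last target.

## Working session

There is one attempt and no reset: what is moved stays moved. The work goes in short steps, Python scripts to look and compute and a tool call to move; the robot and the scene stay as the last step left them, time stands still between calls to the robot, and variables do not carry over. Pictures are saved under pics/ and viewed, and the job is handed in when it is done.

Besides the shell and the picture viewer there is one more tool, called after "Request:" as name([rows], argument=value, ...), one row to a line, values as JSON. send_rows: Moves the arm, as the interface text tells. Its arguments: {"type":"object","properties":{"motion":{"type":"array","items":{"type":"array"}},"gripper":{"type":"number"}},"required":["motion"]}

```bash
ls; mkdir -p pics; python3 - <<'E'
from rig import bot, capture, recognise, place_of
import cv2, numpy as np
s=bot.read_state(); print(s['time_s'],s['position'],np.round(s['tcp_rot'],3).tolist(),s['opening'])
for n in ['scene','side']:
    c=capture(n); cv2.imwrite(f'pics/{n}0.png',c['image'])
    print(n,c['fx'],c['cx'],c['cy'],c['rvec'],c['tvec'])
    for t in ['canister_a','gauge','gauge_mouth','gauge_bore','sample_tray','red_tray','red_tray_spot','jar','tin','pot']:
        print(t,[(round(d['p'],2),np.round(d['xy']).tolist()) for d in place_of(n,t)])
E
```

```text
pics
0.0 [ 0.26536584 -0.56505473  0.2215672 ] [[0.425, -0.905, -0.001], [-0.905, -0.425, 0.002], [-0.002, -0.0, -1.0]] 1.002924280681171
scene 414.6357287120733 277.6577675468564 201.6515870113406 [ 1.77352307  1.39068017 -0.73031768] [-0.1313747  -0.12518159  1.33507156]
canister_a [(0.97, [136.0, 284.0]), (0.64, [153.0, 318.0]), (0.25, [267.0, 226.0])]
gauge [(0.83, [273.0, 293.0]), (0.72, [360.0, 193.0]), (0.71, [254.0, 230.0])]
gauge_mouth [(0.82, [265.0, 224.0]), (0.7, [241.0, 168.0]), (0.65, [359.0, 136.0])]
gauge_bore [(0.92, [378.0, 177.0]), (0.75, [162.0, 202.0]), (0.73, [274.0, 212.0]), (0.56, [307.0, 280.0])]
sample_tray [(0.64, [136.0, 314.0])]
red_tray [(0.92, [400.0, 258.0])]
red_tray_spot [(0.76, [390.0, 245.0])]
jar [(0.97, [96.0, 362.0])]
tin [(0.56, [154.0, 350.0])]
pot [(0.71, [425.0, 281.0]), (0.4, [152.0, 354.0])]
side 418.2625283882677 277.06055534870546 205.30717343391163 [ 0.09415547 -2.86458102  1.19953079] [0.46433409 0.10573716 1.23614943]
canister_a [(0.98, [250.0, 173.0])]
gauge [(0.98, [238.0, 228.0]), (0.81, [311.0, 228.0]), (0.79, [345.0, 168.0]), (0.77, [357.0, 331.0])]
gauge_mouth [(0.75, [366.0, 282.0]), (0.71, [239.0, 176.0]), (0.61, [346.0, 127.0]), (0.59, [316.0, 179.0])]
gauge_bore [(0.97, [349.0, 180.0]), (0.94, [359.0, 349.0]), (0.92, [236.0, 229.0]), (0.75, [318.0, 238.0]), (0.28, [237.0, 176.0])]
sample_tray [(0.83, [254.0, 169.0])]
red_tray [(0.58, [240.0, 316.0])]
red_tray_spot [(0.92, [256.0, 318.0])]
jar [(0.83, [232.0, 157.0])]
tin [(0.76, [224.0, 169.0])]
pot [(0.98, [207.0, 318.0]), (0.37, [252.0, 170.0])]
```

View pics/scene0.png

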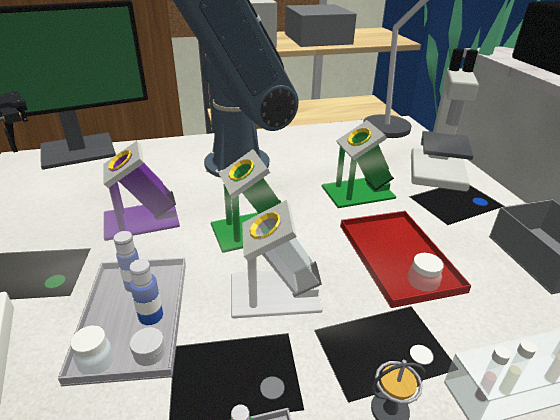

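View pics/side0.png

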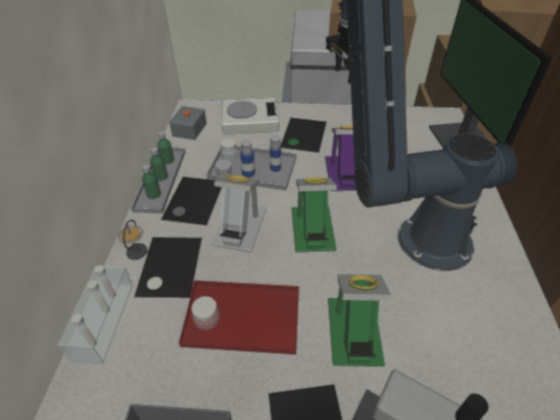

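The scene view shows four gauge-shaped stands, by funnel: aluminium/clear at (265,224), green at (241,168) and (359,136), purple at (122,158). Only the aluminium one fits the description, and in the side view its funnel is at (237,178). The canisters' caps are at scene (124,240) and (141,268), in the grey sample tray. The red tray is at (400,258). Other look-alikes are the green bottles at side (160,170), the vials, and the dark mats. Next I'll triangulate.

```bash
cat > h.py <<'E'
from rig import bot, capture, recognise, place_of
import cv2, numpy as np
def cam(c):
    K=np.array([[c['fx'],0,c['cx']],[0,c['fy'],c['cy']],[0,0,1]]);R=cv2.Rodrigues(np.array(c['rvec'],float))[0];t=np.array(c['tvec'],float).ravel()
    return K,R,t
def proj(c,X):
    K,R,t=cam(c);p=(R@np.atleast_2d(X).T).T+t;p=p@K.T;return p[:,:2]/p[:,2:]
def ray(c,uv):
    K,R,t=cam(c);d=R.T@np.linalg.solve(K,np.array([uv[0],uv[1],1.]));return -R.T@t,d/np.linalg.norm(d)
def onz(c,uv,z):
    o,d=ray(c,uv);return o+d*(z-o[2])/d[2]
def tri(c1,u1,c2,u2):
    o1,d1=ray(c1,u1);o2,d2=ray(c2,u2)
    A=np.stack([d1,-d2],1);s=np.linalg.lstsq(A,o2-o1,rcond=None)[0]
    a=o1+s[0]*d1;b=o2+s[1]*d2;return (a+b)/2,np.linalg.norm(a-b)
E
python3 - <<'E'
from h import *
a=capture('scene');b=capture('side')
for c in (a,b): print('cam',ray(c,(0,0))[0],'tcp',proj(c,[0.266,-.566,.223]))
for n,u,v in [('gaugebase',(273,293),(238,228)),('mouth',(265,224),(238,178)),('redspot',(390,245),(256,318)),('red',(400,258),(240,316)),('sample',(136,314),(254,169))]:
    print(n,tri(a,u,b,v))
print('base z0',onz(a,(273,293),0),onz(b,(238,228),0))
for k,c in (('scene',a),('side',b)):
    im=c['image']
    r={'scene':(60,180,330,400),'side':(195,120,345,260)}[k]
    cr=im[r[1]:r[3],r[0]:r[2]]
    cv2.imwrite(f'pics/{k}1.png',cv2.resize(cr,None,fx=[2.8,4][k=='side'],fy=[2.7,4][k=='side'],interpolation=cv2.INTER_CUBIC)[:600] if k=='side' else cv2.resize(cr,None,fx=2.7,fy=2.7,interpolation=cv2.INTER_CUBIC))
E
```

```text
cam [ 1.17541844 -0.17119529  0.63594771] tcp [[-11.35800571 155.8596006 ]]
cam [0.39938734 0.83655207 0.9463204 ] tcp [[343.0875158   76.53108686]]
gaugebase (array([ 5.84340864e-01, -1.95998957e-02,  4.40930118e-04]), np.float64(0.007319725450763062))
mouth (array([ 0.57706014, -0.03852399,  0.1811015 ]), np.float64(0.0035883154817622207))
redspot (array([0.49789441, 0.28801617, 0.00326254]), np.float64(0.0023658407580370256))
red (array([0.54167808, 0.28758427, 0.00258814]), np.float64(0.005180444868217752))
sample (array([ 5.69133087e-01, -2.97139736e-01, -1.26590531e-04]), np.float64(0.004711320833227432))
base z0 [ 0.58008368 -0.02142783  0.        ] [ 0.58642723 -0.01621561  0.        ]
```

View pics/scene1.png

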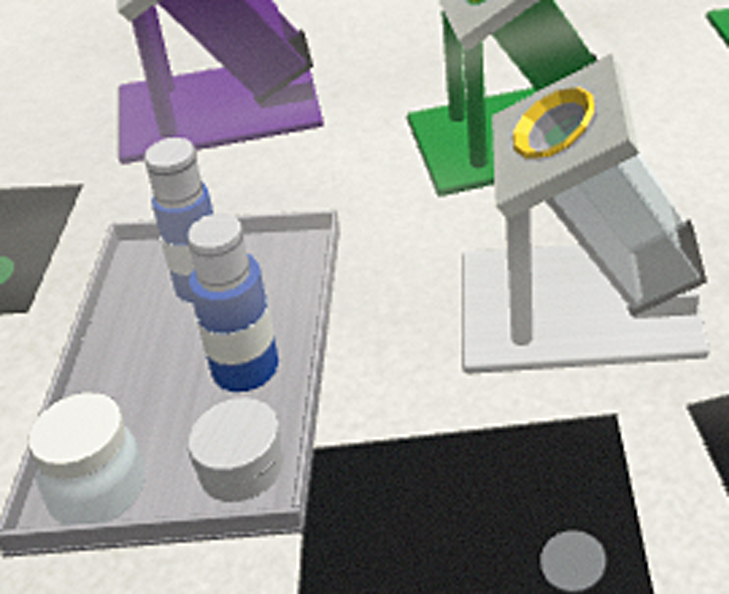

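View pics/side1.png

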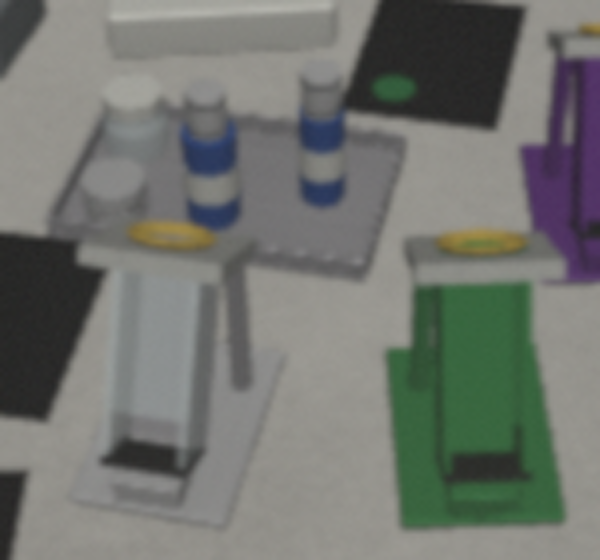

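The crops confirm the choices. The aluminium gauge's funnel is at scene (265,225) and side (238,178). The cap tops are at scene (123,236) and (140,265), and side (275,139) and (246,143). The nearer canister looks wider. Moves only turn about tool z, so the gripper stays vertical and the canister has to be pivoted in the grip. I'll do that by pushing its foot against the tray's right-hand wall.

```bash
python3 - <<'E'
from h import *
a=capture('scene');b=capture('side')
for n,u,v in [('canFar',(123,235.6),(275.3,138.8)),('canNear',(140.4,265.2),(246.3,143))]:
    print(n,tri(a,u,b,v),onz(a,u,.136),onz(b,v,.136))
print('mouth',tri(a,(264.8,225.2),b,(238,178.5)))
P=[onz(a,p,.005) for p in [(231.5,316.3),(321.9,310.7),(231.5,272.6)]];print(P)
d=P[1]-P[0];print('x dir yaw',np.degrees(np.arctan2(d[1],d[0])),np.linalg.norm(d),np.linalg.norm(P[2]-P[0]))
d=P[0]-P[2];print('-y dir',np.degrees(np.arctan2(d[1],d[0])))
P=[onz(b,p,.005) for p in [(265.8,208),(213,244.3),(251.3,251.3)]];print(P)
# sample tray corners scene crop: 
for p in [(338,212),(114,226),(5,535),(302,522)]:
    q=(p[0]/2.7+60,p[1]/2.7+180);print('tray',onz(a,q,.022))
for p in [(342,221),(410,213),(469,292),(393,304)]:
    print('red',onz(a,p,.022))
E
```

```text
canFar (array([ 0.49093053, -0.29943513,  0.13338284]), np.float64(4.4307136225607e-05)) [ 0.49446411 -0.29878345  0.136     ] [ 0.49064342 -0.29574362  0.136     ]
canNear (array([ 0.58430188, -0.26629509,  0.13446884]), np.float64(0.003923868508268408)) [ 0.58857582 -0.26464535  0.136     ] [ 0.58331345 -0.26711316  0.136     ]
mouth (array([ 0.5773569 , -0.03903448,  0.17872165]), np.float64(0.003744540752863038))
[array([ 0.62560437, -0.11534366,  0.005     ]), array([0.65332782, 0.06006717, 0.005     ]), array([ 0.50495356, -0.09640259,  0.005     ])]
x dir yaw 81.0187679465657 0.17758814049913627 0.1221285526242332
-y dir -8.922089159038364
[array([ 0.50855139, -0.10278414,  0.005     ]), array([0.65000704, 0.05705309, 0.005     ]), array([0.53471514, 0.07626123, 0.005     ])]
tray [ 0.45508552 -0.19078287  0.022     ]
tray [ 0.4308601  -0.36600504  0.022     ]
tray [ 0.70287617 -0.40322258  0.022     ]
tray [ 0.73601466 -0.23053113  0.022     ]
red [0.40264344 0.19985316 0.022     ]
red [0.40997897 0.38507928 0.022     ]
red [0.69076274 0.36155533 0.022     ]
red [0.68392535 0.19535551 0.022     ]
```

```bash
python3 - <<'E'
from h import *
a=capture('scene');b=capture('side');w=capture('wrist')
cv2.imwrite('pics/wrist0.png',w['image'])
print(w['fx'],'wcam',ray(w,(0,0))[0],ray(w,(280,210))[1])
print('purple mouth',onz(a,(122,159),.18),onz(b,(348,127),.18))
print('green mouth',onz(a,(242,170),.18),onz(b,(316,181),.18))
print('green2 mouth',onz(a,(359,137),.18),onz(b,(364,282),.18))
E
```

```text
290.02264892591035 wcam [ 0.33782327 -0.53250257  0.38549378] [-0.26193993 -0.14066662 -0.95477766]
purple mouth [ 0.25553871 -0.30544322  0.18      ] [ 0.25676623 -0.31207799  0.18      ]
green mouth [ 0.36889479 -0.04289363  0.18      ] [ 0.35863517 -0.04227233  0.18      ]
green2 mouth [0.26298873 0.28581144 0.18      ] [0.25244718 0.28822454 0.18      ]
```

View pics/wrist0.png

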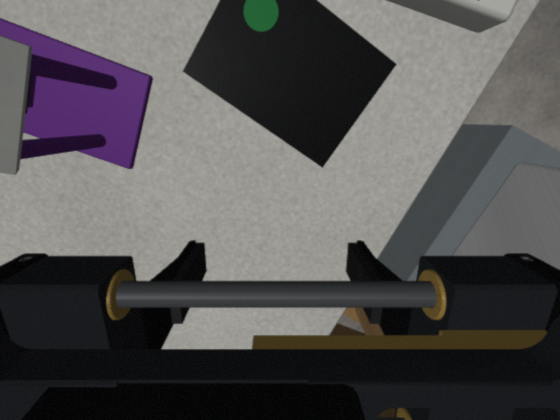

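The wrist view shows the fingers and open bench, with the purple stand at the left edge (60,110), clear of the path. I'll turn the jaws to the gauge's heading of about -9°.

Request:
send_rows([
  [[0, 0, 0], -0.12],
  [[0, 0, 0], -0.12],
  [[0, 0, 0], -0.12],
  [[0, 0, 0], -0.12],
  [[0, 0, 0], -0.12],
], gripper=0)

```text
time_s: 1.87
position: [0.2656, -0.5658, 0.2226]
tcp_rot: [[0.873, -0.487, 0.0], [-0.487, -0.873, -0.0], [0.0, -0.0, -1.0]]
force: [-0.2, 0.3, -0.1]
opening: 0.999
```

Request:
send_rows([
  [[0, 0, 0], -0.12],
  [[0, 0, 0], -0.12],
  [[0, 0, 0], -0.12],
  [[0, 0, 0], -0.02],
  [[0, 0, 0], 0],
])

```text
time_s: 2.28
position: [0.2656, -0.5657, 0.2225]
tcp_rot: [[0.994, -0.109, 0.0], [-0.109, -0.994, 0.0], [0.0, -0.0, -1.0]]
force: [0.6, 0.1, -0.0]
opening: 1.001
```

```bash
cat >> h.py <<'E'
def to(X,head=None):
    s=bot.read_state();R=np.array(s['tcp_rot']);p=np.array(s['position'])
    h=np.degrees(np.arctan2(R[1,0],R[0,0]))
    print('t',round(s['time_s'],2),'tcp',np.round(p,4),'head',round(h,2),'tilt z',np.round(R[:,2],3),'open',round(s['opening'],3),'F',np.round(s['force'],1))
    print('  tool shift mm',np.round(R.T@(np.array(X)-p)*1000,1), '' if head is None else 'turn %.3f'%(-np.radians(head-h)))
E
python3 - <<'E'
from h import *
to([.493,-.298,.2],-9)
E
```

```text
t 2.28 tcp [ 0.2656 -0.5657  0.2225] head -6.24 tilt z [ 0.  0. -1.] open 1.001 F [ 0.6  0.1 -0. ]
  tool shift mm [ 197.  -290.8   22.6] turn 0.048
```

Request:
send_rows([
  [[20, -29, 0], 0.048],
  [[20, -29, 0], 0],
  [[20, -29, 0], 0],
  [[20, -29, 0], 0],
  [[20, -29, 0], 0],
])

```text
time_s: 2.7
position: [0.3851, -0.4421, 0.2219]
tcp_rot: [[0.984, -0.177, -0.0], [-0.177, -0.984, -0.007], [0.001, 0.007, -1.0]]
force: [-0.6, -0.4, -1.1]
opening: 1.003
```

Request:
send_rows([
  [[20, -24, 0], 0],
  [[20, -24, 0], 0],
  [[20, -24, 0], 0],
  [[20, -24, 0], 0],
  [[0, 0, 0], 0],
])

```text
time_s: 3.12
position: [0.4888, -0.3519, 0.222]
tcp_rot: [[0.984, -0.177, 0.002], [-0.177, -0.984, -0.005], [0.003, 0.005, -1.0]]
force: [-0.4, -0.0, 0.7]
opening: 1.0
```

```bash
python3 - <<'E'
from h import *
to([.493,-.298,.2],-9)
w=capture('wrist');cv2.imwrite('pics/wrist1.png',w['image'])
print(proj(w,[[.493,-.298,.136],[.586,-.266,.136]]))
E
```

```text
t 3.12 tcp [ 0.4888 -0.3519  0.222 ] head -10.2 tilt z [ 0.002 -0.005 -1.   ] open 1.0 F [-0.4 -0.   0.7]
  tool shift mm [ -5.5 -53.9  21.8] turn -0.021
[[269.42248181 150.91383649]
 [376.82792161  90.13518417]]
```

View pics/wrist1.png

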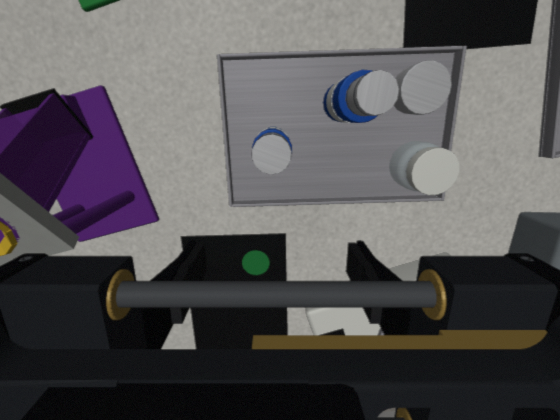

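The wrist view shows the far canister's cap at (271,153), with hardly any body showing round it. The near canister's cap is at (376,92), with a wide body. The jar is at (431,170) and the tin at (425,87). All of this agrees with the triangulation.

```bash
python3 - <<'E'
from h import *
w=capture('wrist')
print(onz(w,(271,153),.136),onz(w,(376.5,92.5),.136))
# tray corners at rim
for p in [(221,56),(463,48),(443,199),(231,205)]: print(onz(w,p,.022))
to([.493,-.298,.103],-9)
E
```

```text
[ 0.49217317 -0.30165174  0.136     ] [ 0.58366355 -0.26944362  0.136     ]
[ 0.45239554 -0.19845626  0.022     ]
[ 0.7204197  -0.23777423  0.022     ]
[ 0.69754808 -0.41148788  0.022     ]
[ 0.42492344 -0.3710929   0.022     ]
t 3.22 tcp [ 0.4858 -0.3549  0.2219] head -10.27 tilt z [-0.    -0.007 -1.   ] open 1.0 F [-0.3 -0.7  0.6]
  tool shift mm [ -3.2 -58.1 118.5] turn -0.022
```

Request:
send_rows([
  [[-2, -20, 5], -0.022],
  [[-1, -20, 5], 0],
  [[0, -12, 5], 0],
  [[0, -4, 5], 0],
  [[0, 0, 0], 0],
])

```text
time_s: 3.63
position: [0.4891, -0.3036, 0.2008]
tcp_rot: [[0.987, -0.164, -0.001], [-0.164, -0.986, -0.012], [0.001, 0.012, -1.0]]
force: [-0.3, 0.6, 0.9]
opening: 1.0
```

```bash
python3 - <<'E'
from h import *
to([.4925,-.300,.103],-9)
w=capture('wrist');cv2.imwrite('pics/wrist2.png',w['image'])
E
```

```text
t 3.63 tcp [ 0.4891 -0.3036  0.2008] head -9.42 tilt z [-0.001 -0.012 -1.   ] open 1.0 F [-0.3  0.6  0.9]
  tool shift mm [ 2.6 -5.3 97.7] turn -0.007
```

View pics/wrist2.png

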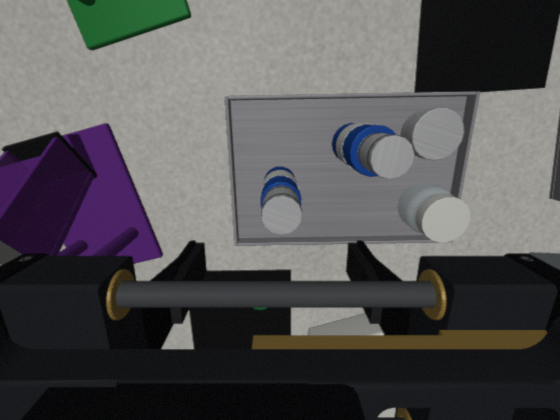

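The cap at (281,214) is centred between the fingers (190 to 362), so I'll descend.

Request:
send_rows([
  [[1, -2, 25], 0],
  [[1, -2, 25], 0],
  [[0, 0, 20], 0],
  [[0, 0, 15], 0],
  [[0, 0, 0], 0],
])

```text
time_s: 4.1
position: [0.4942, -0.3117, 0.1166]
tcp_rot: [[0.985, -0.17, 0.008], [-0.169, -0.985, -0.024], [0.012, 0.022, -1.0]]
force: [0.3, 0.7, -0.6]
opening: 1.0
```

```bash
python3 - <<'E'
from h import *
to([.4925,-.300,.103],-9)
E
```

```text
t 4.1 tcp [ 0.4942 -0.3117  0.1166] head -9.75 tilt z [ 0.008 -0.024 -1.   ] open 1.0 F [ 0.3  0.7 -0.6]
  tool shift mm [ -3.8 -11.5  13.3] turn -0.013
```

Request:
send_rows([
  [[-2, -6, 5], -0.01],
  [[-1, -5, 4], 0],
  [[0, -2, 3], 0],
  [[0, 0, 0], 0],
  [[0, 0, 0], 0],
])

```text
time_s: 4.52
position: [0.4943, -0.3015, 0.1057]
tcp_rot: [[0.987, -0.162, 0.011], [-0.161, -0.987, -0.028], [0.016, 0.025, -1.0]]
force: [0.0, -0.4, -0.2]
opening: 0.996
```

```bash
python3 - <<'E'
from h import *
to([.4925,-.300,.103],-9)
w=capture('wrist');cv2.imwrite('pics/wrist3.png',w['image'])
to([.4925,-.300,.103],-9)
E
```

```text
t 4.52 tcp [ 0.4943 -0.3015  0.1057] head -9.29 tilt z [ 0.011 -0.028 -1.   ] open 0.996 F [ 0.  -0.4 -0.2]
  tool shift mm [-2.1 -1.3  2.6] turn -0.005
t 4.57 tcp [ 0.4944 -0.3016  0.1058] head -9.29 tilt z [ 0.012 -0.028 -1.   ] open 1.0 F [0.4 0.2 0.8]
  tool shift mm [-2.2 -1.3  2.7] turn -0.005
```

View pics/wrist3.png

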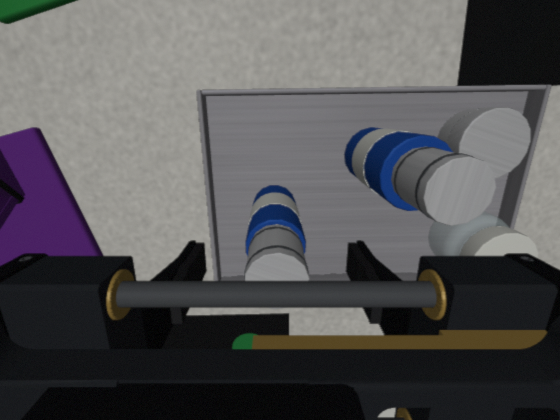

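```bash
python3 - <<'E'
from h import *
w=capture('wrist')
print(onz(w,(277,270),.136),'cap/body edge mid',onz(w,(275,245),.096+.0))
s=bot.read_state();R=s['tcp_rot'];p=s['position']
print(proj(w,[p-0.019*R[:,2],p,p-.03*R[:,2]]))
E
```

```text
[ 0.49532373 -0.29481375  0.136     ] cap/body edge mid [ 0.49404633 -0.29982471  0.096     ]
[[276.35488111 269.67721272]
 [276.27684565 254.45985226]
 [276.40867518 280.16736564]]
```

The cap-top centre is at about (277,270), about 4 mm from the grip line at (276,280). I'll correct and close.

Request:
send_rows([
  [[0, -4, 2], 0],
  [[0, 0, 0], 0],
  [[0, 0, 0], 0],
  [[0, 0, 0], 0],
  [[0, 0, 0], 0],
])

```text
time_s: 5.03
position: [0.4962, -0.2979, 0.1051]
tcp_rot: [[0.987, -0.161, 0.014], [-0.161, -0.987, -0.03], [0.019, 0.027, -0.999]]
force: [-0.3, 0.1, -0.1]
opening: 1.001
```

Request:
send_rows([
  [[0, 0, 0], 0],
  [[0, 0, 0], 0],
  [[0, 0, 0], 0],
  [[0, 0, 0], 0],
  [[0, 0, 0], 0],
], gripper=1)

```text
time_s: 5.45
position: [0.4962, -0.2981, 0.1052]
tcp_rot: [[0.987, -0.161, 0.014], [-0.161, -0.986, -0.03], [0.019, 0.028, -0.999]]
force: [-0.4, -0.0, 0.2]
opening: 0.71
```

Request:
send_rows([
  [[0, 0, 0], 0],
  [[0, 0, 0], 0],
  [[0, 0, 0], 0],
  [[0, 0, 0], 0],
  [[0, 0, 0], 0],
])

```text
time_s: 5.87
position: [0.4959, -0.2981, 0.105]
tcp_rot: [[0.987, -0.162, 0.014], [-0.161, -0.986, -0.03], [0.018, 0.027, -0.999]]
force: [-0.4, -0.2, 0.0]
opening: 0.383
```

The cap is gripped at opening 0.383, about 33 mm. I'll lift 4 mm and slide toward the right wall until the foot touches, at about 59 mm.

Request:
send_rows([
  [[0, 0, -4], 0],
  [[0, 12, -1], 0],
  [[0, 14, 0], 0],
  [[0, 14, 0], 0],
  [[0, 8, 0], 0],
])

```text
time_s: 6.28
position: [0.4866, -0.347, 0.1106]
tcp_rot: [[0.987, -0.158, 0.011], [-0.158, -0.987, -0.028], [0.015, 0.026, -1.0]]
force: [0.3, -0.6, -3.1]
opening: 0.386
```

```bash
python3 - <<'E'
from h import *
to([.4962-.163*.059,-.298-.059*.987,.108],-9)
w=capture('wrist');cv2.imwrite('pics/wrist4.png',w['image'])
E
```

```text
t 6.28 tcp [ 0.4866 -0.347   0.1106] head -9.1 tilt z [ 0.011 -0.028 -1.   ] open 0.386 F [ 0.3 -0.6 -3.1]
  tool shift mm [1.4 9.1 2.8] turn -0.002
```

View pics/wrist4.png

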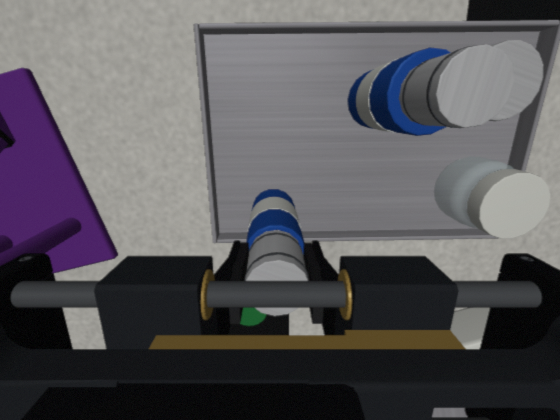

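Request:
send_rows([
  [[0, 8, 1], 0],
  [[0, 8, 1], 0],
  [[0, 8, 1], 0],
  [[0, 8, 0], 0],
  [[0, 8, 0], 0],
])

```text
time_s: 6.75
position: [0.478, -0.3874, 0.1069]
tcp_rot: [[0.986, -0.164, 0.009], [-0.163, -0.986, -0.018], [0.011, 0.016, -1.0]]
force: [2.3, 3.0, -3.0]
opening: 0.383
```

```bash
python3 - <<'E'
from h import *
to([.48,-.41,.105],-9)
w=capture('wrist');cv2.imwrite('pics/wrist5.png',w['image'])
E
```

```text
t 6.75 tcp [ 0.478  -0.3874  0.1069] head -9.41 tilt z [ 0.009 -0.018 -1.   ] open 0.383 F [ 2.3  3.  -3. ]
  tool shift mm [ 5.6 21.9  2.4] turn -0.007
```

View pics/wrist5.png

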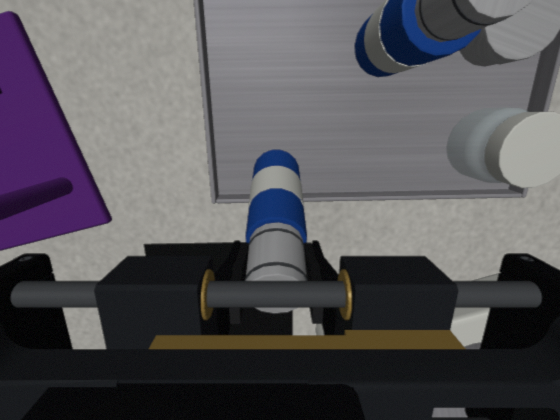

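The canister is pivoting in the grip at only 3 N, and its foot's far rim is at (277,150). I'll push on and measure the tilt from that row.

Request:
send_rows([
  [[0, 6, 0], 0],
  [[0, 6, 0], 0],
  [[0, 6, 0], 0],
  [[0, 4, 0], 0],
  [[0, 0, 0], 0],
])

```text
time_s: 7.22
position: [0.473, -0.4107, 0.1058]
tcp_rot: [[0.986, -0.164, 0.006], [-0.164, -0.986, -0.013], [0.008, 0.012, -1.0]]
force: [0.9, 2.8, 0.0]
opening: 0.38
```

```bash
cat >> h.py <<'E'
def tiltrows(w,r,L=.118,angs=range(0,46,5)):
    s=bot.read_state();R=np.array(s['tcp_rot']);p=np.array(s['position'])
    g=p-.019*R[:,2]; h=np.array([R[1,0]*0-0,0,0]); x=R[:,0]; hor=np.cross([0,0,1.],x); hor/=np.linalg.norm(hor)  # horizontal, ~ +y world
    for a in angs:
        a_=np.radians(a); dn=np.array([0,0,-1])*np.cos(a_)+hor*np.sin(a_); n=hor*np.cos(a_)+np.array([0,0,1])*np.sin(a_)
        f=g+L*dn
        q=proj(w,[f+r*n, f, g+(L-92e-3)*dn+r*n]); print(a,'foot far rim',np.round(q[0]),'foot',np.round(f,4),'shoulder far rim',np.round(q[2]))
E
python3 - <<'E'
from h import *
to([.48,-.41,.105],-9)
w=capture('wrist');cv2.imwrite('pics/wrist6.png',w['image'])
tiltrows(w,.02)
E
```

```text
t 7.22 tcp [ 0.473  -0.4107  0.1058] head -9.45 tilt z [ 0.006 -0.013 -1.   ] open 0.38 F [0.9 2.8 0. ]
  tool shift mm [ 6.8 -1.9  0.8] turn -0.008
0 foot far rim [275. 185.] foot [ 0.4729 -0.4103  0.0069] shoulder far rim [276. 219.]
5 foot far rim [275. 175.] foot [ 0.4746 -0.4001  0.0074] shoulder far rim [276. 217.]
10 foot far rim [275. 164.] foot [ 0.4763 -0.3901  0.0087] shoulder far rim [276. 215.]
15 foot far rim [275. 154.] foot [ 0.4779 -0.3801  0.0109] shoulder far rim [276. 213.]
20 foot far rim [275. 143.] foot [ 0.4795 -0.3705  0.014 ] shoulder far rim [276. 212.]
25 foot far rim [275. 133.] foot [ 0.4811 -0.3611  0.018 ] shoulder far rim [276. 211.]
30 foot far rim [275. 122.] foot [ 0.4826 -0.3521  0.0227] shoulder far rim [276. 210.]
35 foot far rim [275. 112.] foot [ 0.484  -0.3435  0.0283] shoulder far rim [276. 210.]
40 foot far rim [275. 101.] foot [ 0.4853 -0.3355  0.0345] shoulder far rim [276. 210.]
45 foot far rim [276.  90.] foot [ 0.4866 -0.328   0.0415] shoulder far rim [276. 211.]
```

View pics/wrist6.png

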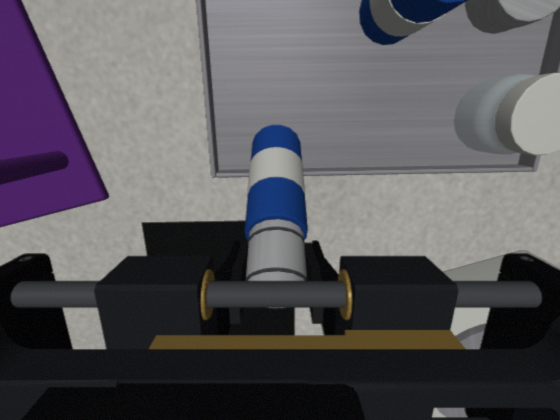

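The foot rim is at row 126, so the tilt is about 28°. A few millimetres more will do.

Request:
send_rows([
  [[0, 3, 0], 0],
  [[0, 2, 0], 0],
  [[0, 1, 0], 0],
  [[0, 0, 0], 0],
  [[0, 0, 0], 0],
])

```text
time_s: 7.68
position: [0.4719, -0.4153, 0.106]
tcp_rot: [[0.986, -0.164, 0.005], [-0.164, -0.986, -0.011], [0.007, 0.01, -1.0]]
force: [0.7, 3.8, -1.6]
opening: 0.382
```

Request:
send_rows([
  [[0, 0, -20], 0],
  [[0, 0, -30], 0],
  [[0, 0, -35], 0],
  [[0, 0, -35], 0],
  [[0, 0, -20], 0],
])

```text
time_s: 8.1
position: [0.4688, -0.4193, 0.2459]
tcp_rot: [[0.987, -0.16, -0.003], [-0.16, -0.987, -0.022], [0.001, 0.022, -1.0]]
force: [0.9, 0.2, -2.0]
opening: 0.38
```

```bash
python3 - <<'E'
from h import *
to([.48,-.41,.3],-9)
w=capture('wrist');cv2.imwrite('pics/wrist7.png',w['image'])
b=capture('side');cv2.imwrite('pics/side7.png',cv2.resize(b['image'][20:220,180:400],None,fx=2.7,fy=2.7))
tiltrows(w,.02,angs=[24,28,30,32,36])
E
```

```text
t 8.1 tcp [ 0.4688 -0.4193  0.2459] head -9.23 tilt z [-0.003 -0.022 -1.   ] open 0.38 F [ 0.9  0.2 -2. ]
  tool shift mm [  9.6  -9.8 -54.3] turn -0.004
24 foot far rim [278. 135.] foot [ 0.4776 -0.3727  0.1585] shoulder far rim [279. 214.]
28 foot far rim [278. 127.] foot [ 0.4788 -0.3654  0.1621] shoulder far rim [279. 213.]
30 foot far rim [278. 123.] foot [ 0.4794 -0.3618  0.1641] shoulder far rim [279. 213.]
32 foot far rim [278. 118.] foot [ 0.4799 -0.3583  0.1662] shoulder far rim [279. 213.]
36 foot far rim [278. 110.] foot [ 0.481  -0.3516  0.1708] shoulder far rim [279. 213.]
```

View pics/wrist7.png

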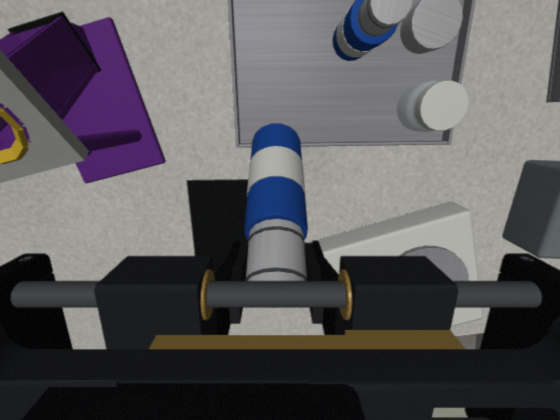

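View pics/side7.png

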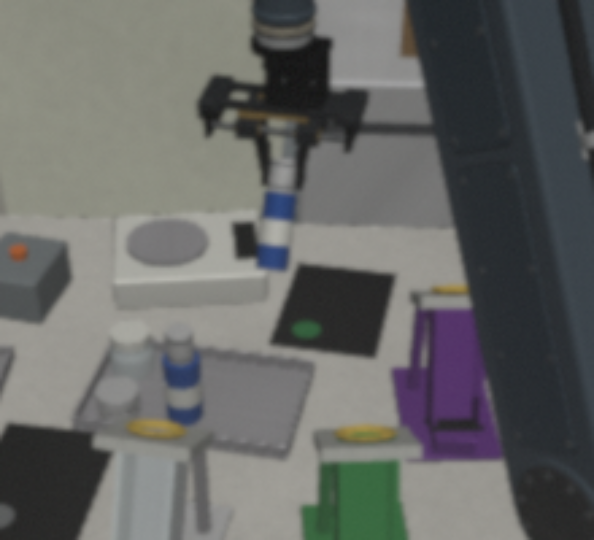

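The rim is at row 124, so the tilt is about 29.5° and it held through the lift. Now over to the gauge.

Request:
send_rows([
  [[4, -20, -8], 0],
  [[5, -32, -8], 0],
  [[5, -32, -8], 0],
  [[5, -32, -8], 0],
  [[5, -32, -6], 0],
])

```text
time_s: 8.62
position: [0.5151, -0.2861, 0.2764]
tcp_rot: [[0.985, -0.172, -0.003], [-0.172, -0.984, -0.041], [0.004, 0.041, -0.999]]
force: [-0.5, -0.1, -2.3]
opening: 0.382
```

Request:
send_rows([
  [[5, -32, -4], 0],
  [[5, -32, -4], 0],
  [[5, -32, -4], 0],
  [[5, -20, -4], 0],
  [[0, 0, 0], 0],
])

```text
time_s: 9.03
position: [0.5558, -0.1675, 0.282]
tcp_rot: [[0.986, -0.166, -0.005], [-0.167, -0.985, -0.046], [0.003, 0.046, -0.999]]
force: [-0.5, 0.2, -2.0]
opening: 0.386
```

```bash
python3 - <<'E'
from h import *
to([.565,-.117,.297],-9)
w=capture('wrist');cv2.imwrite('pics/wrist8.png',w['image'])
b=capture('scene');cv2.imwrite('pics/scene8.png',cv2.resize(b['image'][80:330,150:420],None,fx=2.2,fy=2.2))
tiltrows(w,.02,angs=[24,28,30,32,36])
E
```

```text
t 9.03 tcp [ 0.5558 -0.1675  0.282 ] head -9.59 tilt z [-0.005 -0.046 -0.999] open 0.386 F [-0.5  0.2 -2. ]
  tool shift mm [  0.7 -50.6 -17.4] turn -0.010
24 foot far rim [275. 135.] foot [ 0.5626 -0.1221  0.1926] shoulder far rim [275. 215.]
28 foot far rim [275. 126.] foot [ 0.5638 -0.1148  0.1962] shoulder far rim [275. 215.]
30 foot far rim [275. 122.] foot [ 0.5644 -0.1113  0.1982] shoulder far rim [275. 215.]
32 foot far rim [275. 118.] foot [ 0.565  -0.1078  0.2003] shoulder far rim [275. 215.]
36 foot far rim [275. 110.] foot [ 0.5662 -0.1011  0.2049] shoulder far rim [275. 215.]
```

View pics/wrist8.png

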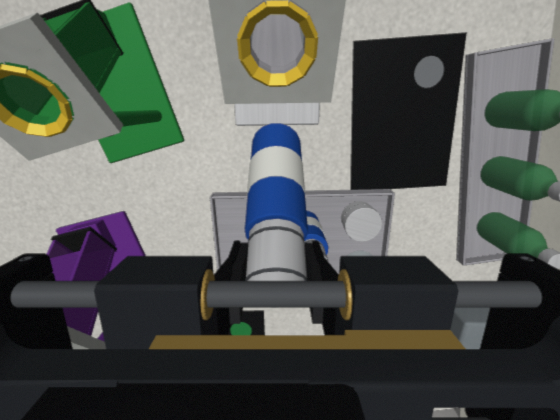

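View pics/scene8.png

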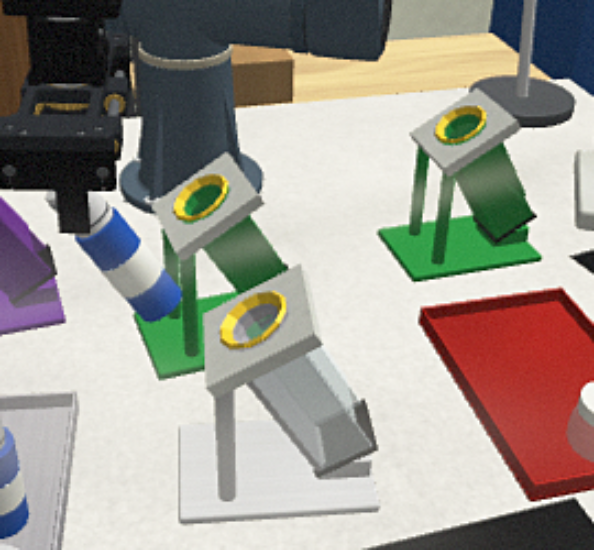

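The clear chute's funnel is at wrist (278,43), lined up with the canister axis at about 276. The scene view shows the canister leaning parallel to the bore. I'll fit the mouth from all three views.

```bash
cat > mouth.py <<'E'
from h import *
from scipy.optimize import least_squares
a=capture('scene');b=capture('side');w=capture('wrist')
def yel(im):
    h=cv2.cvtColor(im,cv2.COLOR_BGR2HSV);return cv2.inRange(h,(20,130,90),(35,255,255))
def ell(c,box):
    m=yel(c['image']);x0,y0,x1,y1=box;mm=np.zeros_like(m);mm[y0:y1,x0:x1]=m[y0:y1,x0:x1]
    cs,_=cv2.findContours(mm,cv2.RETR_EXTERNAL,cv2.CHAIN_APPROX_NONE);k=max(cs,key=cv2.contourArea)
    e=cv2.fitEllipse(k);return e,k
E
python3 - <<'E'
from mouth import *
s=bot.read_state();print(s['position'])
obs=[]
for n,c,box in [('scene',a,(235,200,300,250)),('side',b,(215,165,262,195)),('wrist',w,(225,0,330,95))]:
    e,k=ell(c,box);print(n,np.round(e[0],1),np.round(e[1],1));obs.append((c,k[:,0,:].astype(float)))
# fit rim circle: centre, yaw with tilt 30, r=.029
def rim(p,r=.029):
    th=np.linspace(0,2*np.pi,120);yaw=p[3];ux=np.array([np.cos(yaw),np.sin(yaw),0]) # lean dir
    u=.5*ux+np.sqrt(.75)*np.array([0,0,1]);e1=np.cross([0,0,1],ux);e2=np.cross(u,e1)
    return p[:3]+r*(np.cos(th)[:,None]*e1+np.sin(th)[:,None]*e2),u
import sys
from scipy.spatial import cKDTree
def f(p,sel):
    P,_=rim(p);out=[]
    for i in sel:
        c,k=obs[i];q=proj(c,P);out.append(cKDTree(k).query(q)[0])
    return np.concatenate(out)
for sel in [(0,1,2),(0,2),(0,1)]:
    r=least_squares(f,[.577,-.039,.18,np.radians(-99)],args=(sel,),diff_step=1e-4,loss='soft_l1');print(sel,np.round(r.x[:3],4),np.degrees(r.x[3]),r.cost)
E
```

```text
[ 0.55415595 -0.17214557  0.28197731]
scene [264.6 225.1] [18.9 33.5]
side [237.6 178.8] [ 4.4 16.8]
wrist [277.6  35.6] [74.5 81.5]
(0, 1, 2) [ 0.5789 -0.0411  0.1796] -96.37717496048923 307.1869278504921
(0, 2) [ 0.579  -0.0411  0.1796] -96.71726338527853 215.7253907382361
(0, 1) [ 0.5796 -0.0395  0.1799] -92.30792215226695 121.67245432347005
```

```bash
cat >> h.py <<'E'
M=np.array([.579,-.041,.1797]);YAW=np.radians(-98.5)
U=np.array([.5*np.cos(YAW),.5*np.sin(YAW),np.sqrt(.75)])
def foot(h,tilt=29.5,L=.118):
    "tool shift to bring foot h (m) above the mouth along axis"
    s=bot.read_state();R=np.array(s['tcp_rot']);p=np.array(s['position']);g=p-.019*R[:,2]
    hor=np.cross([0,0,1.],R[:,0]);hor/=np.linalg.norm(hor);a=np.radians(tilt)
    f=g+L*(-np.cos(a)*np.array([0,0,1])+np.sin(a)*hor)
    d=f-M;print('t',round(s['time_s'],2),'foot',np.round(f,4),'above mouth along axis mm',round(d@U*1e3,1),'off axis mm',np.round((d-(d@U)*U)*1e3,1),'F',np.round(s['force'],1),'open',round(s['opening'],3),'toolz',np.round(R[:,2],3),'axis in tool',np.round(R.T@-U,3))
    print('  shift',np.round(R.T@(M+h*U-f)*1e3,1),'turn %.3f'%(-(YAW-np.pi/2*0+np.pi/2-np.arctan2(R[1,0],R[0,0]))))
E
python3 - <<'E'
from h import *
foot(.02)
E
```

```text
t 9.28 foot [ 0.5643 -0.114   0.1983] above mouth along axis mm 53.3 off axis mm [-10.8 -46.7 -27.6] F [-0.9 -0.4 -2.2] open 0.384 toolz [-0.007 -0.047 -0.999] axis in tool [-0.013 -0.54   0.841]
  shift [  2.2 -64.4  -1.8] turn -0.025
```

Request:
send_rows([
  [[1, -18, -3], -0.015],
  [[1, -18, -2], 0],
  [[1, -18, 0], 0],
  [[0, -10, 0], 0],
  [[0, 0, 0], 0],
])

```text
time_s: 9.7
position: [0.5667, -0.1169, 0.2821]
tcp_rot: [[0.986, -0.169, -0.009], [-0.169, -0.984, -0.051], [-0.0, 0.052, -0.999]]
force: [0.1, 0.1, -2.5]
opening: 0.386
```

```bash
python3 - <<'E'
from h import *
foot(.02)
w=capture('wrist');cv2.imwrite('pics/wrist9.png',w['image'])
foot(.02)
b=capture('scene');cv2.imwrite('pics/scene9.png',cv2.resize(b['image'][80:330,150:420],None,fx=2.2,fy=2.2))
tiltrows(w,.02,angs=[24,28,30,32,36])
E
```

```text
t 9.7 foot [ 0.5767 -0.0587  0.1984] above mouth along axis mm 25.0 off axis mm [-0.4 -5.3 -3. ] F [ 0.1  0.1 -2.5] open 0.386 toolz [-0.009 -0.051 -0.999] axis in tool [-0.011 -0.544  0.839]
  shift [-0.5 -7.8  0.9] turn -0.022
t 9.75 foot [ 0.5766 -0.0596  0.1984] above mouth along axis mm 25.5 off axis mm [-0.5 -6.  -3.5] F [-0.   0.5 -2.4] open 0.384 toolz [-0.009 -0.052 -0.999] axis in tool [-0.011 -0.545  0.839]
  shift [-0.6 -8.8  0.9] turn -0.022
24 foot far rim [277. 132.] foot [ 0.575  -0.07    0.1934] shoulder far rim [277. 213.]
28 foot far rim [277. 124.] foot [ 0.5762 -0.0627  0.197 ] shoulder far rim [277. 213.]
30 foot far rim [277. 120.] foot [ 0.5769 -0.0592  0.199 ] shoulder far rim [277. 213.]
32 foot far rim [277. 115.] foot [ 0.5775 -0.0557  0.2011] shoulder far rim [277. 213.]
36 foot far rim [277. 107.] foot [ 0.5786 -0.049   0.2057] shoulder far rim [277. 213.]
```

View pics/wrist9.png

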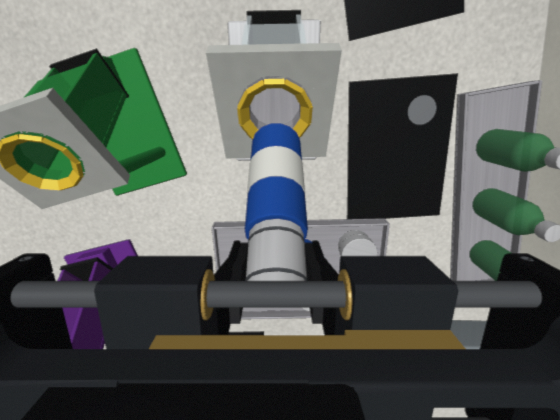

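View pics/scene9.png

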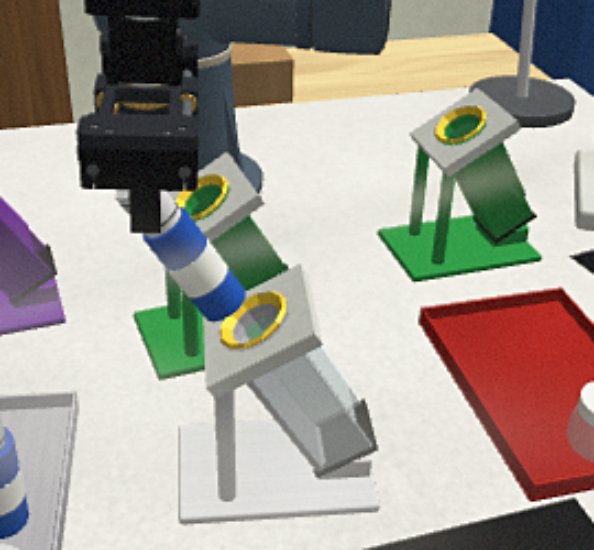

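```bash
python3 - <<'E'
from h import *
w=capture('wrist');print(proj(w,[M,M+.06*U,M+.1*U, M-.163*U]))
s=bot.read_state();R=np.array(s['tcp_rot']);g=s['position']-.019*R[:,2];print(proj(w,[g]))
foot(.005,28.5)
E
```

```text
[[275.08119816 114.57180989]
 [275.83385562 160.90056995]
 [276.51034608 202.54097937]
 [273.86523614  39.72499549]]
[[276.38979936 269.82813397]]
t 9.85 foot [ 0.5765 -0.062   0.1976] above mouth along axis mm 26.1 off axis mm [-0.6 -8.1 -4.7] F [-0.6 -0.3 -2.2] open 0.385 toolz [-0.009 -0.052 -0.999] axis in tool [-0.011 -0.545  0.838]
  shift [ -1.  -19.3  12.6] turn -0.023
```

The projected mouth (275,114.6) matches the picture (275,113). Now align and enter.

Request:
send_rows([
  [[0, -7, 1], -0.01],
  [[0, -6, 3], 0],
  [[0, -4, 3], 0],
  [[0, -1, 1], 0],
  [[0, 0, 0], 0],
])

```text
time_s: 10.27
position: [0.5694, -0.1029, 0.2723]
tcp_rot: [[0.987, -0.163, -0.009], [-0.164, -0.985, -0.053], [-0.0, 0.054, -0.999]]
force: [-0.9, -0.0, -1.5]
opening: 0.382
```

```bash
python3 - <<'E'
from h import *
foot(-.01,28.5)
b=capture('scene');cv2.imwrite('pics/scene10.png',cv2.resize(b['image'][130:330,180:350],None,fx=3,fy=3,interpolation=cv2.INTER_CUBIC))
foot(-.01,28.5)
E
```

```text
t 10.27 foot [ 0.5788 -0.0463  0.1876] above mouth along axis mm 9.5 off axis mm [ 0.5 -0.6 -0.3] F [-0.9 -0.  -1.5] open 0.382 toolz [-0.009 -0.053 -0.999] axis in tool [-0.008 -0.546  0.838]
  shift [ -0.8 -11.1  16. ] turn -0.016
t 10.32 foot [ 0.5788 -0.0464  0.1876] above mouth along axis mm 9.5 off axis mm [ 0.5 -0.6 -0.3] F [ 0.1  0.6 -2.3] open 0.384 toolz [-0.009 -0.053 -0.999] axis in tool [-0.008 -0.546  0.838]
  shift [ -0.7 -11.2  16. ] turn -0.016
```

View pics/scene10.png

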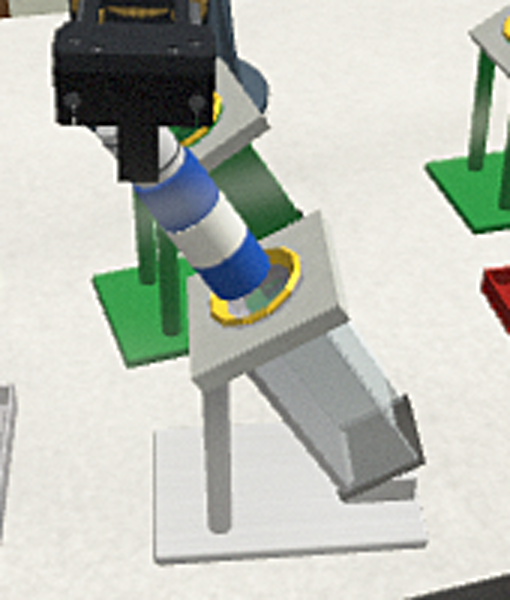

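The foot is just above the funnel centre and aligned. I'll advance slowly along the bore axis.

Request:
send_rows([
  [[0, -2.5, 3.4], -0.01],
  [[0, -2.5, 3.4], 0],
  [[0, -2.5, 3.4], 0],
  [[0, -2.5, 3.4], 0],
  [[0, 0, 0], 0],
])

```text
time_s: 10.73
position: [0.5711, -0.0931, 0.2569]
tcp_rot: [[0.988, -0.153, -0.009], [-0.153, -0.987, -0.053], [-0.001, 0.054, -0.999]]
force: [-0.1, -0.4, -3.0]
opening: 0.387
```

```bash
python3 - <<'E'
from h import *
foot(-.02,28.5)
E
```

```text
t 10.73 foot [ 0.5799 -0.0364  0.1722] above mouth along axis mm -8.9 off axis mm [0.2 0.2 0.1] F [-0.1 -0.4 -3. ] open 0.387 toolz [-0.009 -0.053 -0.999] axis in tool [-0.002 -0.546  0.838]
  shift [-0.2 -5.9  9.5] turn -0.005
```

Request:
send_rows([
  [[0, -2.6, 4], 0],
  [[0, -2.6, 4], 0],
  [[0, -2.6, 4], 0],
  [[0, -2.6, 4], 0],
  [[0, 0, 0], 0],
])

```text
time_s: 11.15
position: [0.5726, -0.0825, 0.2383]
tcp_rot: [[0.988, -0.152, -0.009], [-0.153, -0.987, -0.053], [-0.001, 0.054, -0.999]]
force: [0.1, -0.0, -3.1]
opening: 0.384
```

```bash
python3 - <<'E'
from h import *
foot(-.04,28.5)
b=capture('scene');cv2.imwrite('pics/scene11.png',cv2.resize(b['image'][130:330,180:350],None,fx=3,fy=3,interpolation=cv2.INTER_CUBIC))
E
```

```text
t 11.15 foot [ 0.5814 -0.0258  0.1536] above mouth along axis mm -30.3 off axis mm [0.1 0.2 0.1] F [ 0.1 -0.  -3.1] open 0.384 toolz [-0.009 -0.053 -0.999] axis in tool [-0.001 -0.546  0.838]
  shift [-0.1 -5.1  8.2] turn -0.005
```

View pics/scene11.png

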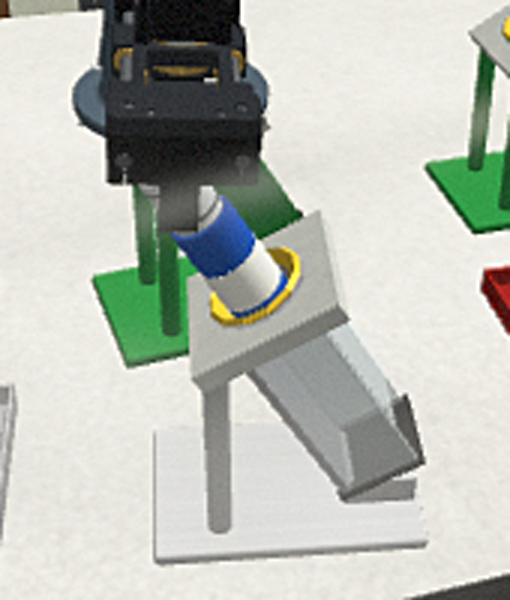

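The canister fits and is 30 mm deep with no extra force. I'll guide it to about 70 mm and release.

Request:
send_rows([
  [[0, -5, 7.5], 0],
  [[0, -5, 7.5], 0],
  [[0, -5, 7.5], 0],
  [[0, -4, 6.5], 0],
  [[0, 0, 0], 0],
])

```text
time_s: 11.62
position: [0.5754, -0.0638, 0.2059]
tcp_rot: [[0.988, -0.153, -0.009], [-0.153, -0.987, -0.053], [-0.001, 0.054, -0.999]]
force: [-0.2, -0.7, -1.8]
opening: 0.383
```

```bash
python3 - <<'E'
from h import *
foot(-.075,28.5)
E
```

```text
t 11.62 foot [ 0.5842 -0.0071  0.1212] above mouth along axis mm -67.8 off axis mm [0.1 0.4 0.2] F [-0.2 -0.7 -1.8] open 0.383 toolz [-0.009 -0.053 -0.999] axis in tool [-0.002 -0.546  0.838]
  shift [-0.1 -3.6  6.3] turn -0.005
```

Request:
send_rows([
  [[0, 0, 0], 0],
  [[0, 0, 0], 0],
  [[0, 0, 0], 0],
  [[0, 0, 0], 0],
  [[0, 0, 0], 0],
], gripper=0)

```text
time_s: 12.03
position: [0.5776, -0.0641, 0.2072]
tcp_rot: [[0.988, -0.152, -0.005], [-0.152, -0.987, -0.055], [0.004, 0.055, -0.998]]
force: [-1.0, -0.4, -0.2]
opening: 0.676
```

Request:
send_rows([
  [[0, 0, 0], 0],
  [[0, 0, -5], 0],
  [[0, 0, -15], 0],
  [[0, 0, -20], 0],
  [[0, 0, -20], 0],
])

```text
time_s: 12.45
position: [0.5755, -0.061, 0.2665]
tcp_rot: [[0.988, -0.153, -0.012], [-0.154, -0.987, -0.053], [-0.004, 0.054, -0.999]]
force: [0.2, 0.1, -0.1]
opening: 0.986
```

```bash
python3 - <<'E'
from h import *
foot(-.075,28.5)
b=capture('scene');cv2.imwrite('pics/scene12.png',cv2.resize(b['image'][130:330,180:350],None,fx=3,fy=3,interpolation=cv2.INTER_CUBIC))
E
```

```text
t 12.45 foot [ 0.5844 -0.0044  0.1818] above mouth along axis mm -16.7 off axis mm [ 4.1 28.4 16.6] F [ 0.2  0.1 -0.1] open 0.986 toolz [-0.012 -0.053 -0.999] axis in tool [ 0.001 -0.546  0.838]
  shift [ 0.4 -4.1 66.9] turn -0.006
```

View pics/scene12.png

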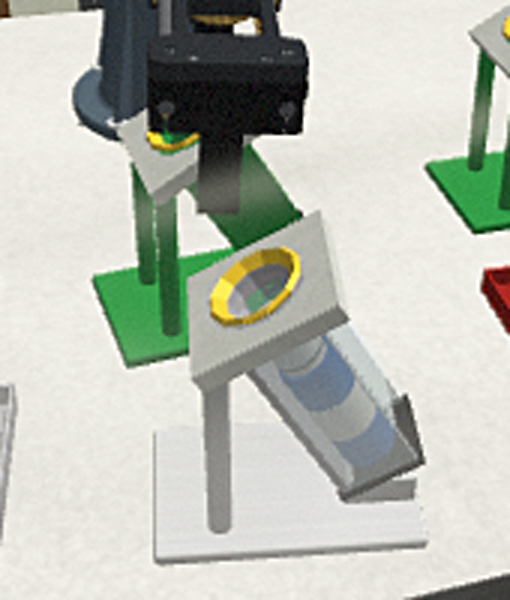

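It slid right through: in the crop the canister lies in the clear chute with its foot at the stop (365,450) and its cap below the plate. Next is the wide canister.

Request:
send_rows([
  [[7, 30, 0], 0],
  [[7, 38, 5], 0],
  [[8, 38, 10], 0],
  [[8, 38, 15], 0],
  [[8, 34, 15], 0],
])

```text
time_s: 12.92
position: [0.5943, -0.2444, 0.2457]
tcp_rot: [[0.99, -0.141, 0.015], [-0.14, -0.988, -0.06], [0.024, 0.057, -0.998]]
force: [0.3, 0.2, 1.0]
opening: 0.997
```

Request:
send_rows([
  [[0, 10, 5], 0],
  [[0, 5, 0], 0],
  [[0, 0, 0], 0],
  [[0, 0, 0], 0],
  [[0, 0, 0], 0],
])

```text
time_s: 13.33
position: [0.5908, -0.2666, 0.2394]
tcp_rot: [[0.989, -0.149, 0.014], [-0.148, -0.987, -0.06], [0.022, 0.057, -0.998]]
force: [0.6, 0.5, 0.8]
opening: 1.002
```

```bash
python3 - <<'E'
from h import *
to([.585,-.267,.2],-8.5)
w=capture('wrist');cv2.imwrite('pics/wrist13.png',w['image'])
print(proj(w,[[.585,-.267,.136]]))
to([.585,-.267,.103],-8.5)
E
```

```text
t 13.33 tcp [ 0.5908 -0.2666  0.2394] head -8.51 tilt z [ 0.014 -0.06  -0.998] open 1.002 F [0.6 0.5 0.8]
  tool shift mm [-6.6 -1.  39.3] turn -0.000
[[267.57651324 201.74606724]]
t 13.38 tcp [ 0.5909 -0.2662  0.2396] head -8.47 tilt z [ 0.014 -0.06  -0.998] open 1.003 F [0.5 1.  0.3]
  tool shift mm [ -8.8  -6.2 136.3] turn 0.000
```

View pics/wrist13.png

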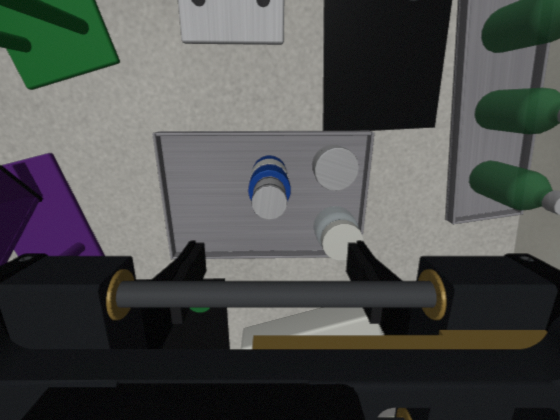

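The cap at (269,201) matches the prediction, so I'll descend.

Request:
send_rows([
  [[-3, -4, 25], 0],
  [[-3, -4, 30], 0],
  [[-1, -3, 25], 0],
  [[0, -2, 15], 0],
  [[0, 0, 0], 0],
])

```text
time_s: 13.8
position: [0.5922, -0.2514, 0.1478]
tcp_rot: [[0.99, -0.139, 0.026], [-0.137, -0.988, -0.065], [0.035, 0.061, -0.998]]
force: [-0.2, 0.4, 0.1]
opening: 1.001
```

```bash
python3 - <<'E'
from h import *
to([.5862,-.268,.104],-8.5)
w=capture('wrist');cv2.imwrite('pics/wrist14.png',w['image'])
s=bot.read_state();R=s['tcp_rot'];p=s['position']
print(proj(w,[p-0.019*R[:,2],[.5862,-.267,.136]]))
E
```

```text
t 13.8 tcp [ 0.5922 -0.2514  0.1478] head -7.91 tilt z [ 0.026 -0.065 -0.998] open 1.001 F [-0.2  0.4  0.1]
  tool shift mm [-5.2 14.6 44.7] turn 0.010
[[277.4656437  271.14569261]
 [269.87645962 266.96322407]]
```

View pics/wrist14.png

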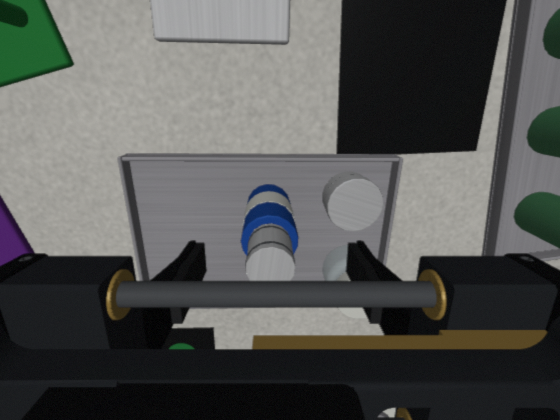

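Request:
send_rows([
  [[-3, 9, 8], 0],
  [[-2, 5, 10], 0],
  [[0, 0, 12], 0],
  [[0, 0, 10], 0],
  [[0, 0, 0], 0],
])

```text
time_s: 14.27
position: [0.5904, -0.2696, 0.1128]
tcp_rot: [[0.99, -0.137, 0.037], [-0.134, -0.988, -0.072], [0.046, 0.067, -0.997]]
force: [0.0, 0.5, 0.4]
opening: 0.991
```

```bash
python3 - <<'E'
from h import *
to([.5862,-.268,.104],-8.5)
w=capture('wrist');cv2.imwrite('pics/wrist15.png',w['image'])
s=bot.read_state();R=s['tcp_rot'];p=s['position']
print(proj(w,[p-0.019*R[:,2],p-0.033*R[:,2],[.5862,-.267,.136]]))
E
```

```text
t 14.27 tcp [ 0.5904 -0.2696  0.1128] head -7.71 tilt z [ 0.037 -0.072 -0.997] open 0.991 F [0.  0.5 0.4]
  tool shift mm [-4.8 -1.6  8.5] turn 0.014
[[276.86008012 270.37678244]
 [276.96270083 284.10089035]
 [269.87540621 272.95889415]]
```

View pics/wrist15.png

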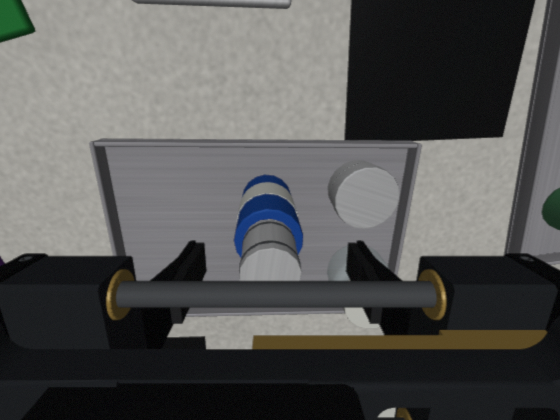

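The cap top is at about (270,272) and the grip line projects to 277, so I'll correct about 5 mm in x, finish descending and close.

Request:
send_rows([
  [[-4, -4, 4], 0.01],
  [[-2, -3, 4], 0],
  [[0, 0, 0], 0],
  [[0, 0, 0], 0],
  [[0, 0, 0], 0],
])

```text
time_s: 14.73
position: [0.5859, -0.2621, 0.1044]
tcp_rot: [[0.988, -0.148, 0.038], [-0.145, -0.987, -0.073], [0.049, 0.067, -0.997]]
force: [-0.2, -0.5, 0.4]
opening: 1.002
```

```bash
python3 - <<'E'
from h import *
to([.5862,-.268,.104],-8.5)
E
```

```text
t 14.73 tcp [ 0.5859 -0.2621  0.1044] head -8.36 tilt z [ 0.038 -0.073 -0.997] open 1.002 F [-0.2 -0.5  0.4]
  tool shift mm [1.1 5.8 0.9] turn 0.002
```

Request:
send_rows([
  [[1, 5, 0], 0],
  [[0, 0, 0], 0],
  [[0, 0, 0], 0],
  [[0, 0, 0], 0],
  [[0, 0, 0], 0],
])

```text
time_s: 15.15
position: [0.5873, -0.2683, 0.1061]
tcp_rot: [[0.988, -0.148, 0.041], [-0.145, -0.987, -0.075], [0.051, 0.068, -0.996]]
force: [-0.1, 0.3, 0.3]
opening: 0.998
```

Request:
send_rows([
  [[0, 0, 0], 0],
  [[0, 0, 0], 0],
  [[0, 0, 0], 0],
  [[0, 0, 0], 0],
  [[0, 0, 0], 0],
], gripper=1)

```text
time_s: 15.57
position: [0.5874, -0.2683, 0.1063]
tcp_rot: [[0.988, -0.148, 0.041], [-0.145, -0.987, -0.075], [0.052, 0.068, -0.996]]
force: [-0.1, -0.2, -0.3]
opening: 0.705
```

Request:
send_rows([
  [[0, 0, 0], 0],
  [[0, 0, 0], 0],
  [[0, 0, 0], 0],
  [[0, 0, 0], 0],
  [[0, 0, 0], 0],
])

```text
time_s: 15.98
position: [0.5869, -0.2681, 0.1062]
tcp_rot: [[0.988, -0.148, 0.04], [-0.145, -0.987, -0.074], [0.05, 0.068, -0.996]]
force: [-1.5, -0.6, 1.1]
opening: 0.386
```

```bash
python3 - <<'E'
from h import *
to([.5862,-.268,.104],-8.5)
w=capture('wrist');cv2.imwrite('pics/wrist16.png',w['image'])
E
```

```text
t 15.98 tcp [ 0.5869 -0.2681  0.1062] head -8.33 tilt z [ 0.04  -0.074 -0.996] open 0.386 F [-1.5 -0.6  1.1]
  tool shift mm [-0.8 -0.1  2.2] turn 0.003
```

View pics/wrist16.png

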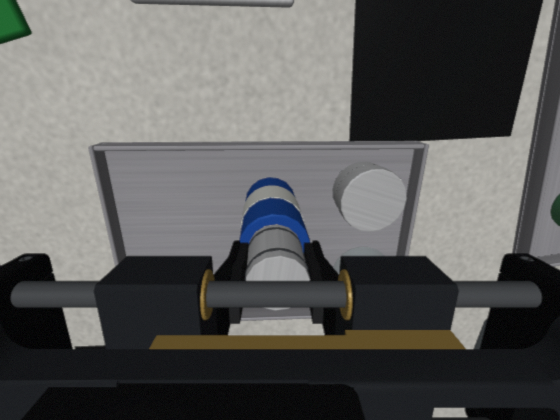

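It's gripped. I'll lift a little, move 50 mm in -x away from the jar, then go toward the right wall, which it should touch after about 98 mm.

Request:
send_rows([
  [[0, 0, -4], 0],
  [[-12, 10, -1], 0],
  [[-14, 16, 0], 0],
  [[-14, 18, 0], 0],
  [[-10, 16, 0], 0],
])

```text
time_s: 16.45
position: [0.5264, -0.3171, 0.1112]
tcp_rot: [[0.989, -0.141, 0.038], [-0.138, -0.988, -0.071], [0.048, 0.065, -0.997]]
force: [-0.3, 0.2, -2.1]
opening: 0.387
```

```bash
python3 - <<'E'
from h import *
to([.52,-.35,.107],-8.5)
w=capture('wrist');cv2.imwrite('pics/wrist17.png',w['image'])
tiltrows(w,.0235,L=.116,angs=[-10,-5,0,5,10])
E
```

```text
t 16.45 tcp [ 0.5264 -0.3171  0.1112] head -7.93 tilt z [ 0.038 -0.071 -0.997] open 0.387 F [-0.3  0.2 -2.1]
  tool shift mm [-2.  33.1  6.2] turn 0.010
-10 foot far rim [268. 200.] foot [ 0.5208 -0.3387  0.0159] shoulder far rim [271. 224.]
-5 foot far rim [268. 190.] foot [ 0.5222 -0.3288  0.0146] shoulder far rim [272. 221.]
0 foot far rim [268. 180.] foot [ 0.5236 -0.3188  0.0142] shoulder far rim [272. 219.]
5 foot far rim [268. 169.] foot [ 0.525  -0.3088  0.0146] shoulder far rim [272. 217.]
10 foot far rim [268. 159.] foot [ 0.5264 -0.2988  0.0159] shoulder far rim [272. 216.]
```

View pics/wrist17.png

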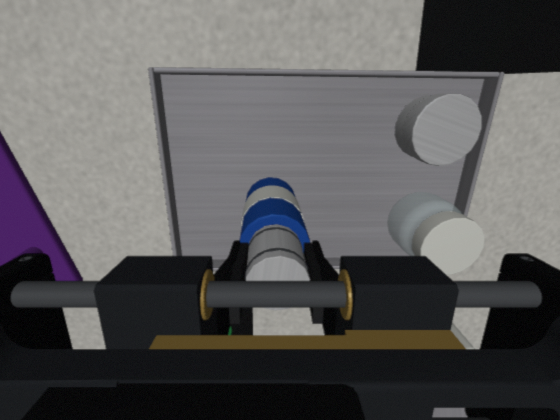

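Request:
send_rows([
  [[-1, 12, 1], 0.01],
  [[0, 12, 1], 0],
  [[0, 10, 1], 0],
  [[0, 8, 1], 0],
  [[0, 8, 0], 0],
])

```text
time_s: 16.92
position: [0.5098, -0.3707, 0.109]
tcp_rot: [[0.987, -0.156, 0.03], [-0.154, -0.986, -0.065], [0.04, 0.059, -0.997]]
force: [-0.7, 3.3, -1.0]
opening: 0.378
```

Request:
send_rows([
  [[0, 7, 0], 0],
  [[0, 7, 0], 0],
  [[0, 7, 0], 0],
  [[0, 6, 0], 0],
  [[0, 0, 0], 0],
])

```text
time_s: 17.33
position: [0.5048, -0.3967, 0.1091]
tcp_rot: [[0.987, -0.157, 0.028], [-0.155, -0.986, -0.056], [0.037, 0.051, -0.998]]
force: [0.3, 2.6, 0.6]
opening: 0.38
```

```bash
python3 - <<'E'
from h import *
to([.52,-.413,.106],-8.5)
w=capture('wrist');cv2.imwrite('pics/wrist18.png',w['image'])
tiltrows(w,.0235,L=.121,angs=[10,15,20,25,30])
E
```

```text
t 17.33 tcp [ 0.5048 -0.3967  0.1091] head -8.91 tilt z [ 0.028 -0.056 -0.998] open 0.38 F [0.3 2.6 0.6]
  tool shift mm [17.4 13.5  4.4] turn -0.007
10 foot far rim [271. 154.] foot [ 0.5075 -0.3745  0.0089] shoulder far rim [275. 206.]
15 foot far rim [271. 144.] foot [ 0.5091 -0.3644  0.0112] shoulder far rim [275. 205.]
20 foot far rim [271. 133.] foot [ 0.5107 -0.3544  0.0144] shoulder far rim [275. 203.]
25 foot far rim [272. 122.] foot [ 0.5122 -0.3448  0.0184] shoulder far rim [275. 202.]
30 foot far rim [272. 111.] foot [ 0.5136 -0.3355  0.0233] shoulder far rim [275. 202.]
```

View pics/wrist18.png

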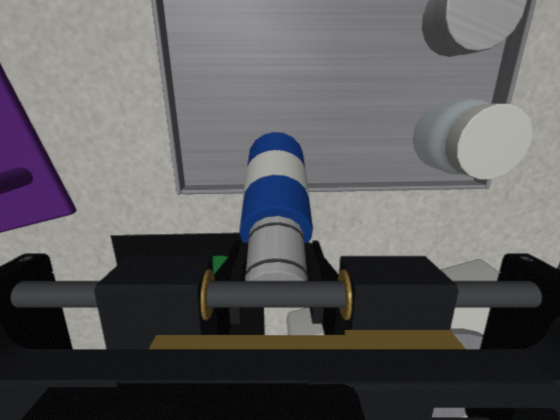

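The foot rim is at row 133, so the tilt is about 20°. It needs about 20 mm more.

Request:
send_rows([
  [[0, 7, 0], 0],
  [[0, 7, 0], 0],
  [[0, 6, 0], 0],
  [[0, 2, 0], 0],
  [[0, 0, 0], 0],
])

```text
time_s: 17.8
position: [0.5011, -0.4176, 0.1094]
tcp_rot: [[0.988, -0.155, 0.027], [-0.154, -0.987, -0.052], [0.035, 0.048, -0.998]]
force: [1.0, 2.6, -1.0]
opening: 0.381
```

```bash
python3 - <<'E'
from h import *
to([.52,-.413,.106],-8.5)
w=capture('wrist');cv2.imwrite('pics/wrist19.png',w['image'][60:330])
tiltrows(w,.0235,L=.121,angs=[20,25,28,30,32])
E
```

```text
t 17.8 tcp [ 0.5011 -0.4176  0.1094] head -8.84 tilt z [ 0.027 -0.052 -0.998] open 0.381 F [ 1.   2.6 -1. ]
  tool shift mm [17.8 -7.6  3.6] turn -0.006
20 foot far rim [272. 134.] foot [ 0.507  -0.3755  0.0147] shoulder far rim [275. 204.]
25 foot far rim [272. 123.] foot [ 0.5085 -0.3659  0.0187] shoulder far rim [275. 203.]
28 foot far rim [272. 116.] foot [ 0.5093 -0.3603  0.0216] shoulder far rim [275. 202.]
30 foot far rim [272. 112.] foot [ 0.5099 -0.3566  0.0236] shoulder far rim [275. 202.]
32 foot far rim [272. 107.] foot [ 0.5105 -0.3531  0.0258] shoulder far rim [276. 202.]
```

View pics/wrist19.png

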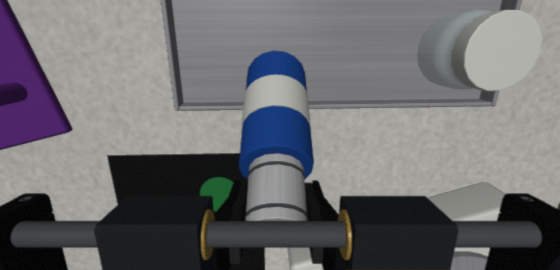

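The rim is at row 111, so the tilt is 30°. Now lift and carry it to the gauge.

Request:
send_rows([
  [[0, 0, -20], 0],
  [[0, 0, -32], 0],
  [[0, -5, -36], 0],
  [[2, -20, -36], 0],
  [[3, -30, -25], 0],
])

```text
time_s: 18.27
position: [0.5078, -0.3666, 0.2548]
tcp_rot: [[0.987, -0.16, 0.02], [-0.158, -0.985, -0.066], [0.031, 0.062, -0.998]]
force: [0.8, 0.5, -1.9]
opening: 0.383
```

Request:
send_rows([
  [[3, -34, -15], 0],
  [[3, -34, -10], 0],
  [[3, -34, -5], 0],
  [[3, -34, 0], 0],
  [[0, -20, 0], 0],
])

```text
time_s: 18.68
position: [0.5518, -0.2192, 0.2902]
tcp_rot: [[0.985, -0.165, 0.049], [-0.16, -0.982, -0.101], [0.065, 0.092, -0.994]]
force: [-0.5, -0.7, -3.3]
opening: 0.384
```

```bash
python3 - <<'E'
from h import *
foot(.025,29,.121)
E
```

```text
t 18.68 foot [ 0.5603 -0.1594  0.2033] above mouth along axis mm 80.3 off axis mm [-12.8 -78.7 -46. ] F [-0.5 -0.7 -3.3] open 0.384 toolz [ 0.049 -0.101 -0.994] axis in tool [-0.062 -0.577  0.814]
  shift [  -0.4 -107.1   -8. ] turn -0.012
```

Request:
send_rows([
  [[0, -18, -3], 0],
  [[0, -18, -3], 0],
  [[0, -18, -2], 0],
  [[0, -18, -2], 0],
  [[0, -12, 0], 0],
])

```text
time_s: 19.1
position: [0.5697, -0.1358, 0.2976]
tcp_rot: [[0.985, -0.161, 0.065], [-0.153, -0.981, -0.12], [0.083, 0.108, -0.991]]
force: [0.4, 0.7, -2.8]
opening: 0.385
```

```bash
python3 - <<'E'
from h import *
foot(.025,29,.121)
w=capture('wrist');cv2.imwrite('pics/wrist20.png',w['image'])
b=capture('scene');cv2.imwrite('pics/scene20.png',cv2.resize(b['image'][80:330,150:420],None,fx=2.2,fy=2.2))
tiltrows(w,.0235,L=.121,angs=[24,26,28,30,32,36])
E
```

```text
t 19.1 foot [ 0.5775 -0.0755  0.2106] above mouth along axis mm 43.9 off axis mm [  1.7 -12.8  -7.2] F [ 0.4  0.7 -2.8] open 0.385 toolz [ 0.065 -0.12  -0.991] axis in tool [-0.075 -0.591  0.803]
  shift [ -4.5 -22.7   6.5] turn -0.006
24 foot far rim [265. 117.] foot [ 0.5756 -0.0843  0.2053] shoulder far rim [273. 201.]
26 foot far rim [265. 112.] foot [ 0.5761 -0.0805  0.2071] shoulder far rim [273. 201.]
28 foot far rim [265. 108.] foot [ 0.5767 -0.0768  0.209 ] shoulder far rim [273. 201.]
30 foot far rim [265. 103.] foot [ 0.5773 -0.0732  0.211 ] shoulder far rim [273. 201.]
32 foot far rim [265.  99.] foot [ 0.5778 -0.0696  0.2132] shoulder far rim [273. 201.]
36 foot far rim [265.  90.] foot [ 0.5789 -0.0627  0.2179] shoulder far rim [274. 202.]
```

View pics/wrist20.png

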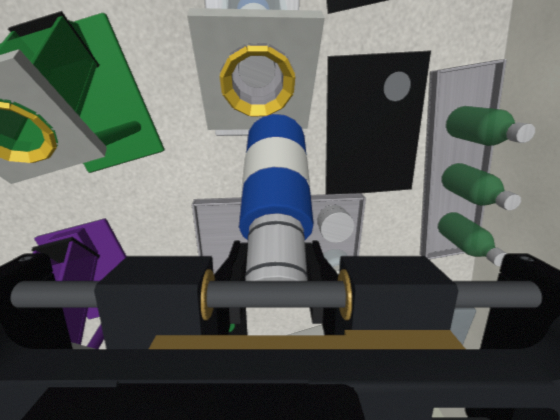

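View pics/scene20.png

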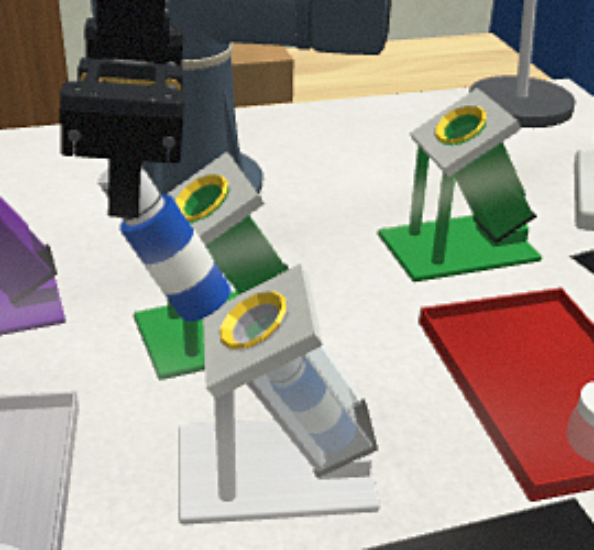

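The wrist view shows the clear-chute funnel at (258,80) and the canister foot at (277,115). The tool has slowly picked up about 8° of tilt from the fast moves. I'll look at the joints to find a way to undo it.

```bash
python3 - <<'E'
from h import *
s=bot.read_state();print(np.round(s['joint_positions'],2),np.round(s['tau'],1));foot(.025,25,.121)
import rig;print([x for x in dir(bot) if not x.startswith('__')])
E
```

```text
[-21.66  20.62  86.58  -5.42  66.95 -10.81] [  0.8 -39.4 -20.3  -0.1  -0.4   0.1]
t 19.2 foot [ 0.5759 -0.0824  0.2062] above mouth along axis mm 43.6 off axis mm [  0.1 -19.8 -11.3] F [-0.   0.3 -3. ] open 0.384 toolz [ 0.064 -0.119 -0.991] axis in tool [-0.073 -0.59   0.804]
  shift [ -3.5 -29.2   1.4] turn -0.004
['PlanningError', 'grip_point_offset', 'hand_in', 'read_state']
```

Request:
send_rows([
  [[0, 18, 0], 0],
  [[0, 18, 0], 0],
  [[0, 18, 0], 0],
  [[0, 18, 0], 0],
  [[0, 0, 0], 0],
])

```text
time_s: 19.62
position: [0.5581, -0.2145, 0.3059]
tcp_rot: [[0.986, -0.156, 0.066], [-0.146, -0.981, -0.13], [0.085, 0.119, -0.989]]
force: [-0.5, -0.5, -2.1]
opening: 0.384
```

```bash
python3 - <<'E'
from h import *
s=bot.read_state();print(np.round(s['joint_positions'],2));foot(.025,25,.121)
E
```

```text
[-29.32  20.76  84.95  -5.04  67.38 -18.93]
t 19.62 foot [ 0.5643 -0.1615  0.215 ] above mouth along axis mm 91.2 off axis mm [ -7.9 -75.3 -43.7] F [-0.5 -0.5 -2.1] open 0.384 toolz [ 0.066 -0.13  -0.989] axis in tool [-0.073 -0.599  0.797]
  shift [  -4.3 -109.6    0.3] turn 0.001
```

The tilt grows once per moving row, because the off-centre load sags the wrist and each row re-anchors on the measured pose. So I'll use few, long rows while carrying.

Request:
send_rows([
  [[-2, -38, 0], 0],
  [[-2, -38, 0], 0],
  [[0, -34, 0], 0],
  [[0, 0, 0], 0],
  [[0, 0, 0], 0],
])

```text
time_s: 20.03
position: [0.573, -0.1138, 0.292]
tcp_rot: [[0.983, -0.169, 0.069], [-0.158, -0.977, -0.14], [0.091, 0.127, -0.988]]
force: [-0.3, -0.9, -2.3]
opening: 0.384
```

```bash
python3 - <<'E'
from h import *
foot(.0,25,.121)
w=capture('wrist');cv2.imwrite('pics/wrist21.png',w['image'])
tiltrows(w,.0235,L=.121,angs=[20,22,24,26,28])
print(proj(w,[M]))
E
```

```text
t 20.03 foot [ 0.5798 -0.0607  0.2011] above mouth along axis mm 28.2 off axis mm [ 2.9 -5.7 -3. ] F [-0.3 -0.9 -2.3] open 0.384 toolz [ 0.069 -0.14  -0.988] axis in tool [-0.084 -0.605  0.791]
  shift [ -5.8 -21.8  18.4] turn -0.011
20 foot far rim [264. 123.] foot [ 0.578  -0.07    0.1969] shoulder far rim [273. 202.]
22 foot far rim [264. 119.] foot [ 0.5787 -0.0661  0.1984] shoulder far rim [273. 202.]
24 foot far rim [264. 115.] foot [ 0.5793 -0.0623  0.2001] shoulder far rim [273. 202.]
26 foot far rim [264. 110.] foot [ 0.5799 -0.0585  0.2018] shoulder far rim [273. 202.]
28 foot far rim [264. 106.] foot [ 0.5805 -0.0548  0.2038] shoulder far rim [273. 202.]
[[257.81613735 111.22635314]]
```

View pics/wrist21.png

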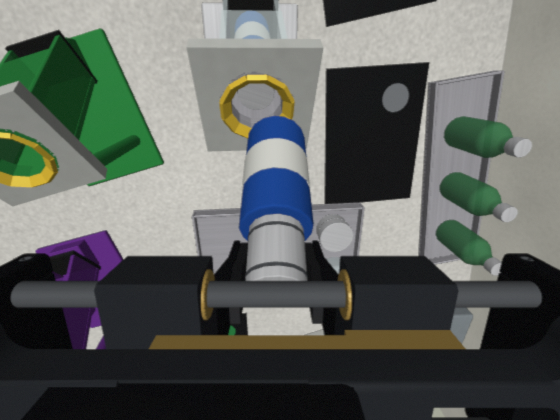

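The foot rim is at (277,117). The canister axis in the tool frame is about 6° short of the bore axis in tilt and about 8° off in heading. A turn of -0.14 rad fixes the heading.

```bash
cat >> h.py <<'E'
def foot2(h,b,L=.121,turn=0.,show=None,r=.0235):
    s=bot.read_state();R=np.array(s['tcp_rot']);p=np.array(s['position']);g=p-.019*R[:,2];b=np.radians(b)
    c,q=np.cos(turn),np.sin(turn);Z=np.array([[c,-q,0],[q,c,0],[0,0,1]]);R2=R@Z
    d=R2@np.array([0,-np.sin(b),np.cos(b)]);n=R2@np.array([0,-np.cos(b),-np.sin(b)]);f=g+L*d
    if show is not None: print('far rim px',np.round(proj(show,[f+r*n,f])))
    e=f-M;print('t',round(s['time_s'],2),'foot',np.round(f,4),'axis',np.round(-d,3),'bore',np.round(U,3),'ang %.1f'%np.degrees(np.arccos(-d@U)),'lean from vert %.1f'%np.degrees(np.arccos(-d[2])),'h mm',round(e@U*1e3,1),'off',np.round((e-(e@U)*U)*1e3,1),'F',np.round(s['force'],1),'toolz',np.round(R[:,2],3))
    print('  shift',np.round(R2.T@(M+h*U-f)*1e3,1),'axis in tool',np.round(R2.T@-U,3))
E
python3 - <<'E'
from h import *
w=capture('wrist')
for b in (28,30,32,34): foot2(.02,b,show=w)
print('turn');foot2(.01,31,turn=-.14)
E
```

```text
far rim px [[276. 123.]
 [276. 149.]]
t 20.13 foot [ 0.5884 -0.071   0.1981] axis [-0.14  -0.336  0.931] bore [-0.074 -0.495  0.866] ang 10.5 lean from vert 21.4 h mm 30.0 off [ 11.6 -15.1  -7.6] F [-0.1 -0.  -2.7] toolz [ 0.068 -0.139 -0.988]
  shift [-14.  -17.9  -2.5] axis in tool [-0.085 -0.605  0.792]
far rim px [[276. 119.]
 [276. 144.]]
t 20.13 foot [ 0.5888 -0.0671  0.1996] axis [-0.144 -0.368  0.918] bore [-0.074 -0.495  0.866] ang 8.8 lean from vert 23.3 h mm 29.4 off [ 12.  -11.5  -5.6] F [-0.1 -0.  -2.7] toolz [ 0.068 -0.139 -0.988]
  shift [-14.  -14.2  -0.4] axis in tool [-0.085 -0.605  0.792]
far rim px [[276. 115.]
 [276. 140.]]
t 20.13 foot [ 0.5893 -0.0632  0.2013] axis [-0.148 -0.4    0.904] bore [-0.074 -0.495  0.866] ang 7.2 lean from vert 25.3 h mm 29.0 off [12.5 -7.9 -3.5] F [-0.1 -0.  -2.7] toolz [ 0.068 -0.139 -0.988]
  shift [-14.  -10.6   1.7] axis in tool [-0.085 -0.605  0.792]
far rim px [[276. 110.]
 [276. 136.]]
t 20.13 foot [ 0.5898 -0.0595  0.2032] axis [-0.152 -0.431  0.889] bore [-0.074 -0.495  0.866] ang 5.9 lean from vert 27.2 h mm 28.6 off [12.9 -4.3 -1.4] F [-0.1 -0.  -2.7] toolz [ 0.068 -0.139 -0.988]
  shift [-14.   -7.1   4. ] axis in tool [-0.085 -0.605  0.792]
turn
t 20.13 foot [ 0.5804 -0.0644  0.1998] axis [-0.075 -0.391  0.917] bore [-0.074 -0.495  0.866] ang 6.6 lean from vert 23.5 h mm 28.8 off [ 3.6 -9.1 -4.9] F [-0.1 -0.  -2.7] toolz [ 0.068 -0.139 -0.988]
  shift [ -3.4 -19.7   8.6] axis in tool [ 0.001 -0.611  0.792]
```

Request:
send_rows([
  [[-2, -10, 1], -0.07],
  [[-1, -8, 3], -0.07],
  [[0, -2, 4], 0],
  [[0, 0, 0], 0],
  [[0, 0, 0], 0],
])

```text
time_s: 20.55
position: [0.5738, -0.1022, 0.282]
tcp_rot: [[0.997, -0.036, 0.071], [-0.026, -0.989, -0.144], [0.075, 0.142, -0.987]]
force: [0.3, 0.2, -2.3]
opening: 0.384
```

```bash
python3 - <<'E'
from h import *
w=capture('wrist');cv2.imwrite('pics/wrist22.png',w['image'][50:300])
b=capture('scene');cv2.imwrite('pics/scene22.png',cv2.resize(b['image'][130:330,180:350],None,fx=3,fy=3,interpolation=cv2.INTER_CUBIC))
foot2(-.005,31,show=w)
E
```

```text
far rim px [[276. 116.]
 [276. 141.]]
t 20.65 foot [ 0.582  -0.0526  0.1896] axis [-0.079 -0.386  0.919] bore [-0.074 -0.495  0.866] ang 6.9 lean from vert 23.2 h mm 14.1 off [ 4.1 -4.6 -2.3] F [-0.1  0.4 -2.6] toolz [ 0.071 -0.144 -0.987]
  shift [ -4.1 -15.9  11.9] axis in tool [-0.004 -0.614  0.789]
```

View pics/wrist22.png

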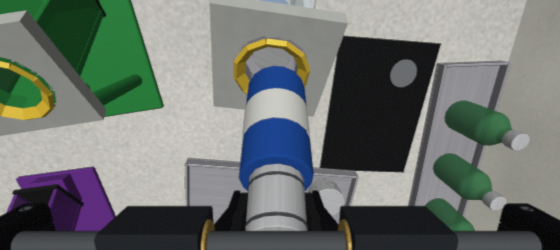

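View pics/scene22.png

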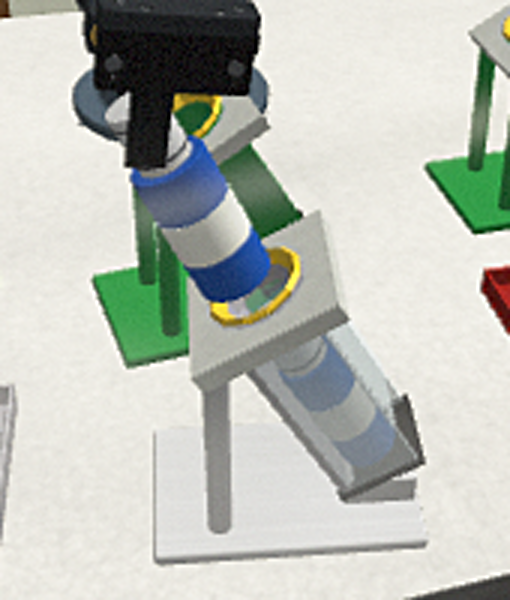

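Request:
send_rows([
  [[-2, -7, 2], 0],
  [[-2, -6, 4], 0],
  [[0, -2, 4], 0],
  [[0, 0, 0], 0],
  [[0, 0, 0], 0],
])

```text
time_s: 21.07
position: [0.5713, -0.0895, 0.2696]
tcp_rot: [[0.997, -0.039, 0.073], [-0.028, -0.989, -0.147], [0.077, 0.144, -0.986]]
force: [0.3, -1.1, -0.6]
opening: 0.381
```

```bash
python3 - <<'E'
from h import *
foot2(-.008,31)
E
```

```text
t 21.07 foot [ 0.5799 -0.0404  0.177 ] axis [-0.082 -0.383  0.92 ] bore [-0.074 -0.495  0.866] ang 7.1 lean from vert 23.1 h mm -2.7 off [ 0.7 -0.7 -0.3] F [ 0.3 -1.1 -0.6] toolz [ 0.073 -0.147 -0.986]
  shift [-0.7 -3.9  3.7] axis in tool [-0.007 -0.617  0.787]
```

Contact is starting. I'll swing the cap back gently about the seated foot so the canister lines up with the bore.

Request:
send_rows([
  [[0, 3, 1], 0],
  [[0, 3, 2], 0],
  [[0, 3, 2], 0],
  [[0, 2, 1], 0],
  [[0, 0, 0], 0],
])

```text
time_s: 21.48
position: [0.5716, -0.1003, 0.2662]
tcp_rot: [[0.996, -0.04, 0.074], [-0.029, -0.989, -0.143], [0.079, 0.14, -0.987]]
force: [0.1, 2.3, 0.5]
opening: 0.384
```

```bash
python3 - <<'E'
from h import *
w=capture('wrist');cv2.imwrite('pics/wrist23.png',w['image'][50:300])
b=capture('scene');cv2.imwrite('pics/scene23.png',cv2.resize(b['image'][130:330,180:350],None,fx=3,fy=3,interpolation=cv2.INTER_CUBIC))
foot2(-.008,31,show=w);foot2(-.008,36,show=w)
E
```

```text
far rim px [[276. 116.]
 [276. 141.]]
t 21.58 foot [ 0.5804 -0.0507  0.1738] axis [-0.084 -0.387  0.918] bore [-0.074 -0.495  0.866] ang 6.9 lean from vert 23.3 h mm -0.4 off [ 1.4 -9.9 -5.5] F [-0.8  2.5  0.5] toolz [ 0.074 -0.143 -0.987]
  shift [ -1.3 -13.6  -1. ] axis in tool [-0.009 -0.614  0.789]
far rim px [[276. 105.]
 [276. 130.]]
t 21.58 foot [ 0.5803 -0.0411  0.1783] axis [-0.083 -0.466  0.881] bore [-0.074 -0.495  0.866] ang 1.9 lean from vert 28.2 h mm -1.2 off [ 1.2 -0.7 -0.3] F [-0.8  2.5  0.5] toolz [ 0.074 -0.143 -0.987]
  shift [-1.3 -4.8  4.9] axis in tool [-0.009 -0.614  0.789]
```

View pics/wrist23.png

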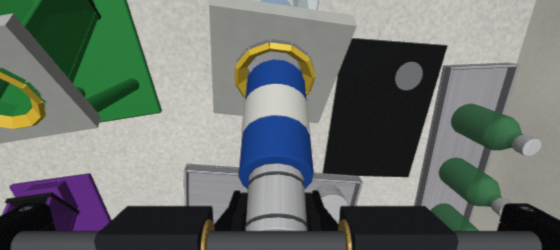

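View pics/scene23.png

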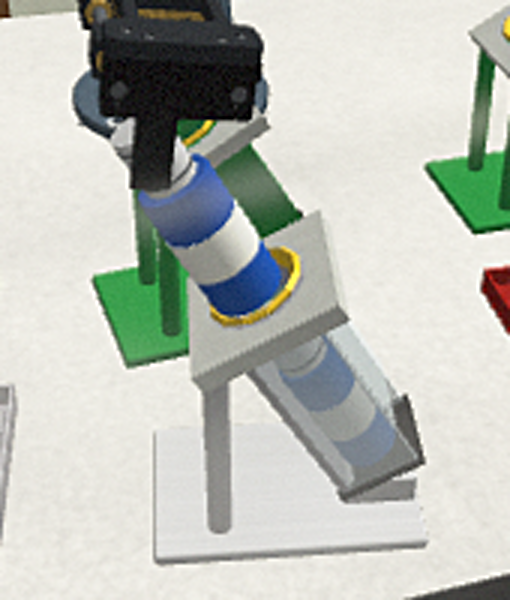

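The foot is in the funnel and nearly coaxial. Now a light push along the bore.

Request:
send_rows([
  [[0, -1.5, 1.5], 0],
  [[0, -1.5, 1.5], 0],
  [[0, -1.5, 1.5], 0],
  [[0, -1, 1.5], 0],
  [[0, 0, 0], 0],
])

```text
time_s: 22.0
position: [0.5719, -0.0998, 0.2665]
tcp_rot: [[0.996, -0.037, 0.076], [-0.025, -0.988, -0.155], [0.08, 0.153, -0.985]]
force: [-1.4, 2.8, -0.7]
opening: 0.388
```

```bash
python3 - <<'E'
from h import *
foot2(-.008,35)
E
```

```text
t 22.0 foot [ 0.5805 -0.0437  0.177 ] axis [-0.083 -0.439  0.894] bore [-0.074 -0.495  0.866] ang 3.6 lean from vert 26.6 h mm -1.1 off [ 1.5 -3.2 -1.7] F [-1.4  2.8 -0.7] toolz [ 0.076 -0.155 -0.985]
  shift [-1.5 -7.2  3.1] axis in tool [-0.008 -0.623  0.782]
```

Request:
send_rows([
  [[0, -5, 2.5], 0],
  [[0, -4, 3], 0],
  [[0, -3, 3], 0],
  [[0, 0, 0], 0],
  [[0, 0, 0], 0],
])

```text
time_s: 22.42
position: [0.5729, -0.0984, 0.2682]
tcp_rot: [[0.996, -0.033, 0.08], [-0.018, -0.983, -0.181], [0.085, 0.179, -0.98]]
force: [-0.8, 0.8, 1.3]
opening: 0.381
```

```bash
python3 - <<'E'
from h import *
w=capture('wrist');cv2.imwrite('pics/wrist24.png',w['image'][50:300])
b=capture('scene');cv2.imwrite('pics/scene24.png',cv2.resize(b['image'][130:330,180:350],None,fx=3,fy=3,interpolation=cv2.INTER_CUBIC))
foot2(-.008,35,show=w)
E
```

```text
far rim px [[277. 107.]
 [276. 133.]]
t 22.52 foot [ 0.5817 -0.0449  0.1771] axis [-0.084 -0.415  0.906] bore [-0.074 -0.495  0.866] ang 5.1 lean from vert 25.1 h mm -0.5 off [ 2.7 -4.2 -2.1] F [-2.  -1.6  5. ] toolz [ 0.08  -0.181 -0.98 ]
  shift [-2.6 -8.4  2.7] axis in tool [-0.008 -0.644  0.765]
```

View pics/wrist24.png

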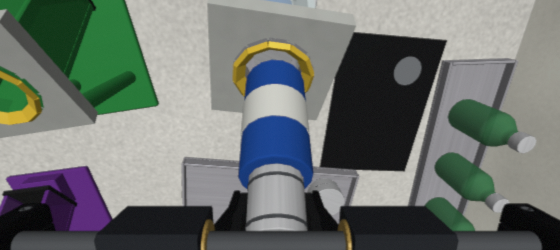

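View pics/scene24.png

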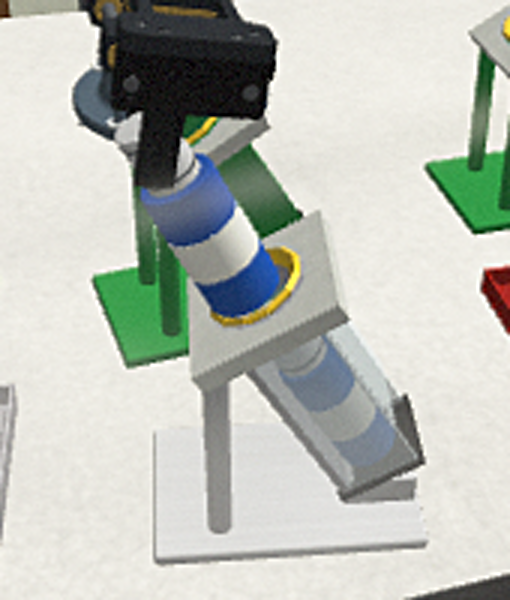

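The foot sits about 4 mm off-centre on the funnel's low side, so it isn't seated yet. I'll ease it off, centre it and push again.

Request:
send_rows([
  [[-1, -4, -3], 0],
  [[-1.5, -5, -1], 0],
  [[0, 0, 0], 0],
  [[0, 0, 0], 0],
  [[0, 0, 0], 0],
])

```text
time_s: 22.93
position: [0.5718, -0.0904, 0.269]
tcp_rot: [[0.996, -0.032, 0.081], [-0.016, -0.982, -0.187], [0.086, 0.185, -0.979]]
force: [-0.7, -2.4, 0.0]
opening: 0.383
```

```bash
python3 - <<'E'
from h import *
w=capture('wrist');cv2.imwrite('pics/wrist25.png',w['image'][50:300])
foot2(-.008,35,show=w)
E
```

```text
far rim px [[276. 107.]
 [276. 133.]]
t 22.98 foot [ 0.5805 -0.0372  0.1777] axis [-0.085 -0.411  0.908] bore [-0.074 -0.495  0.866] ang 5.4 lean from vert 24.8 h mm -3.7 off [1.2 1.9 1.2] F [-0.  -1.9  0.6] toolz [ 0.081 -0.186 -0.979]
  shift [-1.3 -1.1  4.7] axis in tool [-0.008 -0.648  0.762]
```

View pics/wrist25.png

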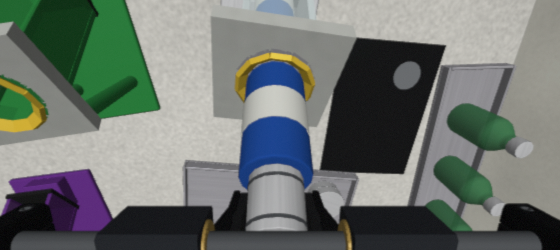

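Request:
send_rows([
  [[-1, -1, 4], 0],
  [[0, 1, 4], 0],
  [[0, 2, 4], 0],
  [[0, 2, 3], 0],
  [[0, 0, 0], 0],
])

```text
time_s: 23.4
position: [0.5727, -0.1017, 0.2632]
tcp_rot: [[0.996, -0.031, 0.086], [-0.014, -0.98, -0.197], [0.091, 0.195, -0.977]]
force: [-1.2, 1.7, 0.5]
opening: 0.381
```

```bash
python3 - <<'E'
from h import *
w=capture('wrist');cv2.imwrite('pics/wrist26.png',w['image'][50:300])
b=capture('scene');cv2.imwrite('pics/scene26.png',cv2.resize(b['image'][130:330,180:350],None,fx=3,fy=3,interpolation=cv2.INTER_CUBIC))
foot2(-.008,35,show=w);foot2(-.008,39,show=w)
E
```

```text
far rim px [[276. 107.]
 [276. 132.]]
t 23.5 foot [ 0.5818 -0.0493  0.1713] axis [-0.088 -0.4    0.912] bore [-0.074 -0.495  0.866] ang 6.1 lean from vert 24.2 h mm -3.4 off [  2.5 -10.   -5.5] F [-1.2 -0.2  4.5] toolz [ 0.086 -0.198 -0.976]
  shift [ -2.2 -11.7  -4.1] axis in tool [-0.011 -0.656  0.754]
far rim px [[276.  98.]
 [276. 124.]]
t 23.5 foot [ 0.5815 -0.0417  0.1749] axis [-0.086 -0.463  0.882] bore [-0.074 -0.495  0.866] ang 2.1 lean from vert 28.1 h mm -4.0 off [ 2.2 -2.7 -1.3] F [-1.2 -0.2  4.5] toolz [ 0.086 -0.198 -0.976]
  shift [-2.2 -4.9  1. ] axis in tool [-0.011 -0.656  0.754]
```

View pics/wrist26.png

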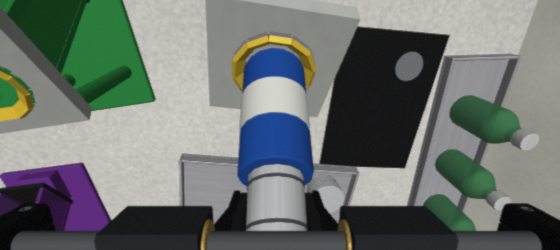

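View pics/scene26.png

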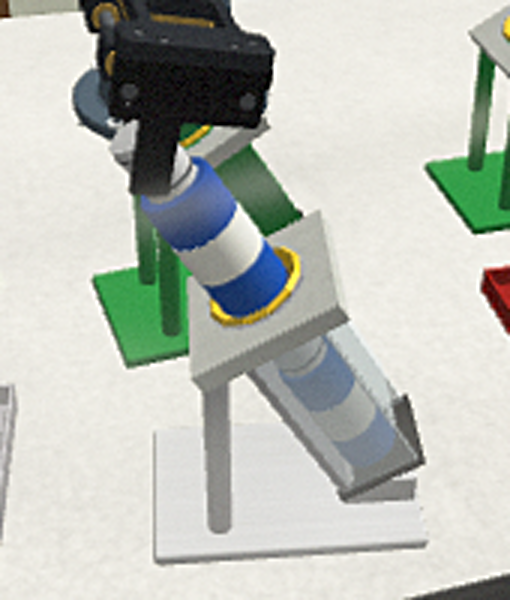

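Now within about 2° of the bore axis and roughly 4 mm into the funnel. One more light push along the axis.

Request:
send_rows([
  [[-2, -4, 1], 0],
  [[0, -4, 4], 0],
  [[0, -4, 5], 0],
  [[0, 0, 0], 0],
  [[0, 0, 0], 0],
])

```text
time_s: 23.92
position: [0.5744, -0.1018, 0.2642]
tcp_rot: [[0.995, -0.027, 0.096], [-0.005, -0.974, -0.225], [0.1, 0.224, -0.97]]
force: [-1.0, -0.6, 3.5]
opening: 0.383
```

```bash
python3 - <<'E'
from h import *
w=capture('wrist');cv2.imwrite('pics/wrist27.png',w['image'][50:300])
b=capture('scene');cv2.imwrite('pics/scene27.png',cv2.resize(b['image'][190:270,220:310],None,fx=6,fy=6,interpolation=cv2.INTER_CUBIC))
foot2(-.006,37,show=w);foot2(-.008,39,show=w)
E
```

```text
far rim px [[277. 103.]
 [276. 129.]]
t 24.02 foot [ 0.584  -0.0485  0.1724] axis [-0.093 -0.406  0.909] bore [-0.074 -0.495  0.866] ang 5.7 lean from vert 24.6 h mm -3.0 off [ 4.8 -9.  -4.7] F [-1.9 -1.6  6.3] toolz [ 0.096 -0.226 -0.969]
  shift [-4.4 -9.6 -4.8] axis in tool [-0.015 -0.678  0.735]
far rim px [[277.  98.]
 [276. 124.]]
t 24.02 foot [ 0.5839 -0.0447  0.1742] axis [-0.092 -0.438  0.894] bore [-0.074 -0.495  0.866] ang 3.8 lean from vert 26.6 h mm -3.3 off [ 4.6 -5.3 -2.6] F [-1.9 -1.6  6.3] toolz [ 0.096 -0.226 -0.969]
  shift [-4.4 -7.7 -0.8] axis in tool [-0.015 -0.678  0.735]
```

View pics/wrist27.png

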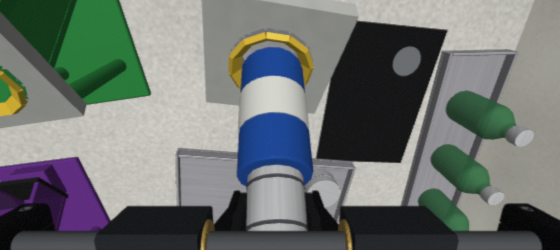

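View pics/scene27.png

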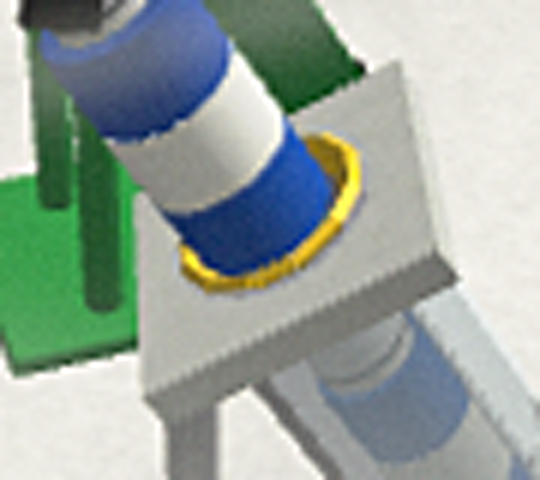

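It's blocked in the funnel, but about 4 mm off-centre toward +x and -y. I'll re-centre once, clear of contact, and lower it in.

Request:
send_rows([
  [[-5, -5, -6], 0],
  [[-1, -5, 0], 0],
  [[0, 0, 0], 0],
  [[0, 0, 0], 0],
  [[0, 0, 0], 0],
])

```text
time_s: 24.43
position: [0.5709, -0.0931, 0.2672]
tcp_rot: [[0.994, -0.025, 0.103], [-0.0, -0.972, -0.234], [0.106, 0.233, -0.967]]
force: [-0.3, -4.0, 1.3]
opening: 0.383
```

```bash
python3 - <<'E'
from h import *
w=capture('wrist');cv2.imwrite('pics/wrist28.png',w['image'][50:300])
b=capture('scene');cv2.imwrite('pics/scene28.png',cv2.resize(b['image'][190:270,220:310],None,fx=6,fy=6,interpolation=cv2.INTER_CUBIC))
foot2(-.006,37,show=w);foot2(-.006,39,show=w)
E
```

```text
far rim px [[276. 102.]
 [276. 128.]]
t 24.53 foot [ 0.5807 -0.0403  0.1753] axis [-0.097 -0.399  0.912] bore [-0.074 -0.495  0.866] ang 6.2 lean from vert 24.2 h mm -4.3 off [ 1.3 -1.5 -0.7] F [ 0.4 -3.8  0.7] toolz [ 0.102 -0.233 -0.967]
  shift [-1.3 -2.4  0.1] axis in tool [-0.018 -0.684  0.73 ]
far rim px [[276.  98.]
 [276. 124.]]
t 24.53 foot [ 0.5805 -0.0365  0.177 ] axis [-0.095 -0.431  0.898] bore [-0.074 -0.495  0.866] ang 4.3 lean from vert 26.2 h mm -4.7 off [1.1 2.2 1.3] F [ 0.4 -3.8  0.7] toolz [ 0.102 -0.233 -0.967]
  shift [-1.3  0.9  2.7] axis in tool [-0.018 -0.684  0.73 ]
```

View pics/wrist28.png

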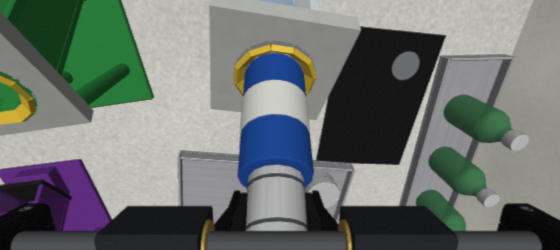

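View pics/scene28.png

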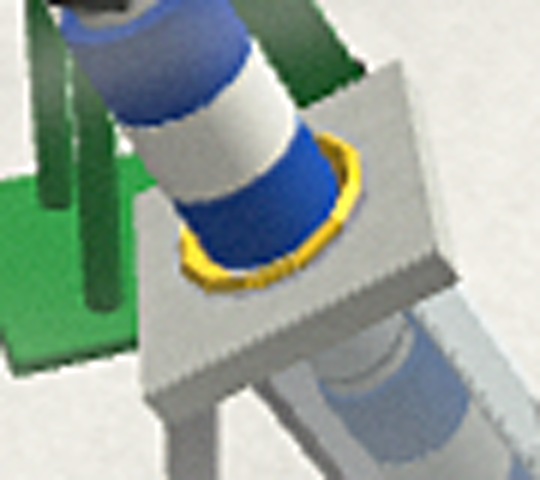

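It's centred now and seated about 4.5 mm deep. A final light push with a small swing to align.

Request:
send_rows([
  [[0, 3, 4], 0],
  [[0, 2, 4], 0],
  [[0, 0, 0], 0],
  [[0, 0, 0], 0],
  [[0, 0, 0], 0],
])

```text
time_s: 24.95
position: [0.5717, -0.0996, 0.263]
tcp_rot: [[0.994, -0.027, 0.104], [-0.002, -0.973, -0.232], [0.107, 0.23, -0.967]]
force: [-1.1, -1.1, 3.9]
opening: 0.384
```

```bash
python3 - <<'E'
from h import *
w=capture('wrist');cv2.imwrite('pics/wrist29.png',w['image'][50:300])
b=capture('scene');cv2.imwrite('pics/scene29.png',cv2.resize(b['image'][190:270,220:310],None,fx=6,fy=6,interpolation=cv2.INTER_CUBIC))
for q in (37,39,41): foot2(-.006,q,show=w)
E
```

```text
far rim px [[276. 103.]
 [276. 129.]]
t 25.05 foot [ 0.5817 -0.0468  0.1711] axis [-0.099 -0.4    0.911] bore [-0.074 -0.495  0.866] ang 6.2 lean from vert 24.3 h mm -4.8 off [ 2.4 -8.2 -4.5] F [-0.7 -0.3  4.5] toolz [ 0.104 -0.232 -0.967]
  shift [-1.9 -7.7 -5.6] axis in tool [-0.02  -0.683  0.73 ]
far rim px [[276.  98.]
 [276. 124.]]
t 25.05 foot [ 0.5816 -0.043   0.1728] axis [-0.097 -0.432  0.897] bore [-0.074 -0.495  0.866] ang 4.2 lean from vert 26.3 h mm -5.1 off [ 2.2 -4.5 -2.4] F [-0.7 -0.3  4.5] toolz [ 0.104 -0.232 -0.967]
  shift [-1.9 -4.4 -3. ] axis in tool [-0.02  -0.683  0.73 ]
far rim px [[276.  94.]
 [276. 120.]]
t 25.05 foot [ 0.5814 -0.0392  0.1747] axis [-0.096 -0.463  0.881] bore [-0.074 -0.495  0.866] ang 2.4 lean from vert 28.2 h mm -5.4 off [ 2.  -0.9 -0.3] F [-0.7 -0.3  4.5] toolz [ 0.104 -0.232 -0.967]
  shift [-1.9 -1.1 -0.3] axis in tool [-0.02  -0.683  0.73 ]
```

View pics/wrist29.png

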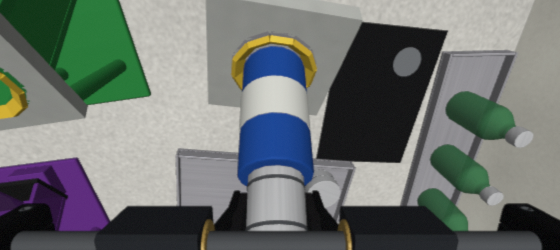

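View pics/scene29.png

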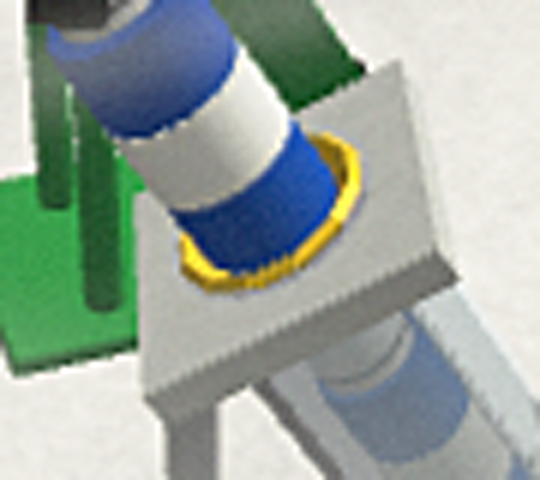

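The canister stopped about 5 mm below the rim with roughly 6 N of upward force, so it's the oversize one. Now I back it out along the axis and carry it to the red tray in few, long rows.

Request:
send_rows([
  [[0, 26, -28], 0],
  [[0, 20, -36], 0],
  [[0, 0, -30], 0],
  [[0, 0, 0], 0],
  [[0, 0, 0], 0],
])

```text
time_s: 25.47
position: [0.5572, -0.1189, 0.3576]
tcp_rot: [[0.996, -0.022, 0.087], [-0.002, -0.976, -0.218], [0.09, 0.217, -0.972]]
force: [-0.8, 0.4, -3.2]
opening: 0.388
```

```bash
python3 - <<'E'
from h import *
to([.50,.18,.34])
foot2(.03,39)
a=capture('scene');print(recognise('scene','red_tray')[:1]);cv2.imwrite('pics/scene30.png',cv2.resize(a['image'][100:330,180:500],None,fx=2.4,fy=2.4))
E
```

```text
t 25.47 tcp [ 0.5572 -0.1189  0.3576] head -0.14 tilt z [ 0.087 -0.218 -0.972] open 0.388 F [-0.8  0.4 -3.2]
  tool shift mm [ -59.2 -294.3  -53.1] 
t 25.47 foot [ 0.5654 -0.061   0.2681] axis [-0.082 -0.445  0.892] bore [-0.074 -0.495  0.866] ang 3.2 lean from vert 26.9 h mm 87.4 off [-7.1 23.3 12.7] F [-0.8  0.4 -3.2] toolz [ 0.087 -0.218 -0.972]
  shift [  5.7 -18.8  60.5] axis in tool [-0.006 -0.672  0.74 ]
[{'xy': [396.1, 253.5], 'p': 0.56}]
```

View pics/scene30.png

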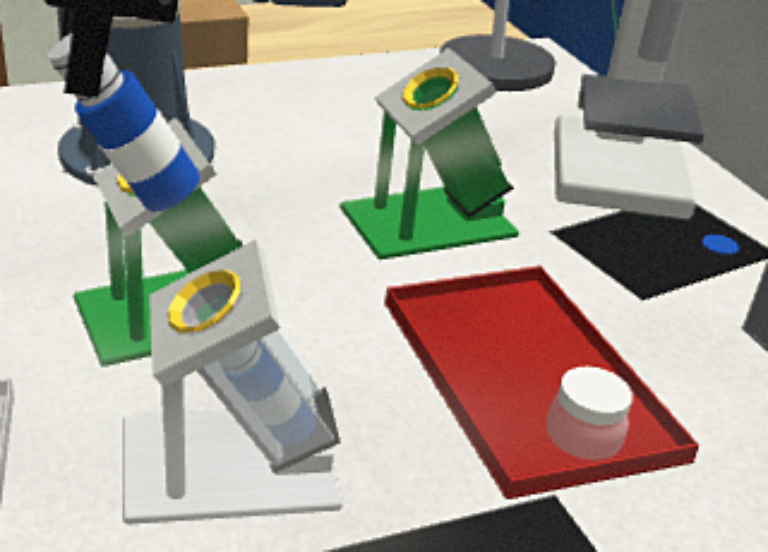

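The oversize canister is out and the fitting one is still at the stop. Now to the red tray.

Request:
send_rows([
  [[-8, -36, -7], 0],
  [[-8, -39, -8], 0],
  [[-8, -39, -8], 0],
  [[-8, -39, -8], 0],
  [[-8, -39, -7], 0],
])

```text
time_s: 25.98
position: [0.5154, 0.0756, 0.3355]
tcp_rot: [[0.997, -0.031, 0.066], [-0.016, -0.976, -0.219], [0.071, 0.218, -0.973]]
force: [1.0, 0.1, -2.5]
opening: 0.383
```

Request:
send_rows([
  [[-8, -38, -7], 0],
  [[-8, -38, -6], 0],
  [[-4, -30, 0], 0],
  [[0, 0, 0], 0],
  [[0, 0, 0], 0],
])

```text
time_s: 26.4
position: [0.4874, 0.1955, 0.3093]
tcp_rot: [[0.999, -0.015, 0.044], [-0.005, -0.976, -0.217], [0.046, 0.217, -0.975]]
force: [-1.3, -0.3, -2.9]
opening: 0.379
```

```bash
python3 - <<'E'
from h import *
to([.49,.20,.30])
w=capture('wrist');cv2.imwrite('pics/wrist31.png',w['image'])
for q in (37,39,41):foot2(.03,q,show=w)
E
```

```text
t 26.4 tcp [0.4874 0.1955 0.3093] head -0.27 tilt z [ 0.044 -0.217 -0.975] open 0.379 F [-1.3 -0.3 -2.9]
  tool shift mm [ 2.1 -6.5  8.2] 
far rim px [[276. 102.]
 [276. 128.]]
t 26.45 foot [0.4914 0.2496 0.2174] axis [-0.043 -0.415  0.909] bore [-0.074 -0.495  0.866] ang 5.5 lean from vert 24.7 h mm -104.6 off [-95.3 238.9 128.3] F [-0.5  0.4 -3.3] toolz [ 0.042 -0.216 -0.975]
  shift [ 86.6 294.4  81.1] axis in tool [ 0.032 -0.671  0.741]
far rim px [[276.  98.]
 [276. 124.]]
t 26.45 foot [0.4913 0.2534 0.2192] axis [-0.043 -0.446  0.894] bore [-0.074 -0.495  0.866] ang 3.7 lean from vert 26.6 h mm -104.9 off [-95.4 242.6 130.4] F [-0.5  0.4 -3.3] toolz [ 0.042 -0.216 -0.975]
  shift [ 86.6 297.7  83.7] axis in tool [ 0.032 -0.671  0.741]
far rim px [[276.  94.]
 [276. 120.]]
t 26.45 foot [0.4913 0.2572 0.2211] axis [-0.042 -0.477  0.878] bore [-0.074 -0.495  0.866] ang 2.2 lean from vert 28.6 h mm -105.1 off [-95.5 246.2 132.4] F [-0.5  0.4 -3.3] toolz [ 0.042 -0.216 -0.975]
  shift [ 86.6 300.9  86.4] axis in tool [ 0.032 -0.671  0.741]
```

View pics/wrist31.png

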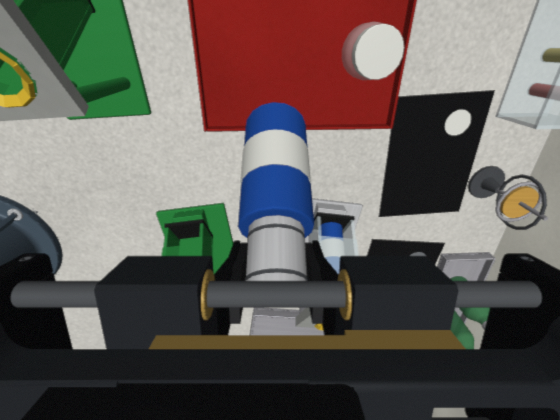

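```bash
python3 - <<'E'
from h import *
w=capture('wrist')
for p in [(204,131),(392,127)]: print(onz(w,p,.022))
print('pot',onz(w,(373,48),.059))
a=capture('scene');b=capture('side')
for p in [(341.5,221),(406,212),(468,287),(391,304)]: print('sc',onz(a,p,.022))
for p in [(193,283),(300,286),(296,348),(183,343)]: print('si',onz(b,p,.022))
to([.49,.20,.30])
E
```

```text
[0.39479973 0.19835317 0.022     ]
[0.67333768 0.19995619 0.022     ]
pot [0.61495793 0.30373819 0.059     ]
sc [0.40235677 0.19862628 0.022     ]
sc [0.40350225 0.37715965 0.022     ]
sc [0.67794583 0.36826967 0.022     ]
sc [0.68300495 0.19152167 0.022     ]
si [0.67471542 0.20706054 0.022     ]
si [0.39096132 0.19855426 0.022     ]
si [0.39506981 0.3720015  0.022     ]
si [0.66220484 0.37684474 0.022     ]
t 26.6 tcp [0.489  0.193  0.3112] head -0.56 tilt z [ 0.047 -0.217 -0.975] open 0.381 F [-0.3  0.2 -2.2]
  tool shift mm [ 0.3 -9.2  9.5]
```

The red tray spans about x 0.396–0.676 and y 0.198–0.378, with the pot at (0.615,0.304). I'll bring the foot inside near the far (+y) wall to stand the canister back up against it.

Request:
send_rows([
  [[-5, -40, 10], 0],
  [[-5, -40, 20], 0],
  [[-5, -38, 30], 0],
  [[-4, 0, 30], 0],
  [[-4, 0, 30], 0],
])

```text
time_s: 27.02
position: [0.4896, 0.2792, 0.1773]
tcp_rot: [[0.996, -0.042, 0.074], [-0.025, -0.978, -0.207], [0.081, 0.205, -0.976]]
force: [-0.0, 0.7, -2.4]
opening: 0.387
```

```bash
cat >> h.py <<'E'
def footto(F,b,L=.121,show=None,turn=0.):
    global M,U
    F=np.array(F,float)
    s=bot.read_state();R=np.array(s['tcp_rot']);p=np.array(s['position']);g=p-.019*R[:,2];b=np.radians(b)
    c,q=np.cos(turn),np.sin(turn);R2=R@np.array([[c,-q,0],[q,c,0],[0,0,1]])
    d=R2@np.array([0,-np.sin(b),np.cos(b)]);n=R2@np.array([0,-np.cos(b),-np.sin(b)]);f=g+L*d
    if show is not None: print('far rim px',np.round(proj(show,[f+.0235*n])[0]))
    print('t',round(s['time_s'],2),'tcp',np.round(p,3),'foot',np.round(f,4),'low edge z %.4f'%(f[2]-.0235*np.hypot(d[0],d[1])),'axis',np.round(-d,3),'lean %.1f'%np.degrees(np.arccos(-d[2])),'F',np.round(s['force'],1),'toolz',np.round(R[:,2],3),'shift',np.round(R2.T@(F-f)*1e3,1))
E
python3 - <<'E'
from h import *
w=capture('wrist');cv2.imwrite('pics/wrist32.png',w['image'])
for q in (34,37,40):footto([.478,.332,.028],q,show=w)
E
```

```text
far rim px [269. 112.]
t 27.07 tcp [0.485 0.276 0.171] foot [0.493  0.3251 0.0776] low edge z 0.0687 axis [-0.074 -0.37   0.926] lean 22.2 F [-1.3 -0.8 -6.2] toolz [ 0.061 -0.212 -0.975] shift [-18.5 -16.5  46. ]
far rim px [269. 106.]
t 27.07 tcp [0.485 0.276 0.171] foot [0.493  0.3309 0.0801] low edge z 0.0701 axis [-0.074 -0.419  0.905] lean 25.1 F [-1.3 -0.8 -6.2] toolz [ 0.061 -0.212 -0.975] shift [-18.5 -11.4  49.7]
far rim px [269.  99.]
t 27.07 tcp [0.485 0.276 0.171] foot [0.4929 0.3366 0.0829] low edge z 0.0718 axis [-0.073 -0.465  0.882] lean 28.1 F [-1.3 -0.8 -6.2] toolz [ 0.061 -0.212 -0.975] shift [-18.5  -6.4  53.6]
```

View pics/wrist32.png

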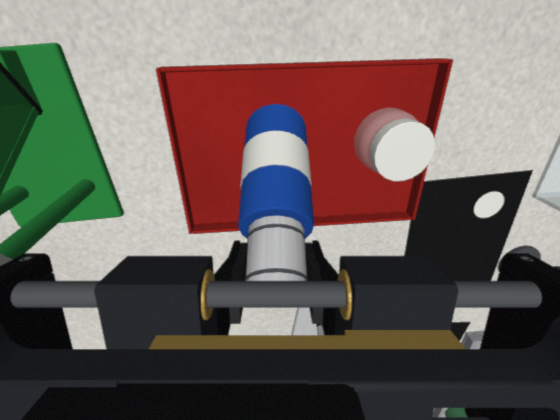

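Request:
send_rows([
  [[-6, -8, 18], 0],
  [[-5, -6, 18], 0],
  [[0, 0, 10], 0],
  [[0, 0, 0], 0],
  [[0, 0, 0], 0],
])

```text
time_s: 27.48
position: [0.4816, 0.2744, 0.122]
tcp_rot: [[0.997, -0.051, 0.059], [-0.037, -0.976, -0.215], [0.068, 0.212, -0.975]]
force: [-1.0, -0.4, -2.5]
opening: 0.384
```

```bash
python3 - <<'E'
from h import *
w=capture('wrist');cv2.imwrite('pics/wrist33.png',w['image'][:300])
for q in (34,37,40):footto([.478,.336,.026],q,show=w)
E
```

```text
far rim px [277. 109.]
t 27.53 tcp [0.482 0.274 0.122] foot [0.4902 0.3229 0.0287] low edge z 0.0199 axis [-0.078 -0.368  0.927] lean 22.1 F [ 0.4  0.4 -2.1] toolz [ 0.06  -0.215 -0.975] shift [-12.8 -12.7  -0.9]
far rim px [277. 102.]
t 27.53 tcp [0.482 0.274 0.122] foot [0.4902 0.3288 0.0312] low edge z 0.0213 axis [-0.078 -0.416  0.906] lean 25.0 F [ 0.4  0.4 -2.1] toolz [ 0.06  -0.215 -0.975] shift [-12.8  -7.6   2.8]
far rim px [277.  96.]
t 27.53 tcp [0.482 0.274 0.122] foot [0.4902 0.3344 0.034 ] low edge z 0.0230 axis [-0.078 -0.463  0.883] lean 28.0 F [ 0.4  0.4 -2.1] toolz [ 0.06  -0.215 -0.975] shift [-12.8  -2.6   6.7]
```

View pics/wrist33.png

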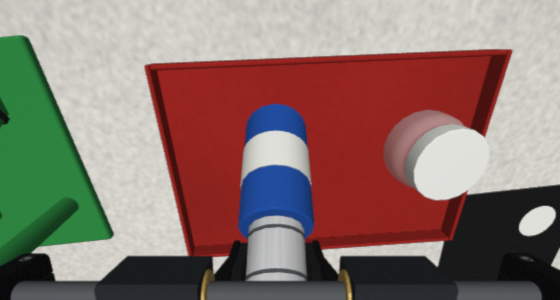

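The foot is at about (0.49,0.33), leaning 25°. At that lean its raised edge (about 24 mm above the origin) would ride over the 22 mm tray wall from inside. From the bare bench outside the near (-y) wall it's about 20 mm, which the wall catches. I'll check what stands there.

```bash
python3 - <<'E'
from h import *
b=capture('side')
for p in [(334,248),(297,250),(265.8,208),(251.3,251.3)]: print(onz(b,p,.0))
for q in (37,):footto([.485,.11,.05],q)
cv2.imwrite('pics/side34.png',cv2.resize(b['image'][80:380,170:400],None,fx=2,fy=2))
E
```

```text
[0.29578357 0.04488641 0.        ]
[0.40323493 0.05911103 0.        ]
[ 0.50913123 -0.1077736   0.        ]
[0.53543396 0.0722228  0.        ]
t 27.58 tcp [0.482 0.275 0.123] foot [0.4904 0.3293 0.0316] low edge z 0.0216 axis [-0.079 -0.416  0.906] lean 25.1 F [ 0.4  0.9 -2.5] toolz [ 0.061 -0.214 -0.975] shift [  3.9 218.2  28.7]
```

View pics/side34.png

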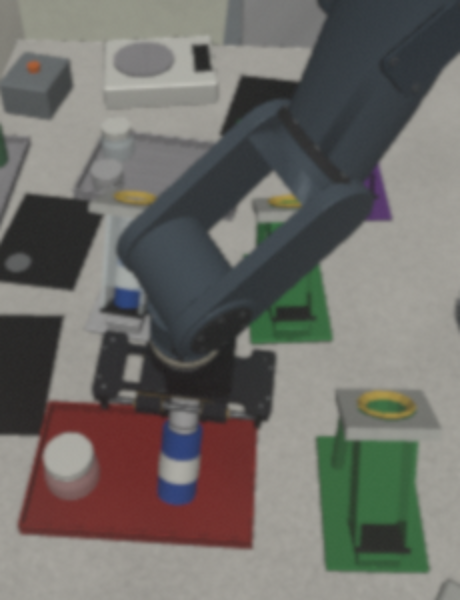

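The strip between the tray and the gauge (y 0.08 to 0.20 at x 0.485) is free. Moving there.

Request:
send_rows([
  [[0, 10, -25], 0],
  [[0, 36, -5], 0],
  [[0, 40, 0], 0],
  [[0, 40, 0], 0],
  [[0, 40, 5], 0],
])

```text
time_s: 28.0
position: [0.4798, 0.1213, 0.19]
tcp_rot: [[0.996, -0.044, 0.082], [-0.026, -0.978, -0.206], [0.089, 0.203, -0.975]]
force: [1.1, -0.1, -1.9]
opening: 0.384
```

Request:
send_rows([
  [[0, 25, 15], 0],
  [[0, 8, 25], 0],
  [[0, 0, 0], 0],
  [[0, 0, 0], 0],
  [[0, 0, 0], 0],
])

```text
time_s: 28.42
position: [0.487, 0.0714, 0.1681]
tcp_rot: [[0.993, -0.057, 0.099], [-0.036, -0.977, -0.209], [0.109, 0.204, -0.973]]
force: [-0.3, 0.3, -2.7]
opening: 0.383
```

```bash
python3 - <<'E'
from h import *
w=capture('wrist');cv2.imwrite('pics/wrist35.png',w['image'][:300])
for q in (34,37,40):footto([.485,.135,.013],q,show=w)
E
```

```text
far rim px [277. 108.]
t 28.47 tcp [0.488 0.072 0.168] foot [0.4996 0.1209 0.0755] low edge z 0.0663 axis [-0.115 -0.373  0.921] lean 23.0 F [ 0.4 -0.5 -3.2] toolz [ 0.101 -0.209 -0.973] shift [-21.8 -25.7  56.4]
far rim px [277. 102.]
t 28.47 tcp [0.488 0.072 0.168] foot [0.4995 0.1267 0.078 ] low edge z 0.0677 axis [-0.115 -0.421  0.9  ] lean 25.9 F [ 0.4 -0.5 -3.2] toolz [ 0.101 -0.209 -0.973] shift [-21.8 -20.6  60. ]
far rim px [277.  95.]
t 28.47 tcp [0.488 0.072 0.168] foot [0.4994 0.1324 0.0808] low edge z 0.0695 axis [-0.114 -0.468  0.876] lean 28.8 F [ 0.4 -0.5 -3.2] toolz [ 0.101 -0.209 -0.973] shift [-21.8 -15.6  64. ]
```

View pics/wrist35.png

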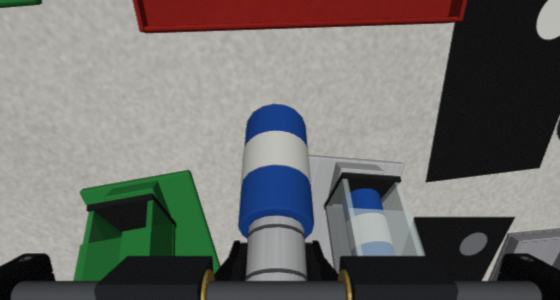

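Request:
send_rows([
  [[-8, -10, 20], 0],
  [[-8, -8, 22], 0],
  [[-2, 0, 10], 0],
  [[0, 0, 0], 0],
  [[0, 0, 0], 0],
])

```text
time_s: 28.88
position: [0.4826, 0.0855, 0.1163]
tcp_rot: [[0.992, -0.052, 0.119], [-0.026, -0.978, -0.206], [0.127, 0.202, -0.971]]
force: [-0.7, -0.9, -1.8]
opening: 0.385
```

```bash
python3 - <<'E'
from h import *
w=capture('wrist');cv2.imwrite('pics/wrist36.png',w['image'][:300])
for q in (34,37,40):footto([.485,.15,.011],q,show=w)
print(proj(w,[[.4,.198,.022],[.6,.198,.022]]))
E
```

```text
far rim px [277. 109.]
t 28.93 tcp [0.483 0.085 0.117] foot [0.4961 0.1349 0.024 ] low edge z 0.0146 axis [-0.128 -0.376  0.918] lean 23.4 F [ 0.6  0.5 -2.8] toolz [ 0.119 -0.206 -0.971] shift [-13.  -16.8   8.2]
far rim px [277. 102.]
t 28.93 tcp [0.483 0.085 0.117] foot [0.4959 0.1407 0.0265] low edge z 0.0161 axis [-0.127 -0.424  0.897] lean 26.3 F [ 0.6  0.5 -2.8] toolz [ 0.119 -0.206 -0.971] shift [-13.  -11.7  11.8]
far rim px [277.  96.]
t 28.93 tcp [0.483 0.085 0.117] foot [0.4957 0.1463 0.0293] low edge z 0.0179 axis [-0.125 -0.471  0.873] lean 29.1 F [ 0.6  0.5 -2.8] toolz [ 0.119 -0.206 -0.971] shift [-13.   -6.7  15.8]
[[134.77747242  49.95904358]
 [411.3160208   42.48871303]]
```

View pics/wrist36.png

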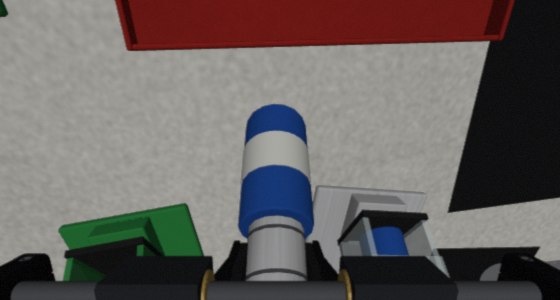

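I'll turn -0.29 rad so the lean points exactly away from the wall; that also levels the jaw axis.

Request:
send_rows([
  [[0, 0, 0], -0.1],
  [[0, 0, 0], -0.1],
  [[0, 0, 0], -0.09],
  [[0, 0, 0], 0],
  [[0, 0, 0], 0],
])

```text
time_s: 29.35
position: [0.488, 0.0884, 0.1222]
tcp_rot: [[0.96, 0.245, 0.132], [0.268, -0.941, -0.205], [0.074, 0.232, -0.97]]
force: [0.8, -0.4, -2.5]
opening: 0.385
```

```bash
python3 - <<'E'
from h import *
for q in (37,):footto([.485,.15,.011],q)
R=np.array(bot.read_state()['tcp_rot']);print(np.round(R,3), 'world +y in tool',np.round(R.T@[0,1,0],3),'down',np.round(R.T@[0,0,-1],3))
E
```

```text
t 29.35 tcp [0.488 0.088 0.122] foot [0.4805 0.1411 0.03  ] low edge z 0.0205 axis [ 0.042 -0.403  0.914] lean 23.9 F [ 0.8 -0.4 -2.5] toolz [ 0.132 -0.205 -0.97 ] shift [  5.3 -11.7  17.2]
[[ 0.96   0.245  0.132]
 [ 0.268 -0.941 -0.205]
 [ 0.074  0.232 -0.97 ]] world +y in tool [ 0.268 -0.941 -0.205] down [-0.074 -0.232  0.97 ]
```

Request:
send_rows([
  [[1, -10, 6], 0],
  [[1, -10, 6], 0],
  [[0, 0, 5], 0],
  [[0, 0, 0], 0],
  [[0, 0, 0], 0],
])

```text
time_s: 29.77
position: [0.4912, 0.1054, 0.1043]
tcp_rot: [[0.962, 0.235, 0.141], [0.261, -0.944, -0.204], [0.085, 0.233, -0.969]]
force: [-0.4, -0.7, -2.7]
opening: 0.38
```

```bash
python3 - <<'E'
from h import *
w=capture('wrist');cv2.imwrite('pics/wrist37.png',w['image'][:300])
for q in (34,37,40):footto([.485,.17,.011],q,show=w)
E
```

```text
far rim px [277. 109.]
t 29.82 tcp [0.491 0.105 0.104] foot [0.4868 0.1526 0.0099] low edge z 0.0014 axis [ 0.014 -0.359  0.933] lean 21.0 F [ 0.3 -0.4 -3.2] toolz [ 0.142 -0.204 -0.969] shift [  2.9 -16.6  -4.9]
far rim px [277. 103.]
t 29.82 tcp [0.491 0.105 0.104] foot [0.4851 0.1582 0.0122] low edge z 0.0027 axis [ 0.028 -0.405  0.914] lean 23.9 F [ 0.3 -0.4 -3.2] toolz [ 0.142 -0.204 -0.969] shift [  2.9 -11.5  -1.3]
far rim px [277.  96.]
t 29.82 tcp [0.491 0.105 0.104] foot [0.4834 0.1637 0.0149] low edge z 0.0043 axis [ 0.043 -0.45   0.892] lean 26.9 F [ 0.3 -0.4 -3.2] toolz [ 0.142 -0.204 -0.969] shift [ 2.9 -6.5  2.7]
```

View pics/wrist37.png

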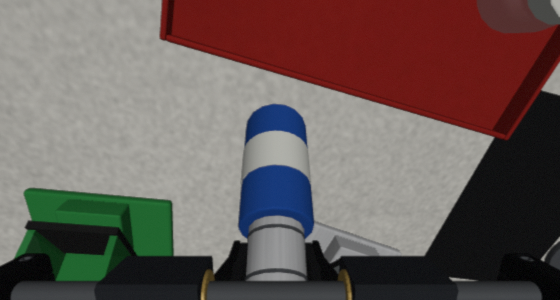

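The low edge is about 3 mm above the bench and the lean is 24°. Pushing +y into the wall, horizontally.

Request:
send_rows([
  [[3, -11, -2], 0],
  [[3, -11, -2], 0],
  [[3, -11, -2], 0],
  [[3, -10, -2], 0],
  [[0, 0, 0], 0],
])

```text
time_s: 30.23
position: [0.4918, 0.142, 0.1115]
tcp_rot: [[0.961, 0.239, 0.138], [0.266, -0.936, -0.231], [0.074, 0.259, -0.963]]
force: [0.1, 0.9, -2.7]
opening: 0.382
```

```bash
python3 - <<'E'
from h import *
w=capture('wrist');cv2.imwrite('pics/wrist38.png',w['image'][:300])
for q in (20,25,30,34,37,40):footto([.485,.17,.011],q,show=w)
E
```

```text
far rim px [277. 139.]
t 30.28 tcp [0.492 0.142 0.111] foot [0.4952 0.1592 0.0094] low edge z 0.0067 axis [-0.049 -0.104  0.993] lean 6.6 F [ 0.7 -0.  -2.4] toolz [ 0.139 -0.23  -0.963] shift [ -6.8 -12.1  -5.5]
far rim px [277. 129.]
t 30.28 tcp [0.492 0.142 0.111] foot [0.4923 0.1693 0.0107] low edge z 0.0063 axis [-0.025 -0.187  0.982] lean 10.9 F [ 0.7 -0.  -2.4] toolz [ 0.139 -0.23  -0.963] shift [-6.8 -2.4 -1.4]
far rim px [277. 118.]
t 30.28 tcp [0.492 0.142 0.111] foot [0.4894 0.1792 0.013 ] low edge z 0.0067 axis [-0.001 -0.269  0.963] lean 15.6 F [ 0.7 -0.  -2.4] toolz [ 0.139 -0.23  -0.963] shift [-6.8  7.   3.4]
far rim px [277. 109.]
t 30.28 tcp [0.492 0.142 0.111] foot [0.4871 0.1869 0.0155] low edge z 0.0076 axis [ 0.019 -0.333  0.943] lean 19.5 F [ 0.7 -0.  -2.4] toolz [ 0.139 -0.23  -0.963] shift [-6.8 14.2  7.9]
far rim px [277. 102.]
t 30.28 tcp [0.492 0.142 0.111] foot [0.4853 0.1926 0.0177] low edge z 0.0087 axis [ 0.033 -0.38   0.924] lean 22.4 F [ 0.7 -0.  -2.4] toolz [ 0.139 -0.23  -0.963] shift [-6.8 19.3 11.6]
far rim px [277.  96.]
t 30.28 tcp [0.492 0.142 0.111] foot [0.4836 0.1981 0.0202] low edge z 0.0102 axis [ 0.047 -0.426  0.904] lean 25.4 F [ 0.7 -0.  -2.4] toolz [ 0.139 -0.23  -0.963] shift [-6.8 24.3 15.5]
```

View pics/wrist38.png

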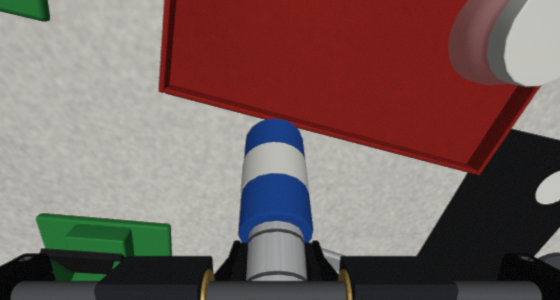

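The wall is standing it up: the rim is at row 118, so the lean is about 15.6°. Continuing.

Request:
send_rows([
  [[3, -9, -1], 0],
  [[3, -9, -1], 0],
  [[2, -8, -1], 0],
  [[0, 0, 0], 0],
  [[0, 0, 0], 0],
])

```text
time_s: 30.7
position: [0.4901, 0.1608, 0.1167]
tcp_rot: [[0.96, 0.247, 0.133], [0.274, -0.926, -0.258], [0.059, 0.285, -0.957]]
force: [-0.2, 0.5, -2.4]
opening: 0.382
```

```bash
python3 - <<'E'
from h import *
w=capture('wrist');cv2.imwrite('pics/wrist39.png',w['image'][:300])
for q in (10,15,20,25):footto([.485,.17,.011],q,show=w)
a=capture('scene');cv2.imwrite('pics/scene39.png',cv2.resize(a['image'][80:330,230:450],None,fx=2.4,fy=2.4))
E
```

```text
far rim px [277. 161.]
t 30.75 tcp [0.49  0.161 0.116] foot [0.4983 0.1546 0.0146] low edge z 0.0116 axis [-0.088  0.093  0.992] lean 7.4 F [ 0.5  0.5 -2.8] toolz [ 0.133 -0.258 -0.957] shift [ -8.7 -18.5  -2.3]
far rim px [277. 150.]
t 30.75 tcp [0.49  0.161 0.116] foot [0.4954 0.1648 0.0139] low edge z 0.0124 axis [-0.064  0.009  0.998] lean 3.7 F [ 0.5  0.5 -2.8] toolz [ 0.133 -0.258 -0.957] shift [-8.7 -8.2  0. ]
far rim px [277. 139.]
t 30.75 tcp [0.49  0.161 0.116] foot [0.4925 0.1749 0.0141] low edge z 0.0121 axis [-0.04  -0.074  0.996] lean 4.9 F [ 0.5  0.5 -2.8] toolz [ 0.133 -0.258 -0.957] shift [-8.7  1.8  3.2]
far rim px [277. 129.]
t 30.75 tcp [0.49  0.161 0.116] foot [0.4896 0.185  0.0152] low edge z 0.0114 axis [-0.016 -0.158  0.987] lean 9.1 F [ 0.5  0.5 -2.8] toolz [ 0.133 -0.258 -0.957] shift [-8.7 11.6  7.2]
```

View pics/wrist39.png

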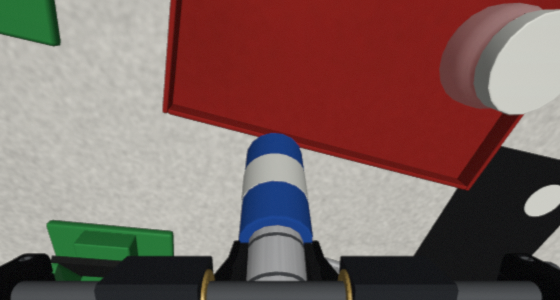

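View pics/scene39.png

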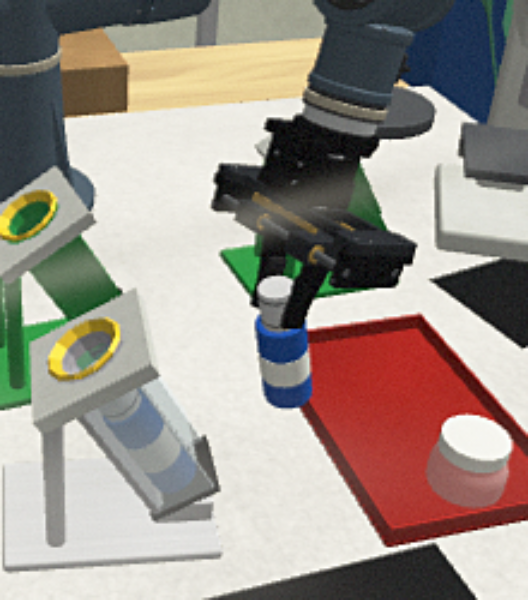

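The lean is down to about 7°. A last 10 mm.

Request:
send_rows([
  [[3, -10, 2], 0],
  [[2, -7, 1], 0],
  [[0, 0, 0], 0],
  [[0, 0, 0], 0],
  [[0, 0, 0], 0],
])

```text
time_s: 31.22
position: [0.4907, 0.1697, 0.1158]
tcp_rot: [[0.959, 0.251, 0.13], [0.279, -0.918, -0.281], [0.049, 0.305, -0.951]]
force: [-0.6, -0.5, 0.6]
opening: 0.383
```

```bash
python3 - <<'E'
from h import *
w=capture('wrist');cv2.imwrite('pics/wrist40.png',w['image'][:300])
for q in (10,15,20,25):footto([.485,.17,.011],q,show=w)
E
```

```text
far rim px [276. 162.]
t 31.27 tcp [0.491 0.17  0.116] foot [0.4984 0.1607 0.0141] low edge z 0.0107 axis [-0.084  0.117  0.99 ] lean 8.3 F [ 0.1 -0.9 -0.4] toolz [ 0.13  -0.281 -0.951] shift [-10.4 -12.9  -1.4]
far rim px [276. 151.]
t 31.27 tcp [0.491 0.17  0.116] foot [0.4955 0.1708 0.0131] low edge z 0.0115 axis [-0.06   0.034  0.998] lean 4.0 F [ 0.1 -0.9 -0.4] toolz [ 0.13  -0.281 -0.951] shift [-10.4  -2.6   0.9]
far rim px [277. 140.]
t 31.27 tcp [0.491 0.17  0.116] foot [0.4926 0.1809 0.0131] low edge z 0.0116 axis [-0.036 -0.05   0.998] lean 3.5 F [ 0.1 -0.9 -0.4] toolz [ 0.13  -0.281 -0.951] shift [-10.4   7.5   4.1]
far rim px [277. 129.]
t 31.27 tcp [0.491 0.17  0.116] foot [0.4896 0.191  0.0139] low edge z 0.0108 axis [-0.011 -0.133  0.991] lean 7.7 F [ 0.1 -0.9 -0.4] toolz [ 0.13  -0.281 -0.951] shift [-10.4  17.2   8.1]
```

View pics/wrist40.png

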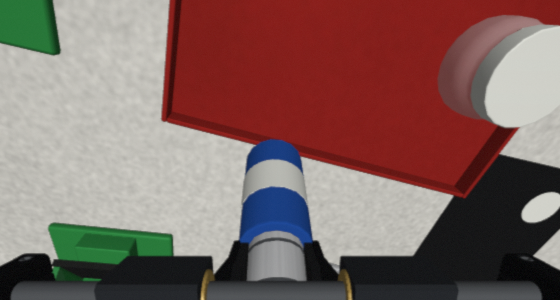

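The rim is at row 140, so the lean is about 3.5°, effectively upright. Lift over the wall to the spot at (0.50,0.288).

Request:
send_rows([
  [[2, 2, -32], 0],
  [[11, -28, -12], 0],
  [[11, -30, -9], 0],
  [[11, -28, -6], 0],
  [[0, 0, 0], 0],
])

```text
time_s: 31.68
position: [0.494, 0.2768, 0.1435]
tcp_rot: [[0.961, 0.248, 0.12], [0.272, -0.921, -0.278], [0.042, 0.3, -0.953]]
force: [1.5, 0.3, -2.9]
opening: 0.386
```

```bash
python3 - <<'E'
from h import *
w=capture('wrist');cv2.imwrite('pics/wrist41.png',w['image'][:300])
a=capture('scene');cv2.imwrite('pics/scene41.png',cv2.resize(a['image'][80:330,270:490],None,fx=2.4,fy=2.4))
for q in (17,20,23):footto([.498,.286,.008],q,show=w)
E
```

```text
far rim px [272. 151.]
t 31.78 tcp [0.492 0.272 0.143] foot [0.4944 0.2772 0.0404] low edge z 0.0395 axis [-0.038  0.002  0.999] lean 2.2 F [-0.2 -0.6 -2.6] toolz [ 0.115 -0.284 -0.952] shift [  4.7 -17.   28.8]
far rim px [272. 145.]
t 31.78 tcp [0.492 0.272 0.143] foot [0.4926 0.2833 0.0405] low edge z 0.0393 axis [-0.023 -0.048  0.999] lean 3.1 F [-0.2 -0.6 -2.6] toolz [ 0.115 -0.284 -0.952] shift [  4.7 -11.   30.8]
far rim px [272. 138.]
t 31.78 tcp [0.492 0.272 0.143] foot [0.4909 0.2894 0.0409] low edge z 0.0386 axis [-0.009 -0.098  0.995] lean 5.7 F [-0.2 -0.6 -2.6] toolz [ 0.115 -0.284 -0.952] shift [ 4.7 -5.1 33.1]
```

View pics/wrist41.png

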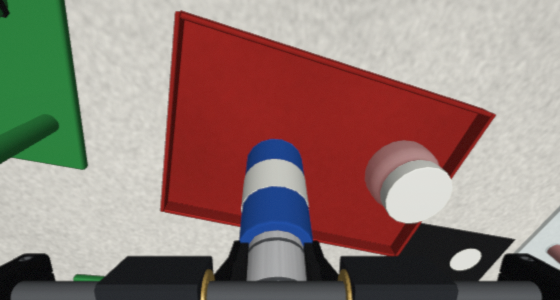

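View pics/scene41.png

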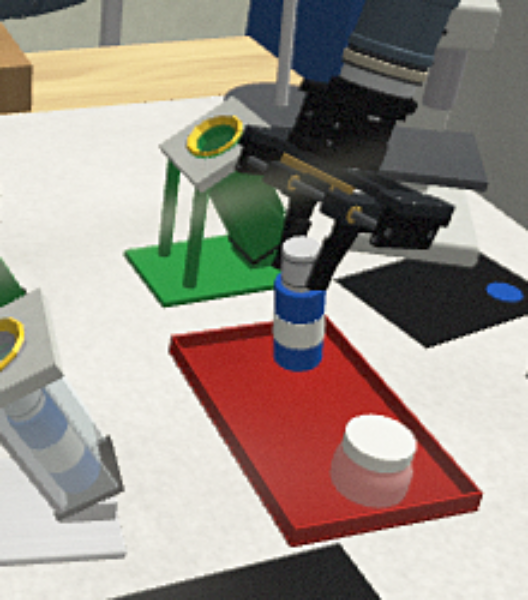

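It's upright over the free half of the tray, clear of the pot. Lowering.

Request:
send_rows([
  [[3, -6, 11], 0],
  [[2, -5, 11], 0],
  [[0, -1, 8], 0],
  [[0, 0, 0], 0],
  [[0, 0, 0], 0],
])

```text
time_s: 32.2
position: [0.4949, 0.2719, 0.1042]
tcp_rot: [[0.963, 0.247, 0.106], [0.268, -0.92, -0.288], [0.026, 0.305, -0.952]]
force: [1.7, 0.3, -2.7]
opening: 0.383
```

```bash
python3 - <<'E'
from h import *
footto([.498,.286,.004],20)
E
```

```text
t 32.2 tcp [0.495 0.272 0.104] foot [0.4947 0.2827 0.0014] low edge z 0.0004 axis [-0.015 -0.044  0.999] lean 2.7 F [ 1.7  0.3 -2.7] toolz [ 0.106 -0.288 -0.952] shift [ 4.1 -1.5 -3. ]
```

Request:
send_rows([
  [[0, -1, 3], 0],
  [[0, -1, 2], 0],
  [[0, 0, 0], 0],
  [[0, 0, 0], 0],
  [[0, 0, 0], 0],
])

```text
time_s: 32.62
position: [0.4968, 0.2695, 0.105]
tcp_rot: [[0.964, 0.243, 0.109], [0.265, -0.919, -0.292], [0.029, 0.31, -0.95]]
force: [-1.0, -0.1, -2.5]
opening: 0.387
```

```bash
python3 - <<'E'
from h import *
footto([.498,.286,.004],20)
a=capture('scene');cv2.imwrite('pics/scene42.png',cv2.resize(a['image'][150:300,330:480],None,fx=4,fy=4,interpolation=cv2.INTER_CUBIC))
b=capture('side');cv2.imwrite('pics/side42.png',cv2.resize(b['image'][220:370,170:320],None,fx=4,fy=4,interpolation=cv2.INTER_CUBIC))
footto([.498,.286,.004],20)
E
```

```text
t 32.62 tcp [0.497 0.269 0.105] foot [0.4971 0.2799 0.0022] low edge z 0.0012 axis [-0.02  -0.04   0.999] lean 2.5 F [-1.  -0.1 -2.5] toolz [ 0.109 -0.292 -0.95 ] shift [ 2.6 -4.9 -3.4]
t 32.72 tcp [0.497 0.269 0.105] foot [0.4969 0.2798 0.0019] low edge z 0.0009 axis [-0.019 -0.04   0.999] lean 2.5 F [ 0.   0.7 -2.4] toolz [ 0.109 -0.292 -0.95 ] shift [ 2.7 -4.8 -3.7]
```

View pics/scene42.png

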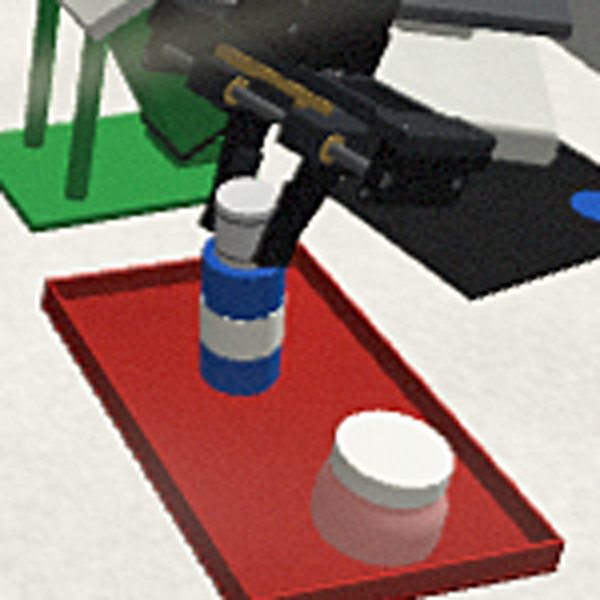

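View pics/side42.png

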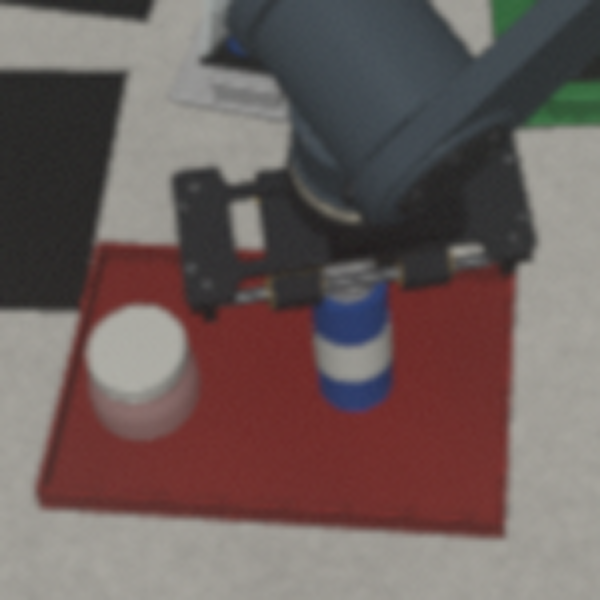

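There's no contact yet, since small rows get lost in the controller. A firmer lowering step.

Request:
send_rows([
  [[-1, -3, 6], 0],
  [[0, 0, 0], 0],
  [[0, 0, 0], 0],
  [[0, 0, 0], 0],
  [[0, 0, 0], 0],
])

```text
time_s: 33.13
position: [0.499, 0.2703, 0.1026]
tcp_rot: [[0.963, 0.243, 0.117], [0.267, -0.918, -0.294], [0.036, 0.314, -0.949]]
force: [0.7, -0.2, -2.2]
opening: 0.38
```

```bash
python3 - <<'E'
from h import *
footto([.498,.286,.004],20)
E
```

```text
t 33.13 tcp [0.499 0.27  0.103] foot [ 5.000e-01  2.805e-01 -2.000e-04] low edge z -0.0013 axis [-0.027 -0.038  0.999] lean 2.7 F [ 0.7 -0.2 -2.2] toolz [ 0.117 -0.294 -0.949] shift [-0.3 -4.2 -5.9]
```

Request:
send_rows([
  [[-1, -3, 6], 0],
  [[0, 0, 0], 0],
  [[0, 0, 0], 0],
  [[0, 0, 0], 0],
  [[0, 0, 0], 0],
])

```text
time_s: 33.55
position: [0.5009, 0.2709, 0.1024]
tcp_rot: [[0.962, 0.243, 0.125], [0.27, -0.916, -0.298], [0.043, 0.32, -0.946]]
force: [-0.3, 0.3, -3.3]
opening: 0.385
```

```bash
python3 - <<'E'
from h import *
footto([.498,.286,.004],20)
E
```

```text
t 33.55 tcp [0.501 0.271 0.102] foot [ 5.027e-01  2.806e-01 -4.000e-04] low edge z -0.0016 axis [-0.035 -0.033  0.999] lean 2.8 F [-0.3  0.3 -3.3] toolz [ 0.125 -0.298 -0.946] shift [-2.9 -4.7 -6.4]
```

Request:
send_rows([
  [[-1, -3, 6], 0],
  [[-1, -3, 6], 0],
  [[0, 0, 0], 0],
  [[0, 0, 0], 0],
  [[0, 0, 0], 0],
])

```text
time_s: 33.97
position: [0.5025, 0.2716, 0.1035]
tcp_rot: [[0.961, 0.241, 0.137], [0.273, -0.912, -0.307], [0.051, 0.333, -0.942]]
force: [0.3, -0.3, -2.8]
opening: 0.384
```

```bash
python3 - <<'E'
from h import *
footto([.498,.286,.004],20)
w=capture('wrist');cv2.imwrite('pics/wrist43.png',w['image'][:300])
a=capture('scene');cv2.imwrite('pics/scene43.png',cv2.resize(a['image'][150:300,330:480],None,fx=4,fy=4,interpolation=cv2.INTER_CUBIC))
for q in (16,20): footto([.498,.286,.004],q,show=w)
E
```

```text
t 33.97 tcp [0.502 0.272 0.104] foot [0.5055 0.2802 0.0006] low edge z -0.0006 axis [-0.047 -0.023  0.999] lean 3.0 F [ 0.3 -0.3 -2.8] toolz [ 0.137 -0.307 -0.942] shift [-5.5 -5.9 -6. ]
far rim px [276. 148.]
t 34.07 tcp [0.502 0.271 0.103] foot [5.074e-01 2.717e-01 1.000e-04] low edge z -0.0018 axis [-0.064  0.045  0.997] lean 4.5 F [-0.4  0.4 -3.5] toolz [ 0.136 -0.308 -0.942] shift [ -4.9 -14.   -9.4]
far rim px [276. 140.]
t 34.07 tcp [0.502 0.271 0.103] foot [ 5.051e-01  2.798e-01 -2.000e-04] low edge z -0.0014 axis [-0.045 -0.022  0.999] lean 2.9 F [-0.4  0.4 -3.5] toolz [ 0.136 -0.308 -0.942] shift [-4.9 -6.  -6.8]
```

View pics/scene43.png

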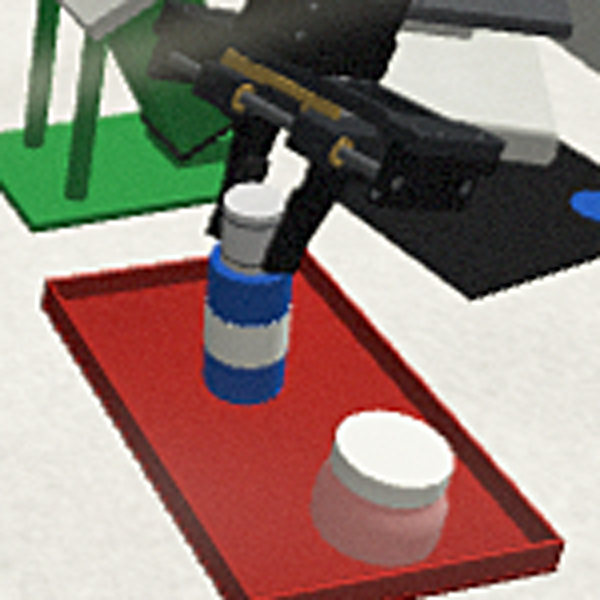

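View pics/wrist43.png

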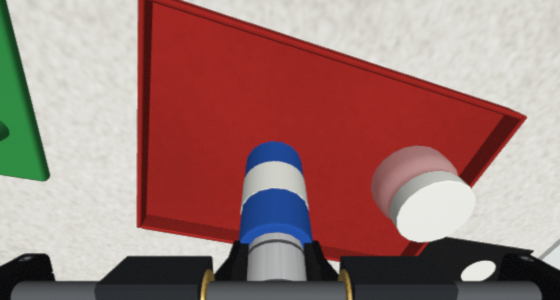

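```bash
python3 - <<'E'
from h import *
s=bot.read_state();print(np.round(s['joint_positions'],1),np.round(s['tau'],2),np.round(s['moment'],2),s['position'])
a=capture('scene');b=capture('side')
# foot bottom front pixel scene
print('scene front-bottom', onz(a,(330+243/4,150+402/4),.004))
cv2.imwrite('pics/side44.png',cv2.resize(b['image'][270:350,200:300],None,fx=6,fy=6,interpolation=cv2.INTER_CUBIC))
E
```

```text
[ 27.5  38.1  93.9 -25.2  52.1  28.5] [ 1.200e-01 -4.612e+01 -1.256e+01 -1.030e+00  4.800e-01 -1.000e-02] [0.31 0.04 0.05] [0.50220179 0.27123611 0.1027888 ]
scene front-bottom [0.51642434 0.27927331 0.004     ]
```

View pics/side44.png

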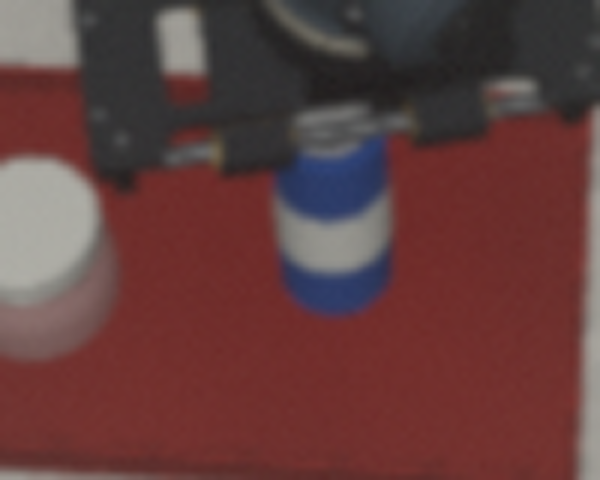

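```bash
python3 - <<'E'
from h import *
a=capture('scene');b=capture('side')
pa=(330+243/4,150+402/4);pb=(200+335/6,270+313/6)
ca=ray(a,(0,0))[0];cb=ray(b,(0,0))[0]
for z in (.0,.004,.008,.012,.016,.02,.024):
    A=onz(a,pa,z)[:2];B=onz(b,pb,z)[:2]
    da=ca[:2]-A;da/=np.linalg.norm(da);db=cb[:2]-B;db/=np.linalg.norm(db)
    print(z,'centre scene',np.round(A-.0235*da,4),'side',np.round(B-.0235*db,4))
E
```

```text
0.0 centre scene [0.4929 0.2954] side [0.5025 0.2757]
0.004 centre scene [0.497  0.2925] side [0.5021 0.2779]
0.008 centre scene [0.5012 0.2897] side [0.5016 0.2802]
0.012 centre scene [0.5054 0.2868] side [0.5012 0.2825]
0.016 centre scene [0.5095 0.284 ] side [0.5008 0.2848]
0.02 centre scene [0.5137 0.2811] side [0.5004 0.287 ]
0.024 centre scene [0.5179 0.2783] side [0.5    0.2893]
```

```bash
python3 - <<'E'
from h import *
a=capture('scene');b=capture('side')
cv2.imwrite('pics/scene45.png',a['image']);cv2.imwrite('pics/side45.png',b['image'])
s=bot.read_state();print(s['position'],np.round(s['joint_positions'],2),s['time_s'])
E
```

```text
[0.50255161 0.27127804 0.10327356] [ 27.53  38.02  93.89 -25.19  52.18  28.51] 34.3667
```

View pics/scene45.png

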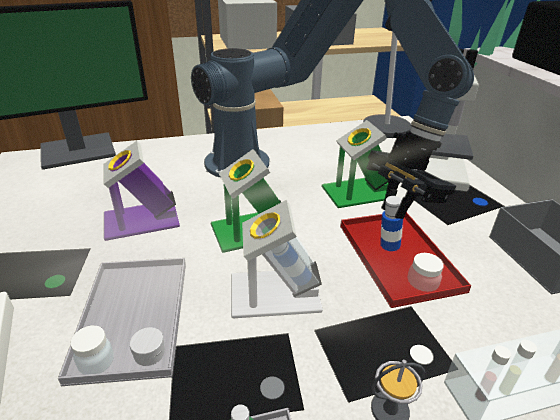

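View pics/side45.png

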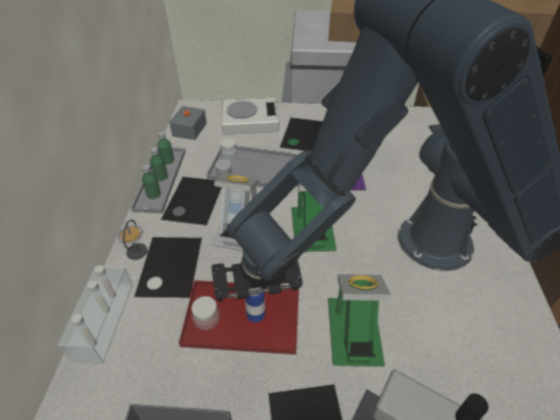

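Nothing is touching the arm. By triangulation the foot is still about 7 mm above the tray floor, because the canister slid slightly deeper into the grip. I'll lower with consecutive rows.

Request:
send_rows([
  [[-1, -2, 5], 0],
  [[-1, -2, 5], 0],
  [[-1, -2, 5], 0],
  [[0, 0, 0], 0],
  [[0, 0, 0], 0],
])

```text
time_s: 34.78
position: [0.5042, 0.2715, 0.1044]
tcp_rot: [[0.96, 0.237, 0.151], [0.274, -0.908, -0.316], [0.063, 0.345, -0.937]]
force: [1.0, -0.2, -2.3]
opening: 0.384
```

```bash
python3 - <<'E'
from h import *
footto([.498,.286,.004],20,L=.110)
s=bot.read_state();print(np.round(s['joint_positions'],2))
E
```

```text
t 34.78 tcp [0.504 0.272 0.104] foot [0.508  0.279  0.0124] low edge z 0.0110 axis [-0.061 -0.014  0.998] lean 3.6 F [ 1.  -0.2 -2.3] toolz [ 0.151 -0.316 -0.937] shift [ -8.2 -11.6   4.2]
[ 27.9   38.02  93.98 -26.39  51.96  29.75]
```

Request:
send_rows([
  [[-4, -5, 11], 0],
  [[0, 0, 0], 0],
  [[0, 0, 0], 0],
  [[0, 0, 0], 0],
  [[0, 0, 0], 0],
])

```text
time_s: 35.2
position: [0.5086, 0.274, 0.1031]
tcp_rot: [[0.957, 0.235, 0.172], [0.279, -0.907, -0.315], [0.082, 0.349, -0.934]]
force: [0.2, -0.5, -3.2]
opening: 0.385
```

```bash
python3 - <<'E'
from h import *
footto([.498,.286,.004],20,L=.110)
s=bot.read_state();print(np.round(s['joint_positions'],2),np.round(s['tau'],1))
E
```

```text
t 35.2 tcp [0.509 0.274 0.103] foot [0.5143 0.2816 0.0112] low edge z 0.0092 axis [-0.081 -0.015  0.997] lean 4.7 F [ 0.2 -0.5 -3.2] toolz [ 0.172 -0.315 -0.934] shift [-14.9 -10.3   2.5]
[ 28.17  38.21  94.08 -27.51  50.91  30.9 ] [  0.1 -46.2 -12.5  -1.1   0.5  -0. ]
```

```bash
python3 - <<'E'
from h import *
a=capture('scene')
print('lamp',onz(a,(388,125),0),'microscope',onz(a,(440,170),0.0),onz(a,(470,180),0))
cv2.imwrite('pics/scene46.png',cv2.resize(a['image'][0:270,330:560],None,fx=2.6,fy=2.2,interpolation=cv2.INTER_CUBIC))
s=bot.read_state();R=np.array(s['tcp_rot']);print([np.round(s['position']-k*R[:,2],3).tolist() for k in (.07,.15,.25)])
E
```

```text
lamp [-0.17533465  0.62144478  0.        ] microscope [0.18938954 0.61811103 0.        ] [0.2656941 0.6729629 0.       ]
[[0.496, 0.296, 0.168], [0.483, 0.321, 0.243], [0.465, 0.353, 0.336]]
```

View pics/scene46.png

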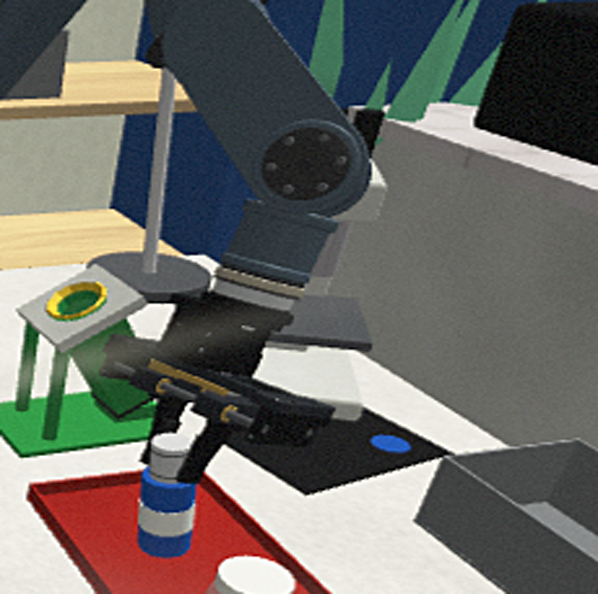

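The hold rows after a one-row burst re-anchor before the slow shoulder joints have moved, so only the wrist turns. Upward bursts should undo that tilt, and continuous rows should then descend cleanly.

Request:
send_rows([
  [[1, 4, -11], 0],
  [[0, 0, 0], 0],
  [[1, 4, -11], 0],
  [[0, 0, 0], 0],
  [[0, 0, 0], 0],
])

```text
time_s: 35.67
position: [0.5063, 0.2724, 0.1246]
tcp_rot: [[0.958, 0.236, 0.164], [0.278, -0.906, -0.318], [0.073, 0.35, -0.934]]
force: [0.3, -1.0, -2.2]
opening: 0.378
```

```bash
python3 - <<'E'
from h import *
footto([.498,.286,.004],20,L=.110)
s=bot.read_state();print(np.round(s['joint_positions'],2),np.round(s['tau'],1))
E
```

```text
t 35.67 tcp [0.506 0.272 0.125] foot [0.5113 0.2796 0.0327] low edge z 0.0309 axis [-0.073 -0.011  0.997] lean 4.2 F [ 0.3 -1.  -2.2] toolz [ 0.164 -0.318 -0.934] shift [-13.  -19.   22.6]
[ 28.11  36.32  93.39 -26.37  53.68  29.13] [ -0.1 -45.7 -13.9  -1.2   0.4  -0. ]
```

Request:
send_rows([
  [[-2, -2, 5], 0],
  [[-2, -2, 5], 0],
  [[-2, -2, 5], 0],
  [[-2, -2, 5], 0],
  [[-2, -2, 5], 0],
])

```text
time_s: 36.08
position: [0.5014, 0.271, 0.1002]
tcp_rot: [[0.957, 0.235, 0.173], [0.28, -0.905, -0.319], [0.081, 0.354, -0.932]]
force: [-9.5, 4.9, 58.9]
opening: 0.384
```

```bash
python3 - <<'E'
from h import *
footto([.498,.286,.004],20,L=.110)
s=bot.read_state();print(np.round(s['joint_positions'],2),np.round(s['tau'],1))
E
```

```text
t 36.08 tcp [0.501 0.271 0.1  ] foot [0.5071 0.2782 0.0083] low edge z 0.0064 axis [-0.082 -0.01   0.997] lean 4.7 F [-9.5  4.9 58.9] toolz [ 0.173 -0.319 -0.932] shift [ -6.8 -10.8  -0.1]
[ 28.38  38.15  95.17 -28.17  50.26  31.81] [ -4.7 -13.4  -3.7   1.2  -3.2   0.2]
```

The force of 59 N shows the foot was already on the tray floor. The earlier zero readings came from the hold rows relaxing the contact. I'll relax and release.

Request:
send_rows([
  [[0, 0, -1], 0],
  [[0, 0, 0], 0],
  [[0, 0, 0], 0],
  [[0, 0, 0], 0],
  [[0, 0, 0], 0],
])

```text
time_s: 36.5
position: [0.5007, 0.2716, 0.1009]
tcp_rot: [[0.956, 0.236, 0.174], [0.282, -0.905, -0.32], [0.082, 0.355, -0.931]]
force: [-1.0, 0.9, 2.9]
opening: 0.381
```

```bash
python3 - <<'E'
from h import *
w=capture('wrist');cv2.imwrite('pics/wrist47.png',w['image'][:300])
a=capture('scene');cv2.imwrite('pics/scene47.png',cv2.resize(a['image'][150:300,330:480],None,fx=4,fy=4,interpolation=cv2.INTER_CUBIC))
for q in (16,20,24): footto([.498,.286,.004],q,L=.107,show=w)
E
```

```text
far rim px [277. 155.]
t 36.6 tcp [0.501 0.272 0.101] foot [0.5084 0.2715 0.0125] low edge z 0.0097 axis [-0.102  0.058  0.993] lean 6.7 F [-0.2  0.5 -1.1] toolz [ 0.174 -0.32  -0.931] shift [ -6.5 -18.6   1.4]
far rim px [277. 147.]
t 36.6 tcp [0.501 0.272 0.101] foot [0.5063 0.2787 0.0121] low edge z 0.0101 axis [-0.083 -0.009  0.997] lean 4.8 F [-0.2  0.5 -1.1] toolz [ 0.174 -0.32  -0.931] shift [ -6.5 -11.5   3.7]
far rim px [277. 139.]
t 36.6 tcp [0.501 0.272 0.101] foot [0.5042 0.2858 0.0122] low edge z 0.0099 axis [-0.063 -0.076  0.995] lean 5.6 F [-0.2  0.5 -1.1] toolz [ 0.174 -0.32  -0.931] shift [-6.5 -4.5  6.5]
```

View pics/scene47.png

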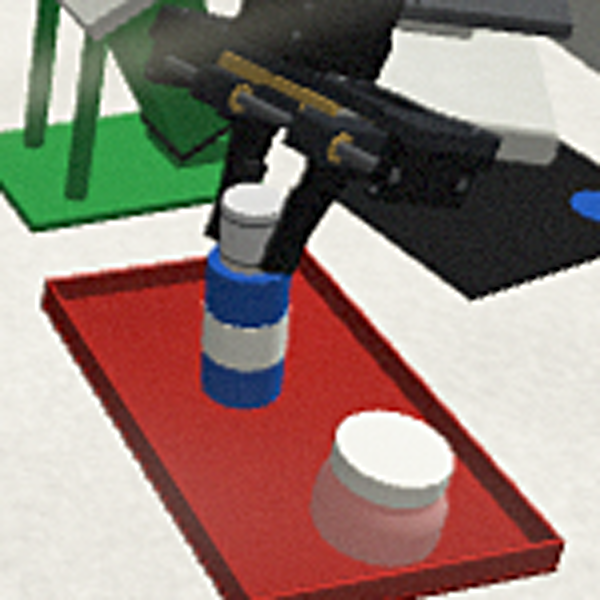

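View pics/wrist47.png

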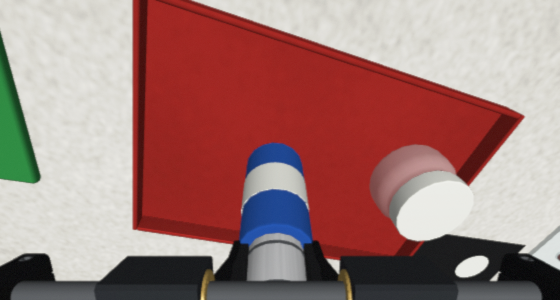

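It stands on the floor with a lean of only about 5°. Release.

Request:
send_rows([
  [[0, 0, 0], 0],
  [[0, 0, 0], 0],
  [[0, 0, 0], 0],
  [[0, 0, 0], 0],
  [[0, 0, 0], 0],
], gripper=0)

```text
time_s: 37.02
position: [0.5024, 0.2721, 0.1021]
tcp_rot: [[0.956, 0.235, 0.177], [0.282, -0.905, -0.319], [0.085, 0.355, -0.931]]
force: [-0.3, -1.2, 0.7]
opening: 0.678
```

Request:
send_rows([
  [[0, 0, 0], 0],
  [[0, 0, 0], 0],
  [[0, 0, 0], 0],
  [[0, 0, 0], 0],
  [[0, 0, 0], 0],
])

```text
time_s: 37.43
position: [0.5015, 0.2713, 0.1012]
tcp_rot: [[0.956, 0.236, 0.175], [0.282, -0.904, -0.321], [0.082, 0.356, -0.931]]
force: [0.2, -0.5, 0.4]
opening: 0.985
```

```bash
python3 - <<'E'
from h import *
w=capture('wrist');cv2.imwrite('pics/wrist48.png',w['image'][:300])
a=capture('scene');cv2.imwrite('pics/scene48.png',cv2.resize(a['image'][150:300,330:480],None,fx=4,fy=4,interpolation=cv2.INTER_CUBIC))
s=bot.read_state();print(s['opening'],s['force'])
E
```

```text
0.9920051365335957 [-0.4471752   0.44494458  0.19001226]
```

View pics/scene48.png

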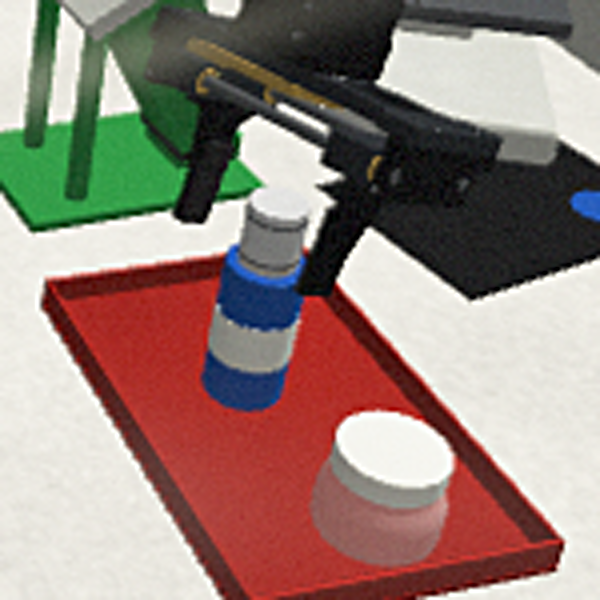

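View pics/wrist48.png

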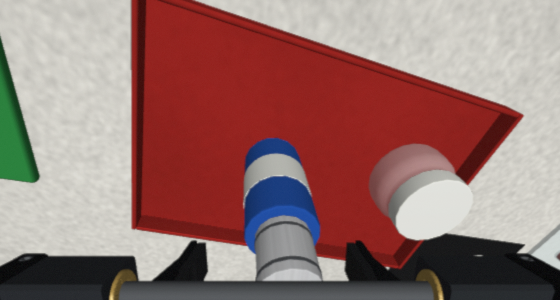

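```bash
python3 - <<'E'
from h import *
for i in range(4): a=capture('scene')
cv2.imwrite('pics/scene49.png',cv2.resize(a['image'][150:300,330:480],None,fx=4,fy=4,interpolation=cv2.INTER_CUBIC))
b=capture('side');cv2.imwrite('pics/side49.png',cv2.resize(b['image'][220:370,170:320],None,fx=4,fy=4,interpolation=cv2.INTER_CUBIC))
s=bot.read_state();print(s['time_s'],s['opening'],s['force'])
E
```

```text
37.7833 1.0000408031629813 [-0.65807862 -0.04701022 -0.17700098]
```

View pics/scene49.png

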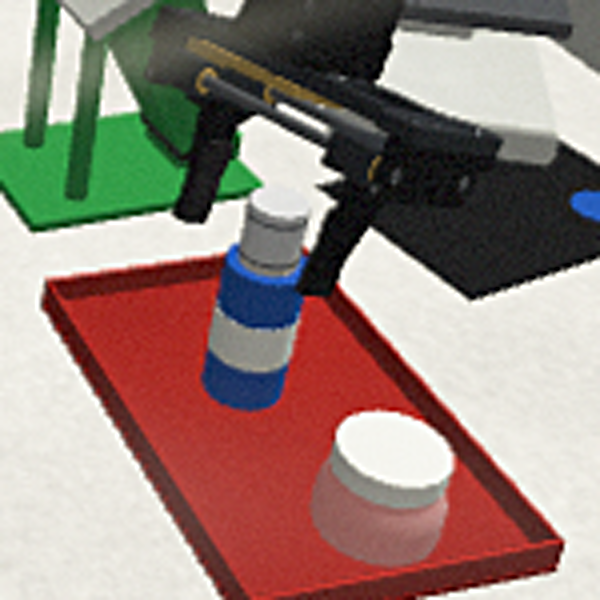

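View pics/side49.png

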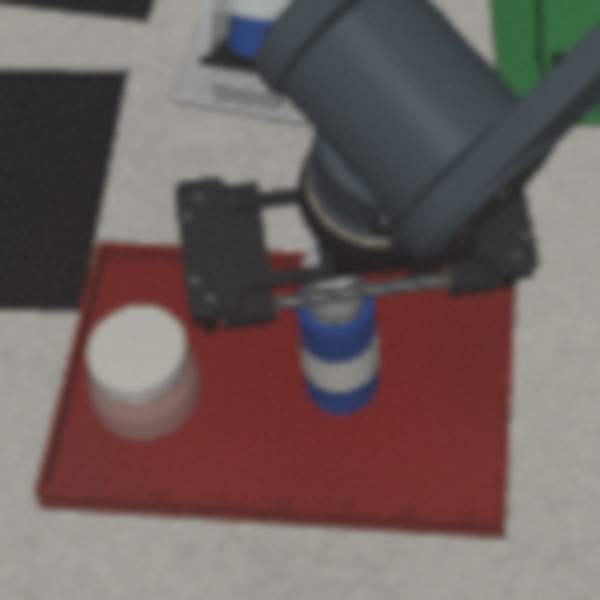

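```bash
python3 - <<'E'
from h import *
a=capture('scene');b=capture('side');w=capture('wrist')
for x,y in [(.505,.28),(.5,.285)]:
    P=[[x,y,.004],[x,y,.096],[x,y,.136]]
    print((proj(a,P)-[330,150])*4,(proj(b,P)-[170,220])*4, proj(w,P))
E
```

```text
[[235.16663687 389.62619233]
 [261.60079693 263.56839632]
 [274.01368496 204.37448571]] [[335.55686559 378.21592133]
 [328.25469622 296.52611474]
 [324.77671347 257.61771313]] [[273.64579689 165.48455873]
 [285.17563218 239.48252985]
 [293.71080987 294.26092146]]
[[238.94266652 383.12750177]
 [265.43818418 257.40041359]
 [277.87477119 198.3860591 ]] [[342.55866327 385.66650815]
 [335.68293526 304.1456704 ]
 [332.40693251 265.30433042]] [[269.6717105  159.23168405]
 [279.82663366 232.35841831]
 [287.43147522 287.12173062]]
```

A vertical line at that spot projects to (238,385)→(277,200) in the crop. The canister's foot at (243,392) and cap top at (277,203) lie on it, so it stands upright. Retreat along the fingers.

Request:
send_rows([
  [[0, 0, -12], 0],
  [[0, 0, -22], 0],
  [[0, 0, -30], 0],
  [[0, 0, -35], 0],
  [[0, 0, -35], 0],
])

```text
time_s: 38.35
position: [0.4734, 0.3118, 0.2249]
tcp_rot: [[0.958, 0.238, 0.157], [0.278, -0.902, -0.33], [0.063, 0.359, -0.931]]
force: [-0.0, 0.8, -1.0]
opening: 0.999
```

Request:
send_rows([
  [[0, 0, -30], 0],
  [[0, 0, -25], 0],
  [[0, 0, -10], 0],
  [[0, 0, 0], 0],
  [[0, 0, 0], 0],
])

```text
time_s: 38.77
position: [0.4626, 0.3402, 0.3019]
tcp_rot: [[0.956, 0.238, 0.174], [0.283, -0.906, -0.315], [0.082, 0.35, -0.933]]
force: [0.1, -0.3, 0.3]
opening: 0.998
```

```bash
python3 - <<'E'
from h import *
a=capture('scene');b=capture('side');cv2.imwrite('pics/scene50.png',a['image']);cv2.imwrite('pics/side50.png',b['image'])
s=bot.read_state();print(s['time_s'],s['position'],s['force'],np.round(s['qvel'],2))
E
```

```text
38.8667 [0.46244619 0.33946418 0.30063663] [ 0.62085093 -0.19051983 -0.41599764] [-0.61  1.47  1.16 -0.06 -0.14 -0.03]
```

View pics/scene50.png

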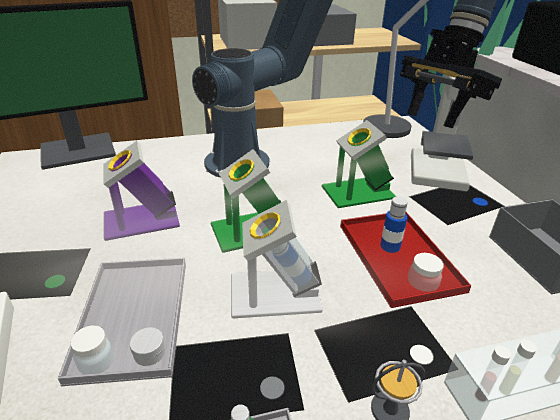

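View pics/side50.png

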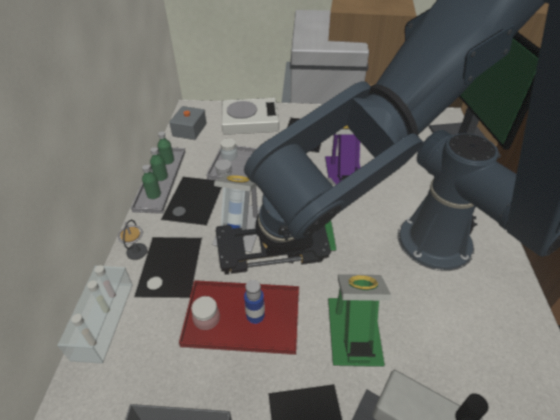

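The oversize canister stands upright in the red tray at (395,228). The fitting one lies in the chute at (292,262), and the jar, tin and pot haven't moved. One last check that its foot is on the stop.

```bash
python3 - <<'E'
from h import *
a=capture('scene');O=M-.163*U
im=cv2.resize(a['image'][190:330,220:340],None,fx=4.2,fy=4.2,interpolation=cv2.INTER_CUBIC)
for k in (0,.092,.132):
    q=(proj(a,[O+k*U])[0]-[220,190])*4.2;cv2.circle(im,tuple(int(v) for v in q),3,(0,0,255),-1);print(k,q)
cv2.imwrite('pics/scene51.png',im)
P=[[.5,.284,.004],[.5,.284,.136]];print(proj(a,P))
E
```

```text
0 [350.61005289 370.80059262]
0.092 [259.62428867 249.76942165]
0.132 [216.54089908 192.45899362]
[[389.35376765 245.84359521]
 [399.05864227 199.65247694]]
```

View pics/scene51.png

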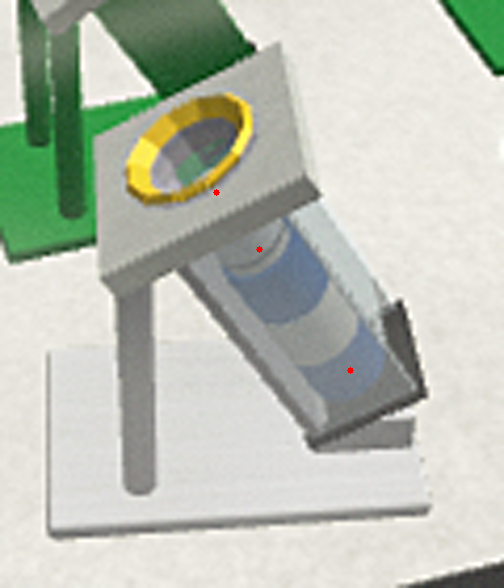

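The shoulder edge is at about (265,258), matching the predicted (260,250) for a canister on the stop. Handing in.

```bash
python3 -c "
from rig import bot
print(bot.hand_in(), bot.read_state()['time_s'])"
```

```text
the job is handed in; nothing more can be done
the job is handed in; nothing more can be done
```

I tried both canisters foot first in the clear-chute aluminium gauge and sorted them. The job was handed in at about 39 s.

- **Fitting canister:** the one nearer the robot went in with no extra force. Once let go, it slid through to the end stop. In the last picture its shoulder is within about 10 zoomed pixels of where a canister on the stop should be.
- **Oversize canister:** it stopped in the yellow funnel, about 5 mm below the rim by my estimate, with about 6 N of push. It now stands upright in the free half of the red tray at about (0.50, 0.28), and its image lies on the projected vertical.
- **Bystanders and arm:** the jar, tin and pot look unmoved, and the arm is clear of everything.

**What didn't go smoothly:**
- **Tilt:** moves could not tilt the tool, so I tilted each canister in the grip against the sample tray's wall. I stood the oversize one up again against the outside of the red tray's wall.
- **Tool lean:** the tool itself drifted to about 20° off vertical. The oversize canister needed several tries to seat in the funnel and slipped roughly 10 mm deeper into the jaws.
- **Force when setting it down:** I misread contact with the red tray's floor and briefly pressed the held canister down at about 59 N. That is under the 120 N wrist limit, but more than I intended.

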